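# Load the filter wheel with bayonet cells under emergency stop

## Task

The filter wheel is to be fitted with its filter cells: first press the red mushroom stop on the control box down until it stays latched. Then put every filter cell that stands on the bench into a seat of the wheel, any seat, one per seat: pins through the slots, push down against the spring, and turn a quarter turn clockwise so that it springs up locked in its notches. Only when all are locked, twist the mushroom clockwise so that it pops up again; leave the gauges and the wooden case where they stand.

Things in the scene. Friction and masses are not known exactly. Their poses are not given: they have to be found in the camera images.
- cell1: Filter cell, loose, upright on the bench (may be absent). Black can 60 mm dia, 34 mm high. On top a grip bar 60 long, 16 wide, 30 high (34 to 64 mm above the underside). Two 8 mm dia pins stick out of its side in line with the bar, axis 10 mm above the underside, 76 mm over both tips. 0.15 to 0.31 kg. Origin: centre of underside; z up; x along bar and pins (a half turn makes no difference).
- cell2: As cell1, identical (may be absent; 3 or 4 of the four cells are present). The foot of a cell is chamfered to 50 mm diameter over its lowest 5 mm. The grip bar is plain aluminium, the part to grip; a clear window fills the rest of the top.
- cell3: As cell1, identical (may be absent). A cell set in a seat with pins in the slots but not yet pushed rests on the spring with its underside 11 mm below the rim top.
- cell4: As cell1, identical (may be absent). A locked cell's bar top stands 95 mm above the bench: carry other cells clear above it.
- seat1: Bayonet seat: round aluminium socket on the wheel, 98 mm outside dia, empty. Origin: centre of its mouth at rim-top height (50 mm above the bench); z up; x runs along its two entry slots, away from the wheel's hub. Mouth 64 mm dia, rim 8 mm thick; slots at +x and -x, 13 mm wide, open above, reaching 41 mm from the centre; notches for the pins under the rim at +y and -y, 3 mm deep.
- seat2: As seat1. To lock: cell x along seat x, push down until its underside is 23 to 25 mm below the rim top, turn 90 degrees clockwise seen from above (the other way is blocked; an end stop lies about 8 degrees past the quarter), let go: the spring lifts the pins into the notches, the underside ends 19 mm below the rim top, cell x along seat y.
- seat3: As seat1. In the middle of each seat is a spring pad of 22 mm diameter: its top is 11 mm below the rim top when free and 25 mm below when bottomed; it pushes up with 5 N at first and 14 N at the bottom.
- seat4: As seat1, identical.
- wheel: The filter wheel: fixed aluminium disc with a toothed edge, 300 mm diameter, 10 mm thick, flat on the bench; it does not turn. Origin: centre of its underside. The four seats stand 85 mm from its centre, 90 degrees apart; seat1 lies along the wheel's own x, the others follow counter-clockwise seen from above.
- stop_box: Control box, fixed: beige, 170 x 130 x 55 mm high, its top level. Origin: centre of its underside; z up. On its top, 20 mm from the middle towards its -x, sits the red mushroom on a yellow disc of 64 mm diameter, 2 mm thick.
- stop_top (a point): Middle of the top of the red mushroom head, 93 mm above the bench when up. The head is 50 mm diameter, 22 mm high, its upright side (the part to grip) 4 to 20 mm below its top, on a thin stem; underside 16 mm above the box when up.
- stop_press (a joint): How far the mushroom is down, in m: 0 when up, 0.0125 at the very bottom. Pushing down takes 4 N at first and up to about 12 N; pushed past about 11 mm and let go, it springs back to about 0.009 and stays latched.
- stop_turn (a joint): Turn of the mushroom head in rad, 0 at rest, grows clockwise seen from above, end stop at 0.9; light return spring (under 0.06 N m), slow to turn back when let go. When latched, a turn past about 0.5 rad frees it, and the stem spring (about 6 N) pushes the head up as soon as the hand lets it rise.
- ring_gauge: Bystander, loose: steel ring 90 mm outside, 56 mm inside, 26 mm high, lying flat. Origin: centre of the underside.
- block_case: Bystander, loose: wooden case 60 x 120 x 35 mm. Origin: centre of the underside.
- plug_gauge: Bystander, loose: dark steel plug gauge standing upright, foot 56 mm diameter and 30 mm high, handle 28 mm diameter, 85 mm high in all. Origin: centre of the underside.

How it is judged:
By the outcome, as a careful person would: the job done as asked, in the order asked, and still so for the second after the job is handed in, with the robot touching nothing.
Of cell1, cell2, cell3, cell4 only 3 to 4 are there at a start; the rules pass over those that are not, and their reading is None.
At some moment in a run one of cell1, cell2, cell3, cell4 may be knocked a few centimetres aside while the robot is not near it.
It also fails if it takes over 210 s, if anything falls off the work surface, if the arm or the gripper's body presses on something with over 40 N, if the wrist force passes 120 N, or if a joint passes its speed limit or range.

## Robot

A 7-joint arm with a two-finger parallel gripper is mounted at the origin on the work surface. World frame = base frame: x ahead of the robot, y to its left, z up, the work surface at z = 0. Lengths are in m, angles in rad, forces in N, time in s.
With the tool pointing down it reaches from about 0.425 to 0.875 m from the base axis. Payload 8.4 kg.
Tool frame: the origin (TCP) lies midway between the tips of the shut fingers; the grasp point (between the pads) lies 19 mm behind it; z points along the fingers, y is the direction in which the jaws open and shut (so a half turn about z gives the same grasp; the last joint's range is limited). The gripper opens to 87 mm and grips with 3 to 60 N. Pads are 19 mm wide; open, the fingers measure 117 mm over their backs; the gripper's body (75 mm by 190 mm) begins 51 mm behind the grasp point.
Start: joints at [-1.241, 0.333, 0.04, 1.465, -0.013, 1.343, -0.059], TCP at [0.27, 0.591, 0.223] pointing down, gripper open.
Joint ranges: [-2.58, 2.58], [-0.38, 2.09], [-1.3, 1.39], [0.25, 2.4], [-1.5, 4.64], [0.08, 2.09], [-2.65, 2.65]. Speed limits (rad/s): [2.22, 2.22, 2.79, 2.79, 3.14, 3.14, 3.14].

## Interface

Orientations are given as a unit quaternion [w, x, y, z].
In Python, from workcell import bot gives the robot as it stands.
- The arm moves only by the tool play_rows, never from a script. Its argument "deltas" is a list that holds one entry, the list of rows, each a list of 7 numbers: the gripper's target within -1 to 1 (fully open at 1, half-way at 0, shut at -1), then the shift along the tool's x, y, z scaled (see below), then the turn, a rotation vector about the tool's x, y, z scaled (see below). In form: [[[hand, dx, dy, dz, ax, ay, az], ...]]. A call has 1 to 12 rows; each row shifts and turns the pose as measured when the row begins, along the tool's axes as they then stand; what a row does not reach is not made up. The controller multiplies each number of a shift by 0.02 m and each number of a turn by 5 degrees. A row lasts 1/12 s, in which the tool goes at most 41.7 mm and 7.16 degrees, less where a joint would pass 70% of its speed; a pose out of reach is approached as far as the arm can. A call with a number of a shift or a turn outside -1 to 1 is refused whole. A call with a gripper value outside its range is refused whole. The fingers move at their own pace and stop on an object; "force" is the grip in N (left out, the last holds). Time passes only in rows, so rows that do not move let the fingers close. It gives the time, the measured TCP pose, the force and the opening at its end, in the units of the state.
- bot.sense(): the state, without advancing time (a new reading comes with each control period).
- bot.read_camera(name): name is "side" or "top"; returns a dict with "pixels" (480x640x3 uint8, red, green, blue), "mtx" (3x3 intrinsics, pixels), "xyz" and "rotation" of the camera in the world. Camera axes: x right, y down, z forward; pixel columns grow to the right and rows downward; lengths in m; the calibration is good to about 2 mm. A picture is of the moment at which its call begins. There is no depth.
- bot.finish_job(): hands the job in, once; it reports no verdict.
The state is a dict: "time": time; "joint_pos": joint angles; "qvel": joint speeds; "joint_efforts": joint torques, N m; "position": TCP position; "eef_rot": TCP orientation; "force": force on the tool from outside, world axes, zero at the start; "ft_torque": the same for the moment, N m; "grip_width": finger opening in m.
Only numpy, scipy, OpenCV 4.12 (cv2) and the standard library are available. Lean on these libraries where they do the work, as an engineer would, in place of code of your own. Each camera call takes 0.05 s, during which the arm holds its last target.

## Working session

There is one attempt and no reset: what is moved stays moved. The work goes in short steps, Python scripts to look and compute and a tool call to move; the robot and the scene stay as the last step left them, time stands still between calls to the robot, and variables do not carry over. Pictures are saved under pics/ and viewed, and the job is handed in when it is done.

Besides the shell and the picture viewer there is one more tool, called after "Request:" by a JSON object that holds its "op" and its "data". play_rows: Moves the arm, as the interface text tells. Shifts and turns lie within -1 to 1; 1 stands for 0.02 m of shift or 5 degrees of turn. Its arguments: {"type":"object","properties":{"deltas":{"type":"array"},"force":{"type":"number"}},"required":["deltas"]}

```bash
ls -la; mkdir -p pics
python3 - <<'E'
from workcell import bot
import cv2, numpy as np
np.set_printoptions(precision=4,suppress=True)
print(bot.sense())
for n in ("side","top"):
    c=bot.read_camera(n)
    cv2.imwrite(f"pics/{n}0.png",c["pixels"][:,:,::-1])
    print(n,c["mtx"],c["xyz"],c["rotation"])
E
```

```text
total 12
drwxr-xr-x  3 agent agent 4096 Dec  7 01:01 .
drwxr-xr-x 23 root  root  4096 Dec  7 01:01 ..
drwxr-xr-x  2 agent agent 4096 Dec  7 01:01 pics
{'time': 0.0, 'joint_pos': array([-1.2412,  0.3339,  0.0399,  1.4663, -0.0134,  1.3433, -0.0585]), 'qvel': array([ 0.0007,  0.0003,  0.0003, -0.0003,  0.0002, -0.0022, -0.0003]), 'joint_efforts': array([ -0.0004, -65.6358,   1.3348, -40.379 ,  -0.0597,   0.0449,
         0.0002]), 'position': array([0.2701, 0.5907, 0.2216]), 'eef_rot': array([-0.0001,  0.2128,  0.9771, -0.0008]), 'force': array([-0.2397, -0.1034, -0.1276]), 'ft_torque': array([ 0.0438,  0.0127, -0.0377]), 'grip_width': 0.08695131454260326}
side [[587.4451   0.     325.0921]
 [  0.     587.4451 243.0331]
 [  0.       0.       1.    ]] [ 0.5173 -1.2117  0.8433] [-0.4906  0.8709 -0.0238  0.0146]
top [[599.3101   0.     305.1829]
 [  0.     599.3101 239.7699]
 [  0.       0.       1.    ]] [0.3193 0.0169 1.4621] [-0.0662  0.7131 -0.6956  0.0576]
```

```bash
cat > h.py <<'E'
import numpy as np, cv2
from scipy.spatial.transform import Rotation as R
np.set_printoptions(precision=4,suppress=True)
def rot(q): return R.from_quat([q[1],q[2],q[3],q[0]]).as_matrix()
class Cam:
    def __init__(s,c):
        s.im=c["pixels"]; s.K=np.array(c["mtx"]); s.t=np.array(c["xyz"]); s.R=rot(c["rotation"])
    def proj(s,P):
        P=np.atleast_2d(P); q=(P-s.t)@s.R; q=q@s.K.T; return q[:,:2]/q[:,2:]
    def ray(s,uv):
        d=s.R@np.linalg.inv(s.K)@np.array([uv[0],uv[1],1.]); return d/np.linalg.norm(d)
    def atz(s,uv,z):
        d=s.ray(uv); return s.t+d*(z-s.t[2])/d[2]
def tri(c1,u1,c2,u2):
    A=[];b=[]
    for c,u in((c1,u1),(c2,u2)):
        d=c.ray(u);M=np.eye(3)-np.outer(d,d);A.append(M);b.append(M@c.t)
    A=np.vstack(A);b=np.hstack(b);x=np.linalg.lstsq(A,b,rcond=None)[0]
    return x,np.linalg.norm(A@x-b)
def get(bot): return Cam(bot.read_camera("top")),Cam(bot.read_camera("side"))
def crop(c,x0,y0,x1,y1,s,name):
    im=cv2.resize(c.im[y0:y1,x0:x1],None,fx=s,fy=s,interpolation=cv2.INTER_CUBIC)
    cv2.imwrite(name,im[:,:,::-1])
E
python3 - <<'E'
from h import *
import pickle
from workcell import bot
t,s=get(bot)
pickle.dump((t,s),open('c0.pkl','wb'))
print(t.R,s.R,sep='\n')
print(s.proj(bot.sense()['position']),t.proj(bot.sense()['position']),t.proj([0,0,0]),s.proj([0,0,0]))
crop(t,265,170,505,345,3.3,'pics/t1.png')
crop(t,120,195,255,345,4,'pics/t2.png')
crop(s,205,230,405,410,3.3,'pics/s1.png')
crop(s,230,170,350,245,6,'pics/s2.png')
E
```

```text
[[ 0.0257 -0.9844  0.1742]
 [-0.9996 -0.0236  0.0143]
 [-0.01   -0.1745 -0.9846]]
[[ 0.9984 -0.0272  0.0488]
 [-0.0558 -0.5175  0.8539]
 [ 0.002  -0.8552 -0.5182]]
[[214.3404 117.6293]] [[ 28.9546 363.1519]] [[315.2576 486.6102]] [[ 87.1729 286.9886]]
```

```bash
cat > fit.py <<'E'
from h import *
from scipy.optimize import minimize
def circ(r,z,c=(0,0),n=120):
    a=np.linspace(0,2*np.pi,n,endpoint=False)
    return np.c_[c[0]+r*np.cos(a),c[1]+r*np.sin(a),np.full(n,z)]
def seg(p,q,n=40):
    u=np.linspace(0,1,n)[:,None]; return np.array(p)*(1-u)+np.array(q)*u
def rect(a,b,z,n=40):
    c=[(a,b,z),(-a,b,z),(-a,-b,z),(a,-b,z)]
    return np.vstack([seg(c[i],c[(i+1)%4],n) for i in range(4)])
def wheel():
    P=[]
    for k in range(4):
        a=k*np.pi/2;c=.085*np.array([np.cos(a),np.sin(a)])
        P+=[circ(.032,.05,c,90),circ(.049,.05,c,120),circ(.011,.039,c,60)]
        u=np.array([np.cos(a),np.sin(a)]);v=np.array([-u[1],u[0]])
        for s in(1,-1):
            for w in(1,-1):
                p=c+s*u*.032+w*v*.0065;q=c+s*u*.041+w*v*.0065
                P.append(seg([*p,.05],[*q,.05],12))
    return np.vstack(P)
def cell():
    return np.vstack([rect(.03,.008,.064),circ(.03,.034,n=60)])
def xf(P,p):
    c,s=np.cos(p[2]),np.sin(p[2])
    return np.c_[p[0]+c*P[:,0]-s*P[:,1],p[1]+s*P[:,0]+c*P[:,1],P[:,2]]
def grad(c,sig=1.0):
    g=cv2.cvtColor(c.im,cv2.COLOR_RGB2GRAY).astype(np.float32)
    g=cv2.GaussianBlur(g,(0,0),sig)
    return np.hypot(cv2.Sobel(g,cv2.CV_32F,1,0),cv2.Sobel(g,cv2.CV_32F,0,1))
def samp(G,uv):
    return cv2.remap(G,uv[:,0].astype(np.float32).reshape(-1,1),uv[:,1].astype(np.float32).reshape(-1,1),cv2.INTER_LINEAR).ravel()
def fit(P,p0,cams,dxy=.006,dth=.15,sigs=(2.0,1.0)):
    p=np.array(p0,float)
    for sg in sigs:
        Gs=[grad(c,sg) for c in cams]
        S=np.array([.01,.01,.1])
        f=lambda x:-sum(np.minimum(samp(G,c.proj(xf(P,p+x*S))),250).mean() for G,c in zip(Gs,cams))
        best=None
        for th in np.linspace(-dth,dth,5)/S[2]:
            for dx in (-dxy*100,0,dxy*100):
              for dy in (-dxy*100,0,dxy*100):
                r=minimize(f,[dx,dy,th],method='Nelder-Mead',options=dict(initial_simplex=np.array([dx,dy,th])+np.array([[0,0,0],[.3,0,0],[0,.3,0],[0,0,.5]])))
                if best is None or r.fun<best.fun: best=r
        p=p+best.x*S; dxy/=3;dth/=3
    return p,best.fun
def draw(c,P,p,im,off,s,col=(0,255,0)):
    for u in c.proj(xf(P,p)):
        cv2.circle(im,tuple(int(round(v)) for v in (u-off+.5)*s-.5),0,col,-1)
E
cat > f1.py <<'E'
from fit import *
import pickle
t,s=pickle.load(open('c0.pkl','rb'))
pt=[(180,125),(330,175),(130,280),(285,327)];ps=[(332,97),(485,118),(289,187),(453,210)]
# match: top up=+x,left=+y ; side right=+x, up=+y
A=[t.atz((265+x/3.3,170+y/3.3),.039) for x,y in pt]
print(np.array(A)); 
for x,y in ps: print(s.atz((205+x/3.3,230+y/3.3),.039))
A=np.array(A);c=A.mean(0);a=np.arctan2(*(A-c)[:,1::-1].T);print(c,np.degrees(a),np.degrees(a)%90)
th=np.radians(np.median(np.degrees(a)%90))
W=wheel()
for cs in ([t],[s],[t,s]):
    p,f=fit(W,[c[0],c[1],th],cs); print(p,np.degrees(p[2]),f)
im=cv2.resize(t.im[170:310,265:410],None,fx=5,fy=5,interpolation=cv2.INTER_CUBIC);draw(t,W,p,im,np.array([265,170]),5)
cv2.imwrite('pics/wt.png',im[:,:,::-1])
im=cv2.resize(s.im[235:330,255:390],None,fx=5,fy=5,interpolation=cv2.INTER_CUBIC);draw(s,W,p,im,np.array([255,235]),5)
cv2.imwrite('pics/ws.png',im[:,:,::-1])
E
python3 f1.py
```

```text
[[ 0.6508  0.0047  0.039 ]
 [ 0.6158 -0.1062  0.039 ]
 [ 0.5344  0.0385  0.039 ]
 [ 0.5027 -0.0746  0.039 ]]
[0.5394 0.0365 0.039 ]
[0.6536 0.0013 0.039 ]
[ 0.5055 -0.0803  0.039 ]
[ 0.6201 -0.1141  0.039 ]
[ 0.5759 -0.0344  0.039 ] [  27.5302  -60.9467  119.678  -151.2483] [27.5302 29.0533 29.678  28.7517]
[ 0.5728 -0.0219  0.5027] 28.803475174838542 -80.63738250732422
[ 0.5791 -0.0382  0.5028] 28.810679609027645 -177.76754760742188
[ 0.5797 -0.0373  0.5046] 28.908890235938696 -256.12255859375
```

```bash
cat > f2.py <<'E'
from fit import *
import pickle
t,s=pickle.load(open('c0.pkl','rb'))
W=wheel()
D=circ(.15,.01,n=300)
D2=np.vstack([circ(.0145,.0105,n=60)])
for r in (.145,.147,.15):
  for c in (t,s):
    p,f=fit(circ(r,.01,n=300),[.576,-.036,0],[c],dth=.01); print(r,p[:2],f)
seatmouth=np.vstack([circ(.032,.05,.085*np.array([np.cos(k*np.pi/2),np.sin(k*np.pi/2)]),90) for k in range(4)])
slots=W.reshape(4,-1,3)[:,-48:].reshape(-1,3)
p,f=fit(np.vstack([slots,seatmouth]),[.577,-.0365,.503],[t],dxy=.003,dth=.03);print('slots top',p,f)
p,f=fit(np.vstack([slots,seatmouth]),[.577,-.0365,.503],[s],dxy=.003,dth=.03);print('slots side',p,f)
# mask centroid top
m=(t.im.min(2)>165).astype(np.uint8); 
n,l,st,ce=cv2.connectedComponentsWithStats(m); i=l[240,300]; 
i=[k for k in range(1,n) if st[k,4]>4000 and 250<ce[k][0]<400][0]
cn=max(cv2.findContours((l==i).astype(np.uint8),cv2.RETR_EXTERNAL,cv2.CHAIN_APPROX_NONE)[0],key=len)
e=cv2.fitEllipse(cn);print(e)
Q=np.array([t.atz(q,.01)[:2] for q in cn[:,0,:]]);
from scipy.optimize import least_squares
r=least_squares(lambda v:np.hypot(*(Q-v[:2]).T)-v[2],[.576,-.036,.15]);print('contour circle',r.x)
E
python3 f2.py
```

```text
0.145 [ 0.5791 -0.0357] -247.00714111328125
0.145 [ 0.5806 -0.0393] -215.69322204589844
0.147 [ 0.579 -0.036] -226.34902954101562
0.147 [ 0.5791 -0.0383] -212.10255432128906
0.15 [ 0.5821 -0.0309] -122.23989868164062
0.15 [ 0.5831 -0.0356] -166.47593688964844
slots top [ 0.576  -0.0281  0.4165] -82.65612030029297
slots side [ 0.5794 -0.0367  0.5039] -195.3718719482422
((568.1945190429688, 280.1416931152344), (348.5489501953125, 1212.854248046875), 101.2077407836914)
contour circle [-0.754  -0.0072  1.7769]
```

```bash
cat > f3.py <<'E'
from fit import *
import pickle,sys
def cells(t,s,guess,tag):
    C=cell();out=[]
    for k,(g) in enumerate(guess):
        for cs in ([t],[s],[t,s]):
            p,f=fit(C,g,cs,dxy=.006,dth=.2); print(k,p,np.degrees(p[2]),f)
        out.append(p)
    return out
def show(c,ps,box,sc,name,P=None):
    x0,y0,x1,y1=box
    im=cv2.resize(c.im[y0:y1,x0:x1],None,fx=sc,fy=sc,interpolation=cv2.INTER_CUBIC)
    for p in ps: draw(c,cell() if P is None else P,p,im,np.array([x0,y0]),sc)
    cv2.imwrite(name,im[:,:,::-1])
if __name__=='__main__':
    t,s=pickle.load(open('c0.pkl','rb'))
    G=[]
    for (a,b) in (((183,85),(190,175)),((440,90),(405,178)),((75,375),(155,322)),((398,412),(380,512))):
        q=[t.atz((120+x/4,195+y/4),.064) for x,y in (a,b)]
        m=(q[0]+q[1])/2;d=q[0]-q[1];G.append([m[0],m[1],np.arctan2(d[1],d[0])])
    o=cells(t,s,G,'')
    show(t,o,(120,195,255,345),4,'pics/ct.png');show(s,o,(230,170,350,245),6,'pics/cs.png')
    M=np.vstack([circ(.025,.089)])
    for cs in ([t],[s],[t,s]):
        p,f=fit(M,[*t.atz((265+683/3.3,170+427/3.3),.089)[:2],0],cs,dth=.01);print('mush',p,f)
    show(t,[p],(440,265,500,330),8,'pics/mt.png',M);show(s,[p],(220,325,320,400),7,'pics/ms.png',M)
    B=rect(.085,.065,.055)
    q=[t.atz((265+x/3.3,170+y/3.3),.055) for x,y in((556,300),(728,278),(778,505),(604,532))];q=np.array(q);print(q)
    d=(q[0]-q[3]);g=[*q.mean(0)[:2],np.arctan2(d[1],d[0])]
    for cs in ([t],[s],[t,s]):
        p,f=fit(B,g,cs);print('box',p,f,p[:2]-.02*np.array([np.cos(p[2]),np.sin(p[2])]))
E
python3 f3.py
```

```text
0 [0.5916 0.3713 0.0903] 5.176488479928685 -192.98782348632812
0 [0.592  0.3686 0.0391] 2.240856814495572 -182.81991577148438
0 [0.5917 0.3709 0.0846] 4.846274227461218 -370.7015075683594
1 [ 0.5921  0.2295 -0.3321] -19.029631870628712 -191.50035095214844
1 [ 0.5922  0.2301 -0.5416] -31.029578965075657 -192.98512268066406
1 [ 0.5918  0.2292 -0.3668] -21.01573506440311 -376.11163330078125
2 [0.4584 0.4054 2.1905] 125.5089032818295 -189.66383361816406
2 [0.4596 0.403  2.0927] 119.90434697855734 -199.3817901611328
2 [0.4587 0.4049 2.1508] 123.22970970439412 -384.75982666015625
3 [ 0.3962  0.2385 -0.0923] -5.285611331847947 -179.13941955566406
3 [ 0.3956  0.2353 -0.0537] -3.0775644974986145 -189.01173400878906
3 [ 0.3958  0.2366 -0.1111] -6.363254351890866 -362.296630859375
mush [ 0.4328 -0.3424 -0.1537] -139.16893005371094
mush [ 0.4346 -0.349   0.0987] -89.14767456054688
mush [ 0.4335 -0.3441  0.151 ] -198.40045166015625
[[ 0.5248 -0.2673  0.055 ]
 [ 0.5438 -0.3906  0.055 ]
 [ 0.3831 -0.4213  0.055 ]
 [ 0.3612 -0.299   0.055 ]]
box [ 0.4535 -0.343   0.1818] -216.80007934570312 [ 0.4339 -0.3466]
box [ 0.4538 -0.3471  0.176 ] -180.9815673828125 [ 0.4341 -0.3506]
box [ 0.4538 -0.3457  0.1773] -377.10833740234375 [ 0.4341 -0.3492]
```

```bash
cat > plan.py <<'E'
from h import *
def yaw(Rm): return np.degrees(np.arctan2(Rm[1,1],Rm[0,1]))
def status(bot):
    s=bot.sense();Rm=rot(s['eef_rot'])
    print('t',round(s['time'],2),'pos',s['position'],'yaw',round(yaw(Rm),2),'tilt',np.round(np.degrees(Rm[:2,2]),2),'F',s['force'],'Tz',np.round(s['ft_torque'],3),'w',round(s['grip_width'],4),'j',np.round(s['joint_pos'],2))
    return s,Rm
def plan(bot,tgt,yw=None,hand=None,vmax=1.0,n=None):
    """rows in tool axes from present pose to tgt (world) and tool-y yaw (deg), fixing tilt"""
    s,Rm=status(bot); p=s['position']; tgt=np.array(tgt,float)
    if yw is None: yw=yaw(Rm)
    a=np.radians(yw); y=np.array([np.cos(a),np.sin(a),0]); z=np.array([0,0,-1.]); x=np.cross(y,z)
    Rt=np.c_[x,y,z]; 
    dth=yw-yaw(Rm)
    # path keep sign of dth: interpolate yaw linearly plus tilt fix
    d=(tgt-p); rv=R.from_matrix(Rm.T@Rt).as_rotvec(degrees=True)
    N=max(np.linalg.norm(d)/.02/vmax, abs(dth)/5/min(1,vmax*1.0),np.abs(rv).max()/5,1); N=int(np.ceil(N-1e-6)) if n is None else n
    step=R.from_rotvec(rv/N,degrees=True); cur=R.from_matrix(Rm)
    print('d',d,'dyaw',round(dth,2),'N',N)
    for i in range(N):
        dl=cur.as_matrix().T@(d/N)/.02; 
        print([hand if hand is not None else 0]+[round(float(v),2) for v in np.r_[dl,rv/N/5]],end=',\n' if (i+1)%3==0 else ', ')
        cur=cur*step
    print()
E
python3 - <<'E'
from plan import *
from workcell import bot
plan(bot,[.53,.2,.23],20,hand=-1)
E
```

```text
t 0.2 pos [0.2701 0.5909 0.222 ] yaw 65.43 tilt [-0.02 -0.06] F [ 0.5647 -0.5497  0.7454] Tz [0.04  0.048 0.007] w 0.087 j [-1.24  0.33  0.04  1.47 -0.01  1.34 -0.06]
d [ 0.2599 -0.3909  0.008 ] dyaw -45.43 N 24
[-1, -0.83, -0.52, -0.02, -0.0, 0.0, 0.38], [-1, -0.85, -0.49, -0.02, -0.0, 0.0, 0.38], [-1, -0.86, -0.46, -0.02, -0.0, 0.0, 0.38],
[-1, -0.88, -0.43, -0.02, -0.0, 0.0, 0.38], [-1, -0.89, -0.4, -0.02, -0.0, 0.0, 0.38], [-1, -0.9, -0.37, -0.02, -0.0, 0.0, 0.38],
[-1, -0.92, -0.34, -0.02, -0.0, 0.0, 0.38], [-1, -0.93, -0.31, -0.02, -0.0, 0.0, 0.38], [-1, -0.94, -0.28, -0.02, -0.0, 0.0, 0.38],
[-1, -0.95, -0.25, -0.02, -0.0, 0.0, 0.38], [-1, -0.95, -0.22, -0.02, -0.0, 0.0, 0.38], [-1, -0.96, -0.19, -0.02, -0.0, 0.0, 0.38],
[-1, -0.97, -0.15, -0.02, -0.0, 0.0, 0.38], [-1, -0.97, -0.12, -0.02, -0.0, 0.0, 0.38], [-1, -0.97, -0.09, -0.02, -0.0, 0.0, 0.38],
[-1, -0.98, -0.06, -0.02, -0.0, 0.0, 0.38], [-1, -0.98, -0.03, -0.02, -0.0, 0.0, 0.38], [-1, -0.98, 0.01, -0.02, -0.0, 0.0, 0.38],
[-1, -0.98, 0.04, -0.02, -0.0, 0.0, 0.38], [-1, -0.98, 0.07, -0.02, -0.0, 0.0, 0.38], [-1, -0.97, 0.1, -0.02, -0.0, 0.0, 0.38],
[-1, -0.97, 0.14, -0.02, -0.0, 0.0, 0.38], [-1, -0.96, 0.17, -0.02, -0.0, 0.0, 0.38], [-1, -0.96, 0.2, -0.02, -0.0, 0.0, 0.38],
```

Request:
{"op": "play_rows", "data": {"deltas": [[[-1, -0.83, -0.52, 0, 0, 0, 0.38], [-1, -0.85, -0.49, 0, 0, 0, 0.38], [-1, -0.86, -0.46, 0, 0, 0, 0.38], [-1, -0.88, -0.43, 0, 0, 0, 0.38], [-1, -0.89, -0.4, 0, 0, 0, 0.38], [-1, -0.9, -0.37, 0, 0, 0, 0.38], [-1, -0.92, -0.34, 0, 0, 0, 0.38], [-1, -0.93, -0.31, 0, 0, 0, 0.38], [-1, -0.94, -0.28, 0, 0, 0, 0.38], [-1, -0.95, -0.25, 0, 0, 0, 0.38], [-1, -0.95, -0.22, 0, 0, 0, 0.38], [-1, -0.96, -0.19, 0, 0, 0, 0.38]]], "force": 20}}

```text
time: 1.2
position: [0.4056, 0.3781, 0.2206]
eef_rot: [-0.001, 0.415, 0.91, -0.001]
force: [0.1, -0.2, 0.2]
grip_width: 0.0148
```

Run:
```python
from plan import *
from workcell import bot
plan(bot,[.55,.1,.23],0,hand=-1)
```

```text
t 1.2 pos [0.4056 0.3781 0.2206] yaw 40.9 tilt [-0.15 -0.06] F [ 0.0906 -0.1609  0.1966] Tz [-0.079  0.021  0.022] w 0.0148 j [-1.02  0.14  0.21  1.71 -0.03  1.3  -0.09]
d [ 0.1444 -0.2781  0.0094] dyaw -40.9 N 16
[-1, -0.95, -0.23, -0.03, -0.0, 0.0, 0.51], [-1, -0.96, -0.19, -0.03, -0.0, 0.0, 0.51], [-1, -0.97, -0.14, -0.03, -0.0, 0.0, 0.51],
[-1, -0.97, -0.1, -0.03, -0.0, 0.0, 0.51], [-1, -0.98, -0.06, -0.03, -0.0, 0.0, 0.51], [-1, -0.98, -0.01, -0.03, -0.0, 0.0, 0.51],
[-1, -0.98, 0.03, -0.03, -0.0, 0.0, 0.51], [-1, -0.98, 0.08, -0.03, -0.0, 0.0, 0.51], [-1, -0.97, 0.12, -0.03, -0.0, 0.0, 0.51],
[-1, -0.97, 0.16, -0.03, -0.0, 0.0, 0.51], [-1, -0.96, 0.21, -0.03, -0.0, 0.0, 0.51], [-1, -0.95, 0.25, -0.03, -0.0, 0.0, 0.51],
[-1, -0.94, 0.29, -0.03, -0.0, 0.0, 0.51], [-1, -0.92, 0.33, -0.03, -0.0, 0.0, 0.51], [-1, -0.91, 0.37, -0.03, -0.0, 0.0, 0.51],
[-1, -0.89, 0.41, -0.03, -0.0, 0.0, 0.51],
```

Request:
{"op": "play_rows", "data": {"deltas": [[[-1, -0.95, -0.23, 0, 0, 0, 0.51], [-1, -0.96, -0.19, 0, 0, 0, 0.51], [-1, -0.97, -0.14, 0, 0, 0, 0.51], [-1, -0.97, -0.1, 0, 0, 0, 0.51], [-1, -0.98, -0.06, 0, 0, 0, 0.51], [-1, -0.98, 0, 0, 0, 0, 0.51], [-1, -0.98, 0.03, 0, 0, 0, 0.51], [-1, -0.98, 0.08, 0, 0, 0, 0.51], [-1, -0.97, 0.12, 0, 0, 0, 0.51], [-1, -0.97, 0.16, 0, 0, 0, 0.51], [-1, -0.96, 0.21, 0, 0, 0, 0.51], [-1, -0.95, 0.25, 0, 0, 0, 0.51]]]}}

```text
time: 2.2
position: [0.5193, 0.143, 0.2208]
eef_rot: [-0.001, 0.663, 0.749, -0.001]
force: [0.3, -0.4, 0.2]
grip_width: 0.0008
```

Run:
```python
from plan import *
from workcell import bot
plan(bot,[.50,-.15,.20],-10,hand=-1)
```

```text
t 2.2 pos [0.5193 0.143  0.2208] yaw 6.95 tilt [-0.12 -0.02] F [ 0.3401 -0.368   0.2021] Tz [-0.066  0.012 -0.006] w 0.0008 j [-0.77  0.11  0.45  1.76 -0.05  1.29 -0.18]
d [-0.0193 -0.293  -0.0208] dyaw -16.95 N 15
[-1, -0.96, -0.18, 0.07, -0.0, 0.0, 0.23], [-1, -0.97, -0.16, 0.07, -0.0, 0.0, 0.23], [-1, -0.97, -0.14, 0.07, -0.0, 0.0, 0.23],
[-1, -0.97, -0.12, 0.07, -0.0, 0.0, 0.23], [-1, -0.97, -0.11, 0.07, -0.0, 0.0, 0.23], [-1, -0.97, -0.09, 0.07, -0.0, 0.0, 0.23],
[-1, -0.98, -0.07, 0.07, -0.0, 0.0, 0.23], [-1, -0.98, -0.05, 0.07, -0.0, 0.0, 0.23], [-1, -0.98, -0.03, 0.07, -0.0, 0.0, 0.23],
[-1, -0.98, -0.01, 0.07, -0.0, 0.0, 0.23], [-1, -0.98, 0.01, 0.07, -0.0, 0.0, 0.23], [-1, -0.98, 0.03, 0.07, -0.0, 0.0, 0.23],
[-1, -0.98, 0.05, 0.07, -0.0, 0.0, 0.23], [-1, -0.98, 0.07, 0.07, -0.0, 0.0, 0.23], [-1, -0.97, 0.09, 0.07, -0.0, 0.0, 0.23],
```

Request:
{"op": "play_rows", "data": {"deltas": [[[-1, -0.97, -0.18, 0, 0, 0, 0.23], [-1, -0.97, -0.16, 0, 0, 0, 0.23], [-1, -0.97, -0.14, 0, 0, 0, 0.23], [-1, -0.97, -0.12, 0, 0, 0, 0.23], [-1, -0.97, -0.11, 0, 0, 0, 0.23], [-1, -0.97, -0.09, 0, 0, 0, 0.23], [-1, -0.98, -0.07, 0, 0, 0, 0.23], [-1, -0.98, -0.05, 0, 0, 0, 0.23], [-1, -0.98, -0.03, 0, 0, 0, 0.23], [-1, -0.98, 0, 0, 0, 0, 0.23], [-1, -0.98, 0, 0, 0, 0, 0.23], [-1, -0.98, 0.03, 0, 0, 0, 0.23]]]}}

```text
time: 3.2
position: [0.4973, -0.117, 0.2211]
eef_rot: [-0.001, 0.757, 0.653, -0.0]
force: [0.5, -0.4, -0.2]
grip_width: 0.0006
```

Run:
```python
from plan import *
from workcell import bot
plan(bot,[.434,-.347,.13],-30,hand=-1)
```

```text
t 3.2 pos [ 0.4973 -0.117   0.2211] yaw -8.47 tilt [-0.08  0.02] F [ 0.4506 -0.3894 -0.2072] Tz [-0.087  0.053  0.016] w 0.0006 j [-0.51  0.04  0.68  1.83 -0.02  1.29  0.03]
d [-0.0633 -0.23   -0.0911] dyaw -21.53 N 13
[-1, -0.91, -0.11, 0.35, -0.0, 0.0, 0.33], [-1, -0.91, -0.08, 0.35, -0.0, 0.0, 0.33], [-1, -0.92, -0.06, 0.35, -0.0, 0.0, 0.33],
[-1, -0.92, -0.03, 0.35, -0.0, 0.0, 0.33], [-1, -0.92, -0.0, 0.35, -0.0, 0.0, 0.33], [-1, -0.92, 0.02, 0.35, -0.0, 0.0, 0.33],
[-1, -0.92, 0.05, 0.35, -0.0, 0.0, 0.33], [-1, -0.91, 0.08, 0.35, -0.0, 0.0, 0.33], [-1, -0.91, 0.1, 0.35, -0.0, 0.0, 0.33],
[-1, -0.91, 0.13, 0.35, -0.0, 0.0, 0.33], [-1, -0.9, 0.15, 0.35, -0.0, 0.0, 0.33], [-1, -0.9, 0.18, 0.35, -0.0, 0.0, 0.33],
[-1, -0.89, 0.21, 0.35, -0.0, 0.0, 0.33],
```

Request:
{"op": "play_rows", "data": {"deltas": [[[-1, -0.91, -0.11, 0.35, 0, 0, 0.33], [-1, -0.91, -0.08, 0.35, 0, 0, 0.33], [-1, -0.92, -0.06, 0.35, 0, 0, 0.33], [-1, -0.92, -0.03, 0.35, 0, 0, 0.33], [-1, -0.92, 0, 0.35, 0, 0, 0.33], [-1, -0.92, 0.02, 0.35, 0, 0, 0.33], [-1, -0.92, 0.05, 0.35, 0, 0, 0.33], [-1, -0.91, 0.08, 0.35, 0, 0, 0.33], [-1, -0.91, 0.1, 0.35, 0, 0, 0.33], [-1, -0.91, 0.13, 0.35, 0, 0, 0.33], [-1, -0.6, 0.1, 0.2, 0, 0, 0], [-1, 0, 0, 0, 0, 0, 0]]]}}

```text
time: 4.2
position: [0.4294, -0.3287, 0.136]
eef_rot: [-0.001, 0.854, 0.52, -0.003]
force: [-0.6, 0.8, 0.3]
grip_width: 0.0001
```

Run:
```python
from plan import *
from workcell import bot
import pickle
plan(bot,[.434,-.347,.115],-30,hand=-1)
t,s=get(bot)
pickle.dump((t,s),open('c1.pkl','wb'))
p=bot.sense()['position']
print(t.proj(p),s.proj(p))
crop(t,430,250,530,350,7,'pics/t3.png');crop(s,210,290,330,400,6,'pics/s3.png')
```

```text
t 4.2 pos [ 0.4294 -0.3287  0.136 ] yaw -27.36 tilt [-0.4  -0.09] F [-0.5663  0.809   0.3051] Tz [-0.054  0.131 -0.047] w 0.0001 j [-0.2   0.24  0.88  1.87 -0.19  1.13  0.27]
d [ 0.0046 -0.0183 -0.021 ] dyaw -2.64 N 2
[-1, -0.35, 0.32, 0.52, -0.03, 0.03, 0.26], [-1, -0.35, 0.32, 0.52, -0.03, 0.03, 0.26], 
[[468.3408 298.6463]] [[253.0371 321.0906]]
```

Run:
```python
from plan import *
import pickle
t,s=pickle.load(open('c0.pkl','rb'))
for c,r in((t,(440,265,500,330)),(s,(235,330,280,370))):
    im=c.im.astype(int); x0,y0,x1,y1=r
    m=(im[:,:,0]>150)&(im[:,:,1]<70); mm=np.zeros_like(m);mm[y0:y1,x0:x1]=m[y0:y1,x0:x1]
    v,u=np.nonzero(mm); print(u.mean(),v.mean(),u.min(),u.max(),v.min(),v.max())
    print(c.atz((u.mean(),v.mean()),.093),c.atz((u.mean(),v.mean()),.091))
from workcell import bot
plan(bot,[.434,-.347,.105],-30,hand=-1)
```

```text
470.87732342007433 300.0631970260223 461 481 291 308
[ 0.4315 -0.3434  0.093 ] [ 0.4316 -0.3439  0.091 ]
255.31858407079645 348.58702064896755 243 268 340 357
[ 0.4339 -0.3549  0.093 ] [ 0.4337 -0.3527  0.091 ]
t 4.3 pos [ 0.4309 -0.3264  0.1367] yaw -27.22 tilt [-0.36 -0.03] F [ 0.1136 -0.1479  0.3221] Tz [-0.053  0.036  0.047] w 0.0005 j [-0.2   0.23  0.87  1.87 -0.19  1.13  0.27]
d [ 0.0031 -0.0206 -0.0317] dyaw -2.78 N 2
[-1, -0.42, 0.31, 0.79, -0.03, 0.02, 0.28], [-1, -0.41, 0.32, 0.79, -0.03, 0.02, 0.28],
```

Request:
{"op": "play_rows", "data": {"deltas": [[[-1, -0.42, 0.32, 0.79, 0, 0, 0.28], [-1, -0.42, 0.32, 0.79, 0, 0, 0.28], [-1, 0, 0, 0.2, 0, 0, 0], [-1, 0, 0, 0.2, 0, 0, 0], [-1, 0, 0, 0, 0, 0, 0]]]}}

```text
time: 4.72
position: [0.4376, -0.3431, 0.0966]
eef_rot: [-0.002, 0.865, 0.502, -0.001]
force: [0.3, 0.8, 0.1]
grip_width: 0.0004
```

Run:
```python
from plan import *
from workcell import bot
plan(bot,[.434,-.348,.0815],-30,hand=-1,vmax=.2)
```

```text
t 4.72 pos [ 0.4376 -0.3431  0.0966] yaw -29.74 tilt [-0.2   0.09] F [0.3083 0.7679 0.1   ] Tz [-0.09   0.096  0.015] w 0.0004 j [-0.13  0.33  0.86  1.88 -0.28  1.07  0.32]
d [-0.0036 -0.0049 -0.0151] dyaw -0.26 N 5
[-1, -0.06, -0.01, 0.15, -0.01, 0.0, 0.01], [-1, -0.06, -0.01, 0.15, -0.01, 0.0, 0.01], [-1, -0.06, -0.01, 0.15, -0.01, 0.0, 0.01],
[-1, -0.06, -0.01, 0.15, -0.01, 0.0, 0.01], [-1, -0.06, -0.01, 0.15, -0.01, 0.0, 0.01],
```

Request:
{"op": "play_rows", "data": {"deltas": [[[-1, -0.3, 0, 0, 0, 0, 0], [-1, 0, 0, 0.12, 0, 0, 0], [-1, 0, 0, 0.12, 0, 0, 0], [-1, 0, 0, 0.12, 0, 0, 0], [-1, 0, 0, 0.12, 0, 0, 0], [-1, 0, 0, 0.12, 0, 0, 0]]]}}

```text
time: 5.22
position: [0.4364, -0.3473, 0.0883]
eef_rot: [-0.001, 0.864, 0.504, 0.001]
force: [-1.7, 1.8, 7.3]
grip_width: 0.0003
```

Request:
{"op": "play_rows", "data": {"deltas": [[[-1, 0, 0, 0.14, 0, 0, 0], [-1, 0, 0, 0.14, 0, 0, 0], [-1, 0, 0, 0.14, 0, 0, 0], [-1, 0, 0, 0.14, 0, 0, 0]]]}}

```text
time: 5.55
position: [0.4371, -0.3477, 0.0804]
eef_rot: [-0.0, 0.864, 0.504, 0.003]
force: [-10.5, 9.1, 43.0]
grip_width: 0.0004
```

Request:
{"op": "play_rows", "data": {"deltas": [[[-1, 0, 0, -0.3, 0, 0, 0], [-1, 0, 0, -0.8, 0, 0, 0], [-1, 0, 0, -1, 0, 0, 0], [-1, 0.3, -0.3, -1, 0, 0, 0], [-1, 0.9, 0, -1, 0, 0, -0.5], [-1, 0.9, 0, -1, 0, 0, -0.5], [-1, 0.9, 0, 0, 0, 0, -0.5], [-1, 0.9, 0, 0, 0, 0, -0.5], [-1, 0.9, 0, 0, 0, 0, -0.5], [1, 0.9, 0, 0, 0, 0, -0.5], [1, 0.9, 0, 0, 0, 0, -0.5]]]}}

```text
time: 6.47
position: [0.4817, -0.2231, 0.1916]
eef_rot: [0.003, 0.776, 0.631, 0.005]
force: [-0.1, 0.2, -0.4]
grip_width: 0.0073
```

Run:
```python
from plan import *
from workcell import bot
status(bot)
t,s=get(bot)
cv2.imwrite('pics/t4.png',t.im[:,:,::-1])
crop(s,210,290,330,400,6,'pics/s4.png')
```

```text
t 6.47 pos [ 0.4817 -0.2231  0.1916] yaw -11.71 tilt [0.69 0.1 ] F [-0.0938  0.2271 -0.419 ] Tz [-0.107  0.07   0.012] w 0.0073 j [-0.37  0.11  0.79  1.84 -0.09  1.22  0.24]
```

Run:
```python
from plan import *
from workcell import bot
plan(bot,[.592,.2295,.14],70,hand=1)
```

```text
t 6.57 pos [ 0.4824 -0.2203  0.1911] yaw -11.46 tilt [0.66 0.18] F [-0.7181 -0.5624 -0.0593] Tz [-0.06   0.066  0.008] w 0.0144 j [-0.38  0.11  0.79  1.84 -0.09  1.22  0.24]
d [ 0.1096  0.4498 -0.0511] dyaw 81.46 N 24
[1, 0.96, 0.04, 0.11, 0.01, 0.0, -0.68], [1, 0.96, 0.09, 0.11, 0.01, 0.0, -0.68], [1, 0.95, 0.15, 0.11, 0.01, 0.0, -0.68],
[1, 0.94, 0.21, 0.11, 0.01, 0.0, -0.68], [1, 0.93, 0.26, 0.11, 0.01, 0.0, -0.68], [1, 0.91, 0.32, 0.11, 0.01, 0.0, -0.68],
[1, 0.89, 0.37, 0.11, 0.01, 0.0, -0.68], [1, 0.87, 0.42, 0.11, 0.01, 0.0, -0.68], [1, 0.84, 0.47, 0.11, 0.01, 0.0, -0.68],
[1, 0.81, 0.52, 0.11, 0.01, 0.0, -0.68], [1, 0.78, 0.57, 0.11, 0.01, 0.0, -0.68], [1, 0.74, 0.61, 0.11, 0.01, 0.0, -0.68],
[1, 0.71, 0.66, 0.11, 0.01, 0.0, -0.68], [1, 0.67, 0.7, 0.11, 0.01, 0.0, -0.68], [1, 0.62, 0.74, 0.11, 0.01, 0.0, -0.68],
[1, 0.58, 0.77, 0.11, 0.01, 0.0, -0.68], [1, 0.53, 0.8, 0.11, 0.01, 0.0, -0.68], [1, 0.48, 0.83, 0.11, 0.01, 0.0, -0.68],
[1, 0.43, 0.86, 0.11, 0.01, 0.0, -0.68], [1, 0.38, 0.89, 0.11, 0.01, 0.0, -0.68], [1, 0.33, 0.91, 0.11, 0.01, 0.0, -0.68],
[1, 0.27, 0.92, 0.11, 0.01, 0.0, -0.68], [1, 0.22, 0.94, 0.11, 0.01, 0.0, -0.68], [1, 0.16, 0.95, 0.11, 0.01, 0.0, -0.68],
```

Request:
{"op": "play_rows", "data": {"deltas": [[[1, 0.96, 0.04, 0.1, 0, 0, -0.68], [1, 0.96, 0.09, 0.1, 0, 0, -0.68], [1, 0.95, 0.15, 0.1, 0, 0, -0.68], [1, 0.94, 0.21, 0.1, 0, 0, -0.68], [1, 0.93, 0.26, 0.1, 0, 0, -0.68], [1, 0.91, 0.32, 0.1, 0, 0, -0.68], [1, 0.89, 0.37, 0.1, 0, 0, -0.68], [1, 0.87, 0.42, 0.1, 0, 0, -0.68], [1, 0.84, 0.47, 0.1, 0, 0, -0.68], [1, 0.81, 0.52, 0.1, 0, 0, -0.68], [1, 0.78, 0.57, 0.1, 0, 0, -0.68], [1, 0.74, 0.61, 0.1, 0, 0, -0.68]]]}}

```text
time: 7.57
position: [0.5338, 0.0243, 0.1655]
eef_rot: [0.004, 0.478, 0.878, 0.003]
force: [0.7, 0.0, 0.3]
grip_width: 0.0858
```

Run:
```python
from plan import *
from workcell import bot
plan(bot,[.592,.2295,.14],70,hand=1)
```

```text
t 7.57 pos [0.5338 0.0243 0.1655] yaw 32.88 tilt [0.61 0.11] F [0.6761 0.0148 0.2621] Tz [-0.02  -0.009  0.027] w 0.0858 j [-0.62  0.13  0.54  1.85 -0.07  1.16  0.52]
d [ 0.0582  0.2052 -0.0255] dyaw 37.12 N 11
[1, 0.64, 0.73, 0.12, 0.01, 0.01, -0.67], [1, 0.6, 0.76, 0.12, 0.01, 0.01, -0.67], [1, 0.55, 0.8, 0.12, 0.01, 0.01, -0.67],
[1, 0.5, 0.83, 0.12, 0.01, 0.01, -0.67], [1, 0.45, 0.86, 0.12, 0.01, 0.01, -0.67], [1, 0.4, 0.88, 0.12, 0.01, 0.01, -0.67],
[1, 0.35, 0.9, 0.12, 0.01, 0.01, -0.67], [1, 0.29, 0.92, 0.12, 0.01, 0.01, -0.67], [1, 0.24, 0.94, 0.12, 0.01, 0.01, -0.67],
[1, 0.18, 0.95, 0.12, 0.01, 0.01, -0.67], [1, 0.13, 0.96, 0.12, 0.01, 0.01, -0.67],
```

Request:
{"op": "play_rows", "data": {"deltas": [[[1, 0.64, 0.73, 0.1, 0.01, 0.01, -0.67], [1, 0.6, 0.76, 0.1, 0.01, 0.01, -0.67], [1, 0.55, 0.8, 0.1, 0.01, 0.01, -0.67], [1, 0.5, 0.83, 0.1, 0.01, 0.01, -0.67], [1, 0.45, 0.86, 0.1, 0.01, 0.01, -0.67], [1, 0.4, 0.88, 0.1, 0.01, 0.01, -0.67], [1, 0.35, 0.9, 0.1, 0.01, 0.01, -0.67], [1, 0.29, 0.92, 0.1, 0.01, 0.01, -0.67], [1, 0.24, 0.94, 0.1, 0.01, 0.01, -0.67], [1, 0.18, 0.7, 0.1, 0.01, 0.01, -0.5], [1, 0, 0, 0, 0, 0, 0]]]}}

```text
time: 8.48
position: [0.5755, 0.2399, 0.1393]
eef_rot: [-0.005, 0.171, 0.985, 0.001]
force: [-0.3, 1.0, -0.4]
grip_width: 0.0867
```

Run:
```python
from plan import *
from workcell import bot
plan(bot,[.592,.2295,.14],70,hand=1)
t,s=get(bot)
cv2.imwrite('pics/t5.png',t.im[:,:,::-1])
cv2.imwrite('pics/s5.png',s.im[:,:,::-1])
```

```text
t 8.48 pos [0.5755 0.2399 0.1393] yaw 70.25 tilt [-0.51  0.17] F [-0.3447  0.9895 -0.3715] Tz [ 0.065  0.086 -0.057] w 0.0867 j [-0.73  0.35  0.34  1.64 -0.13  1.18  0.86]
d [ 0.0165 -0.0104  0.0007] dyaw -0.25 N 1
[1, -0.95, -0.21, -0.04, -0.0, -0.11, 0.05],
```

Request:
{"op": "play_rows", "data": {"deltas": [[[1, -0.95, -0.21, 0, 0, -0.1, 0.05], [1, 0, 0, 0.6, 0, 0, 0], [1, 0, 0, 0.6, 0, 0, 0], [1, 0, 0, 0, 0, 0, 0]]]}}

```text
time: 8.92
position: [0.5942, 0.2205, 0.1151]
eef_rot: [0.001, 0.18, 0.984, -0.001]
force: [-0.5, -0.0, -0.4]
grip_width: 0.0871
```

Run:
```python
from plan import *
from workcell import bot
plan(bot,[.592,.2295,.039],70,hand=1,vmax=.7)
t,s=get(bot)
crop(s,270,120,390,250,5,'pics/s6.png')
```

```text
t 8.92 pos [0.5942 0.2205 0.1151] yaw 69.23 tilt [ 0.12 -0.18] F [-0.512  -0.0062 -0.3918] Tz [-0.02   0.032  0.043] w 0.0871 j [-0.7   0.39  0.35  1.65 -0.14  1.13  0.89]
d [-0.0022  0.009  -0.0761] dyaw 0.77 N 6
[1, 0.05, 0.06, 0.63, -0.0, 0.01, -0.03], [1, 0.05, 0.06, 0.63, -0.0, 0.01, -0.03], [1, 0.04, 0.06, 0.63, -0.0, 0.01, -0.03],
[1, 0.04, 0.06, 0.63, -0.0, 0.01, -0.03], [1, 0.04, 0.06, 0.63, -0.0, 0.01, -0.03], [1, 0.04, 0.06, 0.63, -0.0, 0.01, -0.03],
```

Request:
{"op": "play_rows", "data": {"deltas": [[[1, 0.05, 0.1, 0.5, 0, 0, -0.03], [1, 0.05, 0.1, 0.5, 0, 0, -0.03], [1, 0.05, 0.1, 0.3, 0, 0, -0.03], [1, 0.05, 0.05, 0.2, 0, 0, 0], [1, 0, 0, 0, 0, 0, 0], [1, 0, 0, 0, 0, 0, 0]]]}}

```text
time: 9.52
position: [0.5929, 0.2306, 0.0843]
eef_rot: [0.002, 0.176, 0.984, -0.0]
force: [-0.7, 0.2, -0.1]
grip_width: 0.0869
```

Run:
```python
from plan import *
from workcell import bot
plan(bot,[.592,.2295,.039],70,hand=1,vmax=.4)
```

```text
t 9.52 pos [0.5929 0.2306 0.0843] yaw 69.78 tilt [ 0.2  -0.06] F [-0.6886  0.1509 -0.1241] Tz [-0.01   0.072  0.01 ] w 0.0869 j [-0.71  0.42  0.34  1.67 -0.15  1.07  0.89]
d [-0.0009 -0.0011 -0.0453] dyaw 0.22 N 6
[1, 0.01, -0.01, 0.38, 0.0, 0.01, -0.01], [1, 0.01, -0.01, 0.38, 0.0, 0.01, -0.01], [1, 0.01, -0.01, 0.38, 0.0, 0.01, -0.01],
[1, 0.0, -0.01, 0.38, 0.0, 0.01, -0.01], [1, 0.0, -0.01, 0.38, 0.0, 0.01, -0.01], [1, 0.0, -0.01, 0.38, 0.0, 0.01, -0.01],
```

Request:
{"op": "play_rows", "data": {"deltas": [[[1, 0.02, -0.01, 0.5, 0, 0, -0.02], [1, 0, -0.01, 0.5, 0, 0, -0.02], [1, 0, 0, 0.5, 0, 0, 0], [1, 0, 0, 0.4, 0, 0, 0], [1, 0, 0, 0.25, 0, 0, 0], [1, 0, 0, 0, 0, 0, 0]]]}}

```text
time: 10.02
position: [0.5924, 0.2304, 0.0367]
eef_rot: [0.002, 0.173, 0.985, -0.0]
force: [-0.7, 1.1, 0.1]
grip_width: 0.087
```

Run:
```python
from plan import *
from workcell import bot
plan(bot,[.592,.2295,.039],70,hand=1,vmax=.4)
t,s=get(bot)
crop(s,270,120,390,250,5,'pics/s7.png')
```

```text
t 10.02 pos [0.5924 0.2304 0.0367] yaw 70.02 tilt [ 0.21 -0.06] F [-0.6925  1.135   0.0971] Tz [-0.017  0.008  0.013] w 0.087 j [-0.7   0.47  0.32  1.71 -0.17  0.99  0.91]
d [-0.0004 -0.0009  0.0023] dyaw -0.02 N 1
[1, 0.0, -0.05, -0.12, 0.0, 0.04, 0.0],
```

Request:
{"op": "play_rows", "data": {"deltas": [[[-1, 0, -0.04, -0.06, 0, 0, 0], [-1, 0, 0, 0, 0, 0, 0], [-1, 0, 0, 0, 0, 0, 0], [-1, 0, 0, 0, 0, 0, 0], [-1, 0, 0, 0, 0, 0, 0], [-1, 0, 0, 0, 0, 0, 0], [-1, 0, 0, 0, 0, 0, 0], [-1, 0, 0, 0, 0, 0, 0], [-1, 0, 0, 0, 0, 0, 0], [-1, 0, 0, 0, 0, 0, 0], [-1, 0, 0, 0, 0, 0, 0]]], "force": 30}}

```text
time: 11.03
position: [0.5944, 0.2303, 0.042]
eef_rot: [0.004, 0.174, 0.985, 0.001]
force: [-0.9, -2.6, 0.9]
grip_width: 0.0219
```

Run:
```python
from plan import *
from workcell import bot
status(bot)
t,s=get(bot)
crop(s,270,120,390,250,5,'pics/s8.png')
```

```text
t 11.03 pos [0.5944 0.2303 0.042 ] yaw 70.01 tilt [0.49 0.08] F [-0.9093 -2.6305  0.9425] Tz [-0.658  0.276  0.016] w 0.0219 j [-0.7   0.46  0.33  1.71 -0.17  0.99  0.91]
```

Request:
{"op": "play_rows", "data": {"deltas": [[[-1, 0, 0, 0.06, 0, 0, 0], [-1, 0, 0, 0.06, 0, 0, 0], [-1, 0, 0, 0.04, 0, 0, 0], [-1, 0, 0, 0, 0, 0, 0]]]}}

```text
time: 11.47
position: [0.5942, 0.23, 0.0416]
eef_rot: [0.004, 0.174, 0.985, 0.002]
force: [-0.2, -0.0, -3.6]
grip_width: 0.0157
```

Run:
```python
from plan import *
from workcell import bot
status(bot)
t,s=get(bot)
crop(s,270,120,390,250,5,'pics/s8.png')
```

```text
t 11.47 pos [0.5942 0.23   0.0416] yaw 69.97 tilt [0.45 0.13] F [-0.1568 -0.0121 -3.552 ] Tz [-0.007  0.046  0.021] w 0.0157 j [-0.69  0.46  0.33  1.71 -0.17  0.99  0.91]
```

Request:
{"op": "play_rows", "data": {"deltas": [[[-1, 0, 0, -0.4, 0, 0, 0], [-1, 0, 0, -1, 0, 0, 0], [-1, 0, 0, -1, 0, 0, 0], [-1, 0, 0, -1, 0, 0, 0], [-1, 0, 0, -1, 0, 0, 0], [-1, 0, 0, -1, 0, 0, 0], [-1, 0, 0, -0.6, 0, 0, 0], [-1, 0, 0, 0, 0, 0, 0]]]}}

```text
time: 12.23
position: [0.5907, 0.2297, 0.1645]
eef_rot: [0.001, 0.174, 0.985, -0.0]
force: [0.7, 1.1, -3.9]
grip_width: 0.0158
```

Run:
```python
from plan import *
from workcell import bot
plan(bot,[.538,.037,.17],28.9,hand=-1)
```

```text
t 12.23 pos [0.5907 0.2297 0.1645] yaw 70.01 tilt [ 0.08 -0.06] F [ 0.689   1.091  -3.8631] Tz [ 0.048 -0.038  0.014] w 0.0158 j [-0.72  0.34  0.35  1.6  -0.12  1.22  0.88]
d [-0.0527 -0.1927  0.0055] dyaw -41.11 N 10
[-1, -0.08, -1.0, -0.03, 0.0, 0.0, 0.82], [-1, -0.15, -0.99, -0.03, 0.0, 0.0, 0.82], [-1, -0.22, -0.97, -0.03, 0.0, 0.0, 0.82],
[-1, -0.29, -0.95, -0.03, 0.0, 0.0, 0.82], [-1, -0.36, -0.93, -0.03, 0.0, 0.0, 0.82], [-1, -0.43, -0.9, -0.03, 0.0, 0.0, 0.82],
[-1, -0.49, -0.87, -0.03, 0.0, 0.0, 0.82], [-1, -0.55, -0.83, -0.03, 0.0, 0.0, 0.82], [-1, -0.61, -0.79, -0.03, 0.0, 0.0, 0.82],
[-1, -0.66, -0.75, -0.03, 0.0, 0.0, 0.82],
```

Request:
{"op": "play_rows", "data": {"deltas": [[[-1, -0.08, -1, 0, 0, 0, 0.82], [-1, -0.15, -0.99, 0, 0, 0, 0.82], [-1, -0.22, -0.97, 0, 0, 0, 0.82], [-1, -0.29, -0.95, 0, 0, 0, 0.82], [-1, -0.36, -0.93, 0, 0, 0, 0.82], [-1, -0.43, -0.9, 0, 0, 0, 0.82], [-1, -0.49, -0.87, 0, 0, 0, 0.82], [-1, -0.55, -0.83, 0, 0, 0, 0.82], [-1, -0.45, -0.6, 0, 0, 0, 0.82], [-1, -0.2, -0.3, 0, 0, 0, 0.3], [-1, 0, 0, 0, 0, 0, 0], [-1, 0, 0, 0, 0, 0, 0]]]}}

```text
time: 13.23
position: [0.5325, 0.0493, 0.1533]
eef_rot: [-0.003, 0.499, 0.866, -0.004]
force: [-0.1, 0.5, -2.3]
grip_width: 0.0158
```

Run:
```python
from plan import *
from workcell import bot
import pickle
plan(bot,[.538,.037,.14],28.9,hand=-1)
t,s=get(bot);pickle.dump((t,s,bot.sense()),open('c2.pkl','wb'))
crop(s,250,160,390,290,5,'pics/s9.png')
crop(t,265,170,410,310,5,'pics/t9.png')
```

```text
t 13.23 pos [0.5325 0.0493 0.1533] yaw 30.09 tilt [-0.55 -0.19] F [-0.1241  0.5078 -2.277 ] Tz [ 0.035 -0.022  0.005] w 0.0158 j [-0.65  0.16  0.53  1.85 -0.09  1.16  0.43]
d [ 0.0055 -0.0123 -0.0133] dyaw -1.19 N 1
[-1, -0.67, -0.06, 0.67, -0.11, -0.02, 0.24],
```

```bash
cat > ov.py <<'E'
from fit import *
from plan import yaw
def full(h):
    z=-h
    P=[circ(.03,z+.034,n=100),circ(.025,z,n=100),circ(.03,z+.005,n=100),rect(.03,.008,z+.064),rect(.03,.008,z+.034)]
    for s in(1,-1):
        a=np.linspace(0,2*np.pi,30);P.append(np.c_[np.full(30,s*.038),.004*np.cos(a),z+.01+.004*np.sin(a)])
    return np.vstack(P)
def overlay(c,sn,h,box,sc,name,dx=0,dy=0):
    p=sn['position'];Rm=rot(sn['eef_rot'])
    P=full(h)
    # cell frame -> tool: cell x along tool x ; z up = -tool z
    Q=p+ (P*np.array([1,1,1]))@np.array([Rm[:,0],-Rm[:,1],-Rm[:,2]]) + np.array([dx,dy,0])
    x0,y0,x1,y1=box
    im=cv2.resize(c.im[y0:y1,x0:x1],None,fx=sc,fy=sc,interpolation=cv2.INTER_CUBIC)
    for u in c.proj(Q): cv2.circle(im,tuple(int(round(v)) for v in (u-np.array([x0,y0])+.5)*sc-.5),0,(0,255,0),-1)
    cv2.imwrite(name,im[:,:,::-1])
E
python3 - <<'E'
from ov import *
import pickle
t,s,sn=pickle.load(open('c2.pkl','rb'))
overlay(s,sn,.0405,(270,190,340,250),10,'pics/o1.png')
E
cat >> ov.py <<'E'
def heldfit(c,sn,h,sig=1.0,rng=.006):
    p=sn['position'];Rm=rot(sn['eef_rot']);z=-h
    P=np.vstack([circ(.03,z+.034,n=100),rect(.03,.008,z+.064,10),rect(.03,.008,z+.034,10),
       ]); a=np.linspace(0.9*np.pi,2.1*np.pi,60)  # near-side (camera at -y) bottom outline, world angles
    y0=np.arctan2(Rm[1,0],Rm[0,0])
    from scipy.optimize import minimize
    G=grad(c,sig)
    def pts(v):
        th=y0+v[2]*.1
        A=xf(P,[p[0]+v[0]*.001,p[1]+v[1]*.001,th]);A[:,2]+=p[2]
        B=np.c_[p[0]+v[0]*.001+.03*np.cos(a),p[1]+v[1]*.001+.03*np.sin(a),np.full(60,p[2]+z+.005)]
        pins=[]
        for s in(1,-1):
            for w in (-.004,.004):
                pins.append(seg([s*.031,w,z+.01],[s*.038,w,z+.01],10))
        C=xf(np.vstack(pins),[p[0]+v[0]*.001,p[1]+v[1]*.001,th]);C[:,2]+=p[2]
        return np.vstack([A,B,C])
    f=lambda v:-samp(G,c.proj(pts(v))).mean()+ .3*(v[2]*.1/.05)**2
    best=None
    for x in(-3,0,3):
        for y in(-3,0,3):
            r=minimize(f,[x,y,0],method='Nelder-Mead',options=dict(initial_simplex=np.array([x,y,0])+np.array([[0,0,0],[1,0,0],[0,1,0],[0,0,.3]])))
            if best is None or r.fun<best.fun: best=r
    return best.x*[1,1,5.73],best.fun,pts(best.x)
def drawpts(c,Q,box,sc,name):
    x0,y0,x1,y1=box
    im=cv2.resize(c.im[y0:y1,x0:x1],None,fx=sc,fy=sc,interpolation=cv2.INTER_CUBIC)
    for u in c.proj(Q): cv2.circle(im,tuple(int(round(v)) for v in (u-np.array([x0,y0])+.5)*sc-.5),0,(0,255,0),-1)
    cv2.imwrite(name,im[:,:,::-1])
E
python3 - <<'E'
from ov import *
import pickle
t,s,sn=pickle.load(open('c2.pkl','rb'))
for h in (.039,.040,.041,.042):
    v,f,Q=heldfit(s,sn,h);print(h,v,f)
v,f,Q=heldfit(s,sn,.041);drawpts(s,Q,(270,190,340,250),10,'pics/o2.png')
E
```

```text
0.039 [-1.1358  3.0341 -3.1265] -143.47176389033837
0.04 [-1.5082  4.6386 -2.7965] -143.422371134962
0.041 [-1.2736  6.447  -3.1048] -143.37985362414506
0.042 [-1.0974  8.366  -3.2126] -143.3522227252973
```

Run:
```python
from plan import *
from workcell import bot
plan(bot,[.539,.0355,.115],28.9,hand=-1,vmax=.5)
```

```text
t 13.33 pos [0.5327 0.0499 0.1535] yaw 30.15 tilt [-0.54 -0.19] F [ 0.2979  0.2056 -1.4411] Tz [-0.027 -0.037  0.058] w 0.0157 j [-0.65  0.16  0.53  1.85 -0.09  1.16  0.43]
d [ 0.0063 -0.0144 -0.0385] dyaw -1.25 N 5
[-1, -0.16, -0.01, 0.38, -0.02, -0.0, 0.05], [-1, -0.16, -0.01, 0.38, -0.02, -0.0, 0.05], [-1, -0.16, -0.01, 0.38, -0.02, -0.0, 0.05],
[-1, -0.16, -0.01, 0.38, -0.02, -0.0, 0.05], [-1, -0.16, -0.01, 0.38, -0.02, -0.0, 0.05],
```

Request:
{"op": "play_rows", "data": {"deltas": [[[-1, -0.16, -0.01, 0.38, -0.02, 0, 0.05], [-1, -0.16, -0.01, 0.38, -0.02, 0, 0.05], [-1, -0.16, -0.01, 0.38, -0.02, 0, 0.05], [-1, -0.16, -0.01, 0.38, -0.02, 0, 0.05], [-1, -0.16, -0.01, 0.38, -0.02, 0, 0.05], [-1, 0, 0, 0, 0, 0, 0]]]}}

```text
time: 13.83
position: [0.5408, 0.0377, 0.1103]
eef_rot: [-0.001, 0.505, 0.863, 0.0]
force: [-0.4, 1.1, -2.2]
grip_width: 0.0162
```

Run:
```python
from ov import *
from plan import *
from workcell import bot
plan(bot,[.539,.0355,.095],28.9,hand=-1,vmax=.5)
sn=bot.sense()
t,s=get(bot)
crop(s,260,190,360,280,7,'pics/s10.png')
overlay(s,sn,.041,(260,190,360,280),7,'pics/o3.png')
```

```text
t 13.83 pos [0.5408 0.0377 0.1103] yaw 29.27 tilt [-0.09  0.06] F [-0.3993  1.0716 -2.1769] Tz [-0.099  0.012 -0.025] w 0.0162 j [-0.62  0.22  0.53  1.89 -0.13  1.07  0.48]
d [-0.0018 -0.0022 -0.0153] dyaw -0.37 N 2
[-1, -0.03, -0.07, 0.38, -0.0, -0.01, 0.04], [-1, -0.03, -0.07, 0.38, -0.0, -0.01, 0.04],
```

Request:
{"op": "play_rows", "data": {"deltas": [[[-1, -0.03, -0.1, 0.3, 0, 0, 0.04], [-1, -0.03, -0.1, 0.3, 0, 0, 0.04], [-1, 0, 0, 0, 0, 0, 0]]]}}

```text
time: 14.18
position: [0.5389, 0.0355, 0.0995]
eef_rot: [-0.0, 0.508, 0.861, 0.001]
force: [0.2, -0.6, -2.7]
grip_width: 0.0157
```

Run:
```python
from ov import *
from plan import *
from workcell import bot
import pickle
plan(bot,[.539,.0355,.090],28.9,hand=-1,vmax=.5)
sn=bot.sense()
t,s=get(bot);pickle.dump((t,s,sn),open('c3.pkl','wb'))
W=wheel();Q=xf(W,[.579,-.0375,.5035]);Q=Q[(np.hypot(Q[:,0]-.538,Q[:,1]-.037)<.06)]
p=sn['position'];th=np.radians(29+90);off=.0019*np.array([np.cos(th),np.sin(th)])
P=xf(full(.041),[p[0]+off[0],p[1]+off[1],th]);P[:,2]+=p[2]
drawpts(s,np.vstack([Q,P]),(270,200,340,260),10,'pics/o4.png')
crop(s,270,200,340,260,10,'pics/s11.png')
```

```text
t 14.18 pos [0.5389 0.0355 0.0995] yaw 28.88 tilt [0.07 0.13] F [ 0.2326 -0.5764 -2.6787] Tz [-0.034  0.016 -0.009] w 0.0157 j [-0.62  0.23  0.53  1.9  -0.14  1.04  0.48]
d [ 0.0001  0.     -0.0095] dyaw 0.02 N 1
[-1, -0.0, 0.01, 0.48, 0.02, -0.02, -0.0],
```

Request:
{"op": "play_rows", "data": {"deltas": [[[-1, 0, 0, 0.25, 0, 0, 0], [-1, 0, 0, 0.25, 0, 0, 0], [-1, 0, 0, 0.2, 0, 0, 0], [-1, 0, 0, 0, 0, 0, 0]]]}}

```text
time: 14.62
position: [0.5402, 0.0362, 0.0859]
eef_rot: [0.001, 0.508, 0.861, 0.002]
force: [-0.6, -0.6, -3.1]
grip_width: 0.016
```

Run:
```python
from plan import *
from workcell import bot
plan(bot,[.539,.0355,.080],28.9,hand=-1,vmax=.5)
```

```text
t 14.62 pos [0.5402 0.0362 0.0859] yaw 28.94 tilt [0.23 0.19] F [-0.5789 -0.5885 -3.0857] Tz [-0.226  0.197  0.031] w 0.016 j [-0.61  0.25  0.53  1.92 -0.15  1.01  0.49]
d [-0.0012 -0.0007 -0.0059] dyaw -0.04 N 1
[-1, -0.0, -0.07, 0.3, 0.06, -0.01, 0.01],
```

Request:
{"op": "play_rows", "data": {"deltas": [[[-1, 0, -0.06, 0.15, 0.05, 0, 0], [-1, 0, 0, 0.15, 0, 0, 0], [-1, 0, 0, 0.15, 0, 0, 0]]]}}

```text
time: 14.87
position: [0.5392, 0.0356, 0.0767]
eef_rot: [-0.0, 0.508, 0.861, 0.0]
force: [-2.3, -0.7, 4.4]
grip_width: 0.0159
```

Run:
```python
from plan import *
from workcell import bot
plan(bot,[.539,.0355,.070],28.9,hand=-1,vmax=.5)
t,s=get(bot)
crop(s,270,200,340,260,10,'pics/s12.png')
```

```text
t 14.87 pos [0.5392 0.0356 0.0767] yaw 28.94 tilt [-0.01  0.07] F [-2.2818 -0.6683  4.4469] Tz [-0.206  0.6   -0.003] w 0.0159 j [-0.61  0.26  0.53  1.92 -0.16  1.    0.49]
d [-0.0002 -0.0001 -0.0067] dyaw -0.04 N 1
[-1, 0.0, -0.01, 0.34, 0.01, -0.01, 0.01],
```

Request:
{"op": "play_rows", "data": {"deltas": [[[-1, 0, 0, 0.2, 0, 0, 0], [-1, 0, 0, 0.15, 0, 0, 0], [-1, 0, 0, 0.15, 0, 0, 0], [-1, 0, 0, 0, 0, 0, 0]]], "force": 45}}

```text
time: 15.3
position: [0.5397, 0.0356, 0.0687]
eef_rot: [-0.001, 0.508, 0.861, 0.001]
force: [-5.3, 0.4, 8.8]
grip_width: 0.0155
```

Run:
```python
from plan import *
from workcell import bot
plan(bot,[.539,.0355,.067],28.9,hand=-1,vmax=.5)
```

```text
t 15.3 pos [0.5397 0.0356 0.0687] yaw 28.93 tilt [0.01 0.14] F [-5.2889  0.4006  8.8305] Tz [-0.248  1.234  0.035] w 0.0155 j [-0.6   0.27  0.53  1.93 -0.16  0.98  0.5 ]
d [-0.0007 -0.0001 -0.0017] dyaw -0.03 N 1
[-1, 0.01, -0.03, 0.08, 0.02, -0.02, 0.01],
```

Request:
{"op": "play_rows", "data": {"deltas": [[[-1, 0.04, -0.07, 0.06, 0, 0, 0], [-1, 0, 0, 0.06, 0, 0, 0], [-1, 0, 0, 0, 0, 0, 0]]]}}

```text
time: 15.55
position: [0.5396, 0.0356, 0.069]
eef_rot: [0.0, 0.508, 0.861, 0.002]
force: [-4.7, -0.4, 9.2]
grip_width: 0.0155
```

Run:
```python
from plan import *
from workcell import bot
plan(bot,[.539,.0355,.067],28.9,hand=-1,vmax=.5)
```

```text
t 15.55 pos [0.5396 0.0356 0.069 ] yaw 28.91 tilt [0.18 0.21] F [-4.6684 -0.3777  9.193 ] Tz [-0.207  1.534 -0.011] w 0.0155 j [-0.6   0.27  0.53  1.93 -0.16  0.98  0.5 ]
d [-0.0006 -0.0001 -0.002 ] dyaw -0.01 N 1
[-1, 0.01, -0.03, 0.1, 0.05, -0.02, 0.0],
```

Request:
{"op": "play_rows", "data": {"deltas": [[[-1, 0.06, -0.1, 0.2, 0, 0, 0], [-1, 0.06, -0.1, 0.2, 0, 0, 0], [-1, 0.03, -0.05, 0.2, 0, 0, 0]]]}}

```text
time: 15.8
position: [0.5405, 0.0354, 0.0658]
eef_rot: [0.005, 0.509, 0.861, 0.007]
force: [-17.2, -3.3, 50.2]
grip_width: 0.0158
```

Request:
{"op": "play_rows", "data": {"deltas": [[[-1, 0, -0.05, -0.05, -0.05, 0.05, 0]]]}}

```text
time: 15.88
position: [0.5408, 0.0353, 0.0688]
eef_rot: [0.005, 0.508, 0.861, 0.011]
force: [-5.3, 0.1, 7.7]
grip_width: 0.0159
```

Run:
```python
from plan import *
from workcell import bot
plan(bot,[.539,.0355,.067],28.9,hand=-1,vmax=.5)
```

```text
t 15.88 pos [0.5408 0.0353 0.0688] yaw 28.87 tilt [1.11 0.83] F [-5.3127  0.1428  7.7054] Tz [-0.076  1.53  -0.029] w 0.0159 j [-0.6   0.26  0.53  1.94 -0.17  0.96  0.51]
d [-0.0018  0.0002 -0.0018] dyaw 0.03 N 1
[-1, 0.05, -0.08, 0.09, 0.27, -0.04, -0.01],
```

Request:
{"op": "play_rows", "data": {"deltas": [[[-1, 0.05, -0.08, 0.12, 0.27, -0.04, 0], [-1, 0.02, -0.04, 0.1, 0.1, 0, 0]]]}}

```text
time: 16.05
position: [0.5414, 0.0355, 0.0689]
eef_rot: [0.0, 0.509, 0.861, -0.0]
force: [-6.9, 0.1, 13.4]
grip_width: 0.0158
```

Run:
```python
from plan import *
from workcell import bot
plan(bot,[.539,.0355,.067],28.9,hand=-1,vmax=.5)
```

```text
t 16.05 pos [0.5414 0.0355 0.0689] yaw 28.79 tilt [ 0.01 -0.05] F [-6.8789  0.0631 13.4061] Tz [-0.127  1.416  0.145] w 0.0158 j [-0.6   0.27  0.53  1.92 -0.16  0.98  0.5 ]
d [-0.0024 -0.     -0.0019] dyaw 0.11 N 1
[-1, 0.06, -0.11, 0.09, -0.0, 0.01, -0.02],
```

Request:
{"op": "play_rows", "data": {"deltas": [[[-1, 0.06, -0.12, 0.06, 0, 0, 0.5], [-1, 0.06, -0.12, 0.06, 0, 0, 0.8], [-1, 0.04, -0.12, 0.06, 0, 0, 0.8]]]}}

```text
time: 16.3
position: [0.5392, 0.0353, 0.0695]
eef_rot: [0.005, 0.587, 0.81, 0.003]
force: [0.6, -0.3, 1.5]
grip_width: 0.0157
```

Run:
```python
from plan import *
from workcell import bot
plan(bot,[.539,.0355,.068],-61,hand=-1,vmax=.5)
```

```text
t 16.3 pos [0.5392 0.0353 0.0695] yaw 18.1 tilt [0.64 0.  ] F [ 0.6091 -0.3166  1.4976] Tz [-0.511 -0.293  0.255] w 0.0157 j [-0.64  0.26  0.56  1.94 -0.17  0.97  0.32]
d [-0.0002  0.0002 -0.0015] dyaw -79.1 N 32
[-1, 0.0, -0.0, 0.0, 0.0, -0.0, 0.49], [-1, 0.0, -0.0, 0.0, 0.0, -0.0, 0.49], [-1, 0.0, -0.0, 0.0, 0.0, -0.0, 0.49],
[-1, 0.0, -0.0, 0.0, 0.0, -0.0, 0.49], [-1, 0.0, -0.0, 0.0, 0.0, -0.0, 0.49], [-1, 0.0, -0.0, 0.0, 0.0, -0.0, 0.49],
[-1, 0.0, -0.0, 0.0, 0.0, -0.0, 0.49], [-1, 0.0, -0.0, 0.0, 0.0, -0.0, 0.49], [-1, 0.0, -0.0, 0.0, 0.0, -0.0, 0.49],
[-1, 0.0, -0.0, 0.0, 0.0, -0.0, 0.49], [-1, 0.0, -0.0, 0.0, 0.0, -0.0, 0.49], [-1, 0.0, -0.0, 0.0, 0.0, -0.0, 0.49],
[-1, 0.0, -0.0, 0.0, 0.0, -0.0, 0.49], [-1, 0.0, -0.0, 0.0, 0.0, -0.0, 0.49], [-1, 0.0, -0.0, 0.0, 0.0, -0.0, 0.49],
[-1, 0.0, -0.0, 0.0, 0.0, -0.0, 0.49], [-1, 0.0, -0.0, 0.0, 0.0, -0.0, 0.49], [-1, 0.0, -0.0, 0.0, 0.0, -0.0, 0.49],
[-1, 0.0, -0.0, 0.0, 0.0, -0.0, 0.49], [-1, 0.0, -0.0, 0.0, 0.0, -0.0, 0.49], [-1, 0.0, -0.0, 0.0, 0.0, -0.0, 0.49],
[-1, 0.0, -0.0, 0.0, 0.0, -0.0, 0.49], [-1, 0.0, -0.0, 0.0, 0.0, -0.0, 0.49], [-1, 0.0, -0.0, 0.0, 0.0, -0.0, 0.49],
[-1, 0.0, -0.0, 0.0, 0.0, -0.0, 0.49], [-1, -0.0, -0.0, 0.0, 0.0, -0.0, 0.49], [-1, -0.0, -0.0, 0.0, 0.0, -0.0, 0.49],
[-1, -0.0, -0.0, 0.0, 0.0, -0.0, 0.49], [-1, -0.0, -0.0, 0.0, 0.0, -0.0, 0.49], [-1, -0.0, -0.0, 0.0, 0.0, -0.0, 0.49],
[-1, -0.0, -0.0, 0.0, 0.0, -0.0, 0.49], [-1, -0.0, -0.0, 0.0, 0.0, -0.0, 0.49],
```

Request:
{"op": "play_rows", "data": {"deltas": [[[-1, 0.03, -0.05, 0.12, 0, 0, 0.8], [-1, 0.02, -0.05, 0.12, 0, 0, 0.9], [-1, 0, -0.05, 0.12, 0, 0, 0.9], [-1, 0, -0.05, 0.12, 0, 0, 0.9]]]}}

```text
time: 16.63
position: [0.5399, 0.035, 0.066]
eef_rot: [0.006, 0.709, 0.705, 0.008]
force: [-13.8, 0.2, 38.2]
grip_width: 0.0155
```

Run:
```python
from plan import *
from workcell import bot
plan(bot,[.539,.0355,.068],-61,hand=-1,n=1)
```

```text
t 16.63 pos [0.5399 0.035  0.066 ] yaw -0.26 tilt [1.18 0.15] F [-13.8497   0.1938  38.2487] Tz [-0.455  3.399  0.451] w 0.0155 j [-0.68  0.27  0.61  1.95 -0.19  0.95  0.02]
d [-0.0009  0.0005  0.002 ] dyaw -60.74 N 1
[-1, 0.03, -0.04, -0.1, 0.2, -0.15, 12.15],
```

Request:
{"op": "play_rows", "data": {"deltas": [[[-1, 0.03, -0.06, 0, 0.15, -0.1, 0.9], [-1, 0, -0.06, 0.05, 0.1, -0.1, 0.9], [-1, 0, -0.06, 0.07, 0, 0, 0.9], [-1, -0.02, -0.06, 0.07, 0, 0, 0.9]]]}}

```text
time: 16.97
position: [0.5385, 0.0354, 0.0675]
eef_rot: [0.006, 0.815, 0.579, -0.002]
force: [-0.7, -0.6, 10.0]
grip_width: 0.0157
```

Run:
```python
from plan import *
from workcell import bot
plan(bot,[.539,.0355,.068],-61,hand=-1,n=1)
```

```text
t 16.97 pos [0.5385 0.0354 0.0675] yaw -19.18 tilt [ 0.2  -0.64] F [-0.6732 -0.5549 10.0337] Tz [-0.217  0.437  0.061] w 0.0157 j [-0.73  0.29  0.67  1.94 -0.2   0.98 -0.31]
d [0.0005 0.0001 0.0005] dyaw -41.82 N 1
[-1, 0.01, 0.02, -0.02, 0.12, 0.07, 8.36],
```

Request:
{"op": "play_rows", "data": {"deltas": [[[-1, -0.02, -0.05, 0.06, 0.06, 0.03, 0.9], [-1, -0.02, -0.05, 0.06, 0.06, 0.03, 0.9], [-1, -0.03, -0.05, 0.06, 0, 0, 0.9], [-1, -0.03, -0.04, 0.06, 0, 0, 0.9]]]}}

```text
time: 17.3
position: [0.5375, 0.0354, 0.0672]
eef_rot: [0.0, 0.899, 0.438, 0.001]
force: [-2.7, -0.2, 9.9]
grip_width: 0.016
```

Run:
```python
from plan import *
from workcell import bot
plan(bot,[.539,.0355,.068],-61,hand=-1,n=1)
```

```text
t 17.3 pos [0.5375 0.0354 0.0672] yaw -38.04 tilt [0.11 0.03] F [-2.7488 -0.2135  9.9244] Tz [-0.144  0.913  0.14 ] w 0.016 j [-0.77  0.3   0.73  1.94 -0.24  0.98 -0.6 ]
d [0.0015 0.0001 0.0008] dyaw -22.96 N 1
[-1, 0.05, 0.06, -0.04, 0.01, -0.02, 4.59],
```

Request:
{"op": "play_rows", "data": {"deltas": [[[-1, -0.04, -0.03, 0.06, 0, 0, 0.95], [-1, -0.04, -0.03, 0.06, 0, 0, 0.95], [-1, -0.04, -0.03, 0.06, 0, 0, 0.95], [-1, -0.04, -0.03, 0.06, 0, 0, 0.95], [-1, -0.04, -0.03, 0.06, 0, 0, 0.95]]]}}

```text
time: 17.72
position: [0.5364, 0.0363, 0.0666]
eef_rot: [-0.001, 0.972, 0.234, 0.005]
force: [-2.0, -0.8, 10.1]
grip_width: 0.0158
```

Run:
```python
from plan import *
from workcell import bot
plan(bot,[.537,.0362,.068],-62,hand=-1,n=1)
```

```text
t 17.72 pos [0.5364 0.0363 0.0666] yaw -62.88 tilt [0.52 0.29] F [-2.0346 -0.8137 10.1262] Tz [-0.465  0.853  0.068] w 0.0158 j [-0.85  0.31  0.81  1.96 -0.28  0.98 -1.  ]
d [ 0.0006 -0.0001  0.0014] dyaw 0.88 N 1
[-1, 0.03, 0.02, -0.07, -0.0, -0.12, -0.18],
```

Request:
{"op": "play_rows", "data": {"deltas": [[[-1, 0, 0, -0.08, 0, -0.1, 0], [-1, 0, 0, -0.08, 0, 0, 0], [-1, 0, 0, -0.06, 0, 0, 0], [-1, 0, 0, 0, 0, 0, 0]]]}}

```text
time: 18.05
position: [0.5369, 0.0366, 0.0726]
eef_rot: [-0.001, 0.973, 0.232, 0.001]
force: [0.6, -0.2, -4.6]
grip_width: 0.0155
```

Run:
```python
from plan import *
from workcell import bot
status(bot)
```

```text
t 18.05 pos [0.5369 0.0366 0.0726] yaw -63.22 tilt [0.11 0.11] F [ 0.5925 -0.2434 -4.597 ] Tz [-0.246  0.383 -0.107] w 0.0155 j [-0.85  0.31  0.82  1.94 -0.27  1.   -1.01]
```

Request:
{"op": "play_rows", "data": {"deltas": [[[0.2, 0, 0, 0, 0, 0, 0], [0.2, 0, 0, 0, 0, 0, 0], [0.2, 0, 0, 0, 0, 0, 0], [0.2, 0, 0, 0, 0, 0, 0], [0.2, 0, 0, 0, 0, 0, 0], [0.5, 0, 0, -0.6, 0, 0, 0], [1, 0, 0, -1, 0, 0, 0], [1, 0, 0, -1, 0, 0, 0], [1, 0, 0, -1, 0, 0, 0], [1, 0, 0, -1, 0, 0, 0]]]}}

```text
time: 18.88
position: [0.5352, 0.0352, 0.1675]
eef_rot: [0.001, 0.973, 0.231, -0.001]
force: [0.1, -0.1, -0.6]
grip_width: 0.0744
```

Run:
```python
from plan import *
from workcell import bot
plan(bot,[.57,.33,.16],60,hand=1)
t,s=get(bot)
crop(s,230,160,400,330,4,'pics/s13.png')
```

```text
t 18.88 pos [0.5352 0.0352 0.1675] yaw -63.31 tilt [-0.1  -0.09] F [ 0.1262 -0.0653 -0.5792] Tz [-0.068  0.043  0.004] w 0.0744 j [-0.92  0.18  0.87  1.85 -0.14  1.18 -1.11]
d [ 0.0348  0.2948 -0.0075] dyaw 123.31 N 25
[1, 0.33, -0.5, 0.01, -0.0, 0.0, -0.99], [1, 0.37, -0.47, 0.01, -0.0, 0.0, -0.99], [1, 0.41, -0.43, 0.01, -0.0, 0.0, -0.99],
[1, 0.44, -0.4, 0.01, -0.0, 0.0, -0.99], [1, 0.48, -0.36, 0.01, -0.0, 0.0, -0.99], [1, 0.5, -0.31, 0.01, -0.0, 0.0, -0.99],
[1, 0.53, -0.27, 0.01, -0.0, 0.0, -0.99], [1, 0.55, -0.22, 0.01, -0.0, 0.0, -0.99], [1, 0.57, -0.17, 0.01, -0.0, 0.0, -0.99],
[1, 0.58, -0.13, 0.01, -0.0, 0.0, -0.99], [1, 0.59, -0.07, 0.01, -0.0, 0.0, -0.99], [1, 0.59, -0.02, 0.01, -0.0, 0.0, -0.99],
[1, 0.59, 0.03, 0.01, -0.0, 0.0, -0.99], [1, 0.59, 0.08, 0.01, -0.0, 0.0, -0.99], [1, 0.58, 0.13, 0.01, -0.0, 0.0, -0.99],
[1, 0.57, 0.18, 0.01, -0.0, 0.0, -0.99], [1, 0.55, 0.23, 0.01, -0.0, 0.0, -0.99], [1, 0.53, 0.27, 0.01, -0.0, 0.0, -0.99],
[1, 0.5, 0.32, 0.01, -0.0, 0.0, -0.99], [1, 0.47, 0.36, 0.01, -0.0, 0.0, -0.99], [1, 0.44, 0.4, 0.01, -0.0, 0.0, -0.99],
[1, 0.4, 0.43, 0.01, -0.0, 0.0, -0.99], [1, 0.37, 0.47, 0.01, -0.0, 0.0, -0.99], [1, 0.32, 0.5, 0.01, -0.0, 0.0, -0.99],
[1, 0.28, 0.52, 0.01, -0.0, 0.0, -0.99],
```

```bash
cat > see.py <<'E'
from fit import *
from workcell import bot
import sys
def see(guess,tag,box=(120,195,255,345)):
    t,s=get(bot)
    from f3 import show
    o=[]
    for g in guess:
        for n,c in(('top',[t]),('side',[s]),('both',[t,s])):
            p,f=fit(cell(),g,c,dxy=.004,dth=.12); print(n,p[:2],round(np.degrees(p[2]),1),round(float(f),1))
        o.append(p)
    show(t,o,box,4,f'pics/{tag}t.png')
    return o
E
python3 - <<'E'
from see import *
see([[.5917,.371,.09],[.4587,.405,2.17],[.396,.237,-.1]],'b')
E
```

```text
top [0.5916 0.3713] 5.2 -193.1
side [0.6143 0.3879] -4.1 -75.6
both [0.5917 0.3714] 4.8 -226.4
top [0.4584 0.4055] 125.5 -189.7
side [0.4596 0.403 ] 119.9 -203.4
both [0.4586 0.4049] 123.8 -388.9
top [0.3962 0.2401] -6.0 -145.6
side [0.3952 0.2365] -6.3 -81.3
both [0.3962 0.2394] -6.4 -221.5
```

Run:
```python
from plan import *
from workcell import bot
plan(bot,[.592,.370,.13],-85,hand=1)
```

```text
t 19.08 pos [0.5356 0.0357 0.1666] yaw -63.27 tilt [-0.03 -0.02] F [ 0.2902  0.8303 -0.4348] Tz [-0.04   0.152 -0.053] w 0.0851 j [-0.92  0.18  0.87  1.85 -0.15  1.18 -1.11]
d [ 0.0564  0.3343 -0.0366] dyaw -21.73 N 18
[1, 0.56, -0.76, 0.1, 0.0, 0.0, 0.24], [1, 0.54, -0.77, 0.1, 0.0, 0.0, 0.24], [1, 0.53, -0.78, 0.1, 0.0, 0.0, 0.24],
[1, 0.51, -0.79, 0.1, 0.0, 0.0, 0.24], [1, 0.49, -0.8, 0.1, 0.0, 0.0, 0.24], [1, 0.47, -0.81, 0.1, 0.0, 0.0, 0.24],
[1, 0.46, -0.82, 0.1, 0.0, 0.0, 0.24], [1, 0.44, -0.83, 0.1, 0.0, 0.0, 0.24], [1, 0.42, -0.84, 0.1, 0.0, 0.0, 0.24],
[1, 0.4, -0.85, 0.1, 0.0, 0.0, 0.24], [1, 0.39, -0.86, 0.1, 0.0, 0.0, 0.24], [1, 0.37, -0.87, 0.1, 0.0, 0.0, 0.24],
[1, 0.35, -0.87, 0.1, 0.0, 0.0, 0.24], [1, 0.33, -0.88, 0.1, 0.0, 0.0, 0.24], [1, 0.31, -0.89, 0.1, 0.0, 0.0, 0.24],
[1, 0.29, -0.89, 0.1, 0.0, 0.0, 0.24], [1, 0.28, -0.9, 0.1, 0.0, 0.0, 0.24], [1, 0.26, -0.91, 0.1, 0.0, 0.0, 0.24],
```

Request:
{"op": "play_rows", "data": {"deltas": [[[1, 0.56, -0.76, 0, 0, 0, 0.24], [1, 0.54, -0.77, 0, 0, 0, 0.24], [1, 0.53, -0.78, 0, 0, 0, 0.24], [1, 0.51, -0.79, 0, 0, 0, 0.24], [1, 0.49, -0.8, 0, 0, 0, 0.24], [1, 0.47, -0.81, 0.1, 0, 0, 0.24], [1, 0.46, -0.82, 0.1, 0, 0, 0.24], [1, 0.44, -0.83, 0.1, 0, 0, 0.24], [1, 0.42, -0.84, 0.1, 0, 0, 0.24], [1, 0.4, -0.85, 0.1, 0, 0, 0.24], [1, 0.39, -0.86, 0.1, 0, 0, 0.24], [1, 0.37, -0.87, 0.1, 0, 0, 0.24]]]}}

```text
time: 20.08
position: [0.57, 0.2596, 0.1418]
eef_rot: [0.004, 0.995, 0.096, -0.008]
force: [-0.1, -0.3, -0.4]
grip_width: 0.0873
```

Run:
```python
from plan import *
from workcell import bot
plan(bot,[.592,.370,.12],-85,hand=1)
```

```text
t 20.08 pos [0.57   0.2596 0.1418] yaw -78.94 tilt [-0.89 -0.5 ] F [-0.1238 -0.2773 -0.445 ] Tz [-0.     0.153 -0.037] w 0.0873 j [-1.09  0.43  0.78  1.64 -0.32  1.22 -1.62]
d [ 0.022   0.1104 -0.0218] dyaw -6.06 N 6
[1, 0.36, -0.87, 0.17, 0.01, 0.03, 0.2], [1, 0.34, -0.87, 0.17, 0.01, 0.03, 0.2], [1, 0.33, -0.88, 0.17, 0.01, 0.03, 0.2],
[1, 0.31, -0.89, 0.18, 0.01, 0.03, 0.2], [1, 0.29, -0.89, 0.18, 0.01, 0.03, 0.2], [1, 0.28, -0.9, 0.18, 0.01, 0.03, 0.2],
```

Request:
{"op": "play_rows", "data": {"deltas": [[[1, 0.36, -0.87, 0.15, 0, 0.03, 0.2], [1, 0.34, -0.87, 0.15, 0, 0.03, 0.2], [1, 0.33, -0.88, 0.15, 0, 0.03, 0.2], [1, 0.31, -0.8, 0.15, 0, 0.03, 0.2], [1, 0.2, -0.5, 0.15, 0, 0.03, 0.2], [1, 0.1, -0.2, 0.1, 0, 0.03, 0.2], [1, 0, 0, 0, 0, 0, 0], [1, 0, 0, 0, 0, 0, 0]]]}}

```text
time: 20.75
position: [0.5846, 0.3523, 0.1121]
eef_rot: [0.008, 0.999, 0.043, -0.006]
force: [-0.6, -0.7, -0.6]
grip_width: 0.0873
```

Run:
```python
from plan import *
from workcell import bot
plan(bot,[.592,.370,.085],-85,hand=1,vmax=.5)
```

```text
t 20.75 pos [0.5846 0.3523 0.1121] yaw -85.06 tilt [-0.66 -0.95] F [-0.5794 -0.7071 -0.5892] Tz [-0.062  0.115 -0.03 ] w 0.0873 j [-1.13  0.58  0.75  1.52 -0.4   1.22 -1.81]
d [ 0.0074  0.0177 -0.0271] dyaw 0.06 N 4
[1, 0.12, -0.22, 0.33, 0.04, 0.04, -0.0], [1, 0.12, -0.22, 0.34, 0.04, 0.04, -0.0], [1, 0.11, -0.21, 0.34, 0.04, 0.04, -0.0],
[1, 0.11, -0.21, 0.34, 0.04, 0.04, -0.0],
```

Request:
{"op": "play_rows", "data": {"deltas": [[[1, 0.12, -0.22, 0.3, 0.05, 0.05, 0], [1, 0.12, -0.22, 0.3, 0.05, 0.05, 0], [1, 0.12, -0.22, 0.3, 0.05, 0.05, 0], [1, 0.1, -0.2, 0.2, 0.05, 0.05, 0], [1, 0, 0, 0, 0, 0, 0], [1, 0, 0, 0, 0, 0, 0]]]}}

```text
time: 21.25
position: [0.5932, 0.3678, 0.0875]
eef_rot: [-0.002, 0.999, 0.041, 0.003]
force: [-1.2, 0.4, -0.3]
grip_width: 0.0871
```

Run:
```python
from plan import *
from workcell import bot
plan(bot,[.592,.370,.040],-85,hand=1,vmax=.5)
t,s=get(bot)
crop(s,270,110,370,240,6,'pics/s14.png')
```

```text
t 21.25 pos [0.5932 0.3678 0.0875] yaw -85.25 tilt [0.31 0.21] F [-1.2031  0.3503 -0.3401] Tz [-0.062  0.153 -0.006] w 0.0871 j [-1.12  0.61  0.73  1.52 -0.43  1.17 -1.8 ]
d [-0.0012  0.0022 -0.0475] dyaw 0.25 N 5
[1, -0.01, -0.02, 0.48, -0.01, -0.01, -0.01], [1, -0.01, -0.02, 0.48, -0.01, -0.01, -0.01], [1, -0.01, -0.02, 0.48, -0.01, -0.01, -0.01],
[1, -0.01, -0.02, 0.48, -0.01, -0.01, -0.01], [1, -0.01, -0.02, 0.48, -0.01, -0.01, -0.01],
```

Request:
{"op": "play_rows", "data": {"deltas": [[[1, -0.03, -0.03, 0.5, 0, 0, 0], [1, -0.03, -0.03, 0.5, 0, 0, 0], [1, -0.02, -0.02, 0.5, 0, 0, 0], [1, 0, 0, 0.4, 0, 0, 0], [1, 0, 0, 0.2, 0, 0, 0], [1, 0, 0, 0, 0, 0, 0]]]}}

```text
time: 21.85
position: [0.5913, 0.3692, 0.0413]
eef_rot: [-0.002, 0.999, 0.041, 0.003]
force: [-0.4, -0.2, 0.3]
grip_width: 0.0871
```

Run:
```python
from plan import *
from workcell import bot
plan(bot,[.5915,.370,.038],-85,hand=1,vmax=.5)
```

```text
t 21.85 pos [0.5913 0.3692 0.0413] yaw -85.25 tilt [0.31 0.22] F [-0.4354 -0.1776  0.3242] Tz [-0.105  0.203  0.007] w 0.0871 j [-1.11  0.66  0.7   1.56 -0.46  1.09 -1.78]
d [ 0.0002  0.0008 -0.0033] dyaw 0.25 N 1
[1, 0.01, -0.04, 0.17, -0.04, -0.06, -0.05],
```

Request:
{"op": "play_rows", "data": {"deltas": [[[-1, 0, -0.04, 0.12, 0, -0.05, 0], [-1, 0, 0, 0.03, 0, 0, 0], [-1, 0, 0, 0.02, 0, 0, 0], [-1, 0, 0, 0.02, 0, 0, 0], [-1, 0, 0, 0.02, 0, 0, 0], [-1, 0, 0, 0.02, 0, 0, 0], [-1, 0, 0, 0.02, 0, 0, 0], [-1, 0, 0, 0.02, 0, 0, 0], [-1, 0, 0, 0.02, 0, 0, 0], [-1, 0, 0, 0.02, 0, 0, 0], [-1, 0, 0, 0, 0, 0, 0], [-1, 0, 0, 0, 0, 0, 0]]], "force": 40}}

```text
time: 22.85
position: [0.5922, 0.3704, 0.0358]
eef_rot: [-0.002, 0.999, 0.041, 0.001]
force: [1.0, 0.4, -2.5]
grip_width: 0.0155
```

Run:
```python
from plan import *
from workcell import bot
plan(bot,[.5915,.370,.038],-85,hand=1,vmax=.5)
```

```text
t 22.85 pos [0.5922 0.3704 0.0358] yaw -85.26 tilt [0.13 0.25] F [ 0.9775  0.4209 -2.4976] Tz [-0.169  0.189 -0.001] w 0.0155 j [-1.1   0.67  0.7   1.55 -0.47  1.09 -1.78]
d [-0.0007 -0.0004  0.0022] dyaw 0.26 N 1
[1, -0.04, 0.01, -0.11, -0.05, -0.03, -0.05],
```

Request:
{"op": "play_rows", "data": {"deltas": [[[-1, 0, 0, -0.4, 0, 0, 0], [-1, 0, 0, -1, 0, 0, 0], [-1, 0, 0, -1, 0, 0, 0], [-1, 0, 0, -1, 0, 0, 0], [-1, 0, 0, -1, 0, 0, 0], [-1, 0, 0, -1, 0, 0, 0], [-1, 0, 0, -0.9, 0, 0, 0], [-1, 0, 0, 0, 0, 0, 0]]]}}

```text
time: 23.52
position: [0.5894, 0.368, 0.1665]
eef_rot: [0.0, 0.999, 0.041, -0.002]
force: [0.7, -0.8, -1.1]
grip_width: 0.0159
```

Run:
```python
from plan import *
from workcell import bot
plan(bot,[.62,-.1114,.17],28.9,hand=-1)
```

```text
t 23.52 pos [0.5894 0.368  0.1665] yaw -85.33 tilt [-0.23 -0.05] F [ 0.6835 -0.7744 -1.074 ] Tz [-0.033  0.108 -0.002] w 0.0159 j [-1.14  0.55  0.76  1.44 -0.39  1.31 -1.84]
d [ 0.0306 -0.4794  0.0035] dyaw 114.23 N 25
[-1, -0.02, 0.96, -0.01, -0.0, 0.0, -0.91], [-1, -0.09, 0.96, -0.01, -0.0, 0.0, -0.91], [-1, -0.17, 0.95, -0.01, -0.0, 0.0, -0.91],
[-1, -0.24, 0.93, -0.01, -0.0, 0.0, -0.91], [-1, -0.32, 0.91, -0.01, -0.0, 0.0, -0.91], [-1, -0.39, 0.88, -0.01, -0.0, 0.0, -0.91],
[-1, -0.46, 0.84, -0.01, -0.0, 0.0, -0.91], [-1, -0.52, 0.81, -0.01, -0.0, 0.0, -0.91], [-1, -0.59, 0.76, -0.01, -0.0, 0.0, -0.91],
[-1, -0.64, 0.71, -0.01, -0.0, 0.0, -0.91], [-1, -0.7, 0.66, -0.01, -0.0, 0.0, -0.91], [-1, -0.75, 0.6, -0.01, -0.0, 0.0, -0.91],
[-1, -0.8, 0.54, -0.01, -0.0, 0.0, -0.91], [-1, -0.84, 0.47, -0.01, -0.0, 0.0, -0.91], [-1, -0.87, 0.41, -0.01, -0.0, 0.0, -0.91],
[-1, -0.9, 0.34, -0.01, -0.0, 0.0, -0.91], [-1, -0.92, 0.26, -0.01, -0.0, 0.0, -0.91], [-1, -0.94, 0.19, -0.01, -0.0, 0.0, -0.91],
[-1, -0.95, 0.11, -0.01, -0.0, 0.0, -0.91], [-1, -0.96, 0.04, -0.01, -0.0, 0.0, -0.91], [-1, -0.96, -0.04, -0.01, -0.0, 0.0, -0.91],
[-1, -0.95, -0.12, -0.01, -0.0, 0.0, -0.91], [-1, -0.94, -0.19, -0.01, -0.0, 0.0, -0.91], [-1, -0.92, -0.27, -0.01, -0.0, 0.0, -0.91],
[-1, -0.9, -0.34, -0.01, -0.0, 0.0, -0.91],
```

Request:
{"op": "play_rows", "data": {"deltas": [[[-1, -0.02, 0.96, 0, 0, 0, -0.91], [-1, -0.09, 0.96, 0, 0, 0, -0.91], [-1, -0.17, 0.95, 0, 0, 0, -0.91], [-1, -0.24, 0.93, 0, 0, 0, -0.91], [-1, -0.32, 0.91, 0, 0, 0, -0.91], [-1, -0.39, 0.88, 0, 0, 0, -0.91], [-1, -0.46, 0.84, 0, 0, 0, -0.91], [-1, -0.52, 0.81, 0, 0, 0, -0.91], [-1, -0.59, 0.76, 0, 0, 0, -0.91], [-1, -0.64, 0.71, 0, 0, 0, -0.91], [-1, -0.7, 0.66, 0, 0, 0, -0.91], [-1, -0.75, 0.6, 0, 0, 0, -0.91]]]}}

```text
time: 24.52
position: [0.602, 0.1338, 0.1561]
eef_rot: [-0.002, 0.856, 0.518, -0.007]
force: [-0.3, -0.2, -1.4]
grip_width: 0.0161
```

Run:
```python
from plan import *
from workcell import bot
plan(bot,[.62,-.1114,.17],28.9,hand=-1)
```

```text
t 24.52 pos [0.602  0.1338 0.1561] yaw -27.65 tilt [-0.81 -0.19] F [-0.3285 -0.1541 -1.3885] Tz [-0.083 -0.033 -0.013] w 0.0161 j [-0.8   0.36  0.64  1.65 -0.23  1.22 -0.59]
d [ 0.018  -0.2452  0.0139] dyaw 56.55 N 13
[-1, -0.8, 0.5, -0.05, -0.01, 0.0, -0.87], [-1, -0.84, 0.44, -0.05, -0.01, 0.0, -0.87], [-1, -0.87, 0.37, -0.05, -0.01, 0.0, -0.87],
[-1, -0.9, 0.3, -0.05, -0.01, 0.0, -0.87], [-1, -0.92, 0.24, -0.05, -0.01, 0.0, -0.87], [-1, -0.93, 0.17, -0.05, -0.01, 0.0, -0.87],
[-1, -0.94, 0.09, -0.05, -0.01, 0.0, -0.87], [-1, -0.95, 0.02, -0.05, -0.01, 0.0, -0.87], [-1, -0.94, -0.05, -0.05, -0.01, 0.0, -0.87],
[-1, -0.94, -0.12, -0.05, -0.01, 0.0, -0.87], [-1, -0.93, -0.19, -0.05, -0.01, 0.0, -0.87], [-1, -0.91, -0.26, -0.05, -0.01, 0.0, -0.87],
[-1, -0.89, -0.33, -0.05, -0.01, 0.0, -0.87],
```

Request:
{"op": "play_rows", "data": {"deltas": [[[-1, -0.8, 0.5, -0.1, 0, 0, -0.87], [-1, -0.84, 0.44, -0.1, 0, 0, -0.87], [-1, -0.87, 0.37, -0.1, 0, 0, -0.87], [-1, -0.9, 0.3, -0.1, 0, 0, -0.87], [-1, -0.92, 0.24, -0.1, 0, 0, -0.87], [-1, -0.93, 0.17, -0.05, 0, 0, -0.87], [-1, -0.94, 0.09, -0.05, 0, 0, -0.87], [-1, -0.95, 0.02, -0.05, 0, 0, -0.87], [-1, -0.94, -0.05, -0.05, 0, 0, -0.87], [-1, -0.7, -0.12, -0.05, 0, 0, -0.87], [-1, -0.4, -0.1, -0.05, 0, 0, -0.87], [-1, 0, 0, 0, 0, 0, 0]]]}}

```text
time: 25.52
position: [0.6109, -0.0748, 0.1614]
eef_rot: [-0.01, 0.556, 0.831, -0.011]
force: [-0.5, -0.7, -3.0]
grip_width: 0.0154
```

Run:
```python
from plan import *
from workcell import bot
plan(bot,[.62,-.1114,.11],28.9,hand=-1,vmax=.5)
```

```text
t 25.52 pos [ 0.6109 -0.0748  0.1614] yaw 22.5 tilt [-1.66 -0.42] F [-0.4837 -0.7267 -3.0139] Tz [-0.063 -0.041  0.01 ] w 0.0154 j [-0.41  0.36  0.57  1.63 -0.19  1.24  0.59]
d [ 0.0091 -0.0366 -0.0514] dyaw 6.4 N 7
[-1, -0.27, -0.03, 0.37, -0.05, -0.01, -0.18], [-1, -0.27, -0.04, 0.37, -0.05, -0.01, -0.18], [-1, -0.27, -0.04, 0.37, -0.05, -0.01, -0.18],
[-1, -0.26, -0.05, 0.37, -0.05, -0.01, -0.18], [-1, -0.26, -0.05, 0.37, -0.05, -0.01, -0.18], [-1, -0.26, -0.06, 0.37, -0.05, -0.01, -0.18],
[-1, -0.26, -0.06, 0.37, -0.05, -0.01, -0.18],
```

Request:
{"op": "play_rows", "data": {"deltas": [[[-1, -0.33, -0.03, 0.2, -0.05, 0, -0.22], [-1, -0.33, -0.04, 0.2, -0.05, 0, -0.22], [-1, -0.33, -0.04, 0.3, -0.05, 0, -0.22], [-1, -0.3, -0.05, 0.3, -0.05, 0, -0.22], [-1, -0.26, -0.05, 0.35, -0.05, 0, -0.2], [-1, -0.2, -0.05, 0.35, -0.05, 0, -0.2], [-1, 0, 0, 0.1, 0, 0, 0], [-1, 0, 0, 0, 0, 0, 0]]]}}

```text
time: 26.18
position: [0.6175, -0.1043, 0.1177]
eef_rot: [-0.007, 0.514, 0.858, 0.0]
force: [0.3, 0.1, -1.9]
grip_width: 0.0159
```

Run:
```python
from plan import *
from workcell import bot
plan(bot,[.62,-.1114,.1],28.9,hand=-1,vmax=.5)
```

```text
t 26.18 pos [ 0.6175 -0.1043  0.1177] yaw 28.12 tilt [-0.67  0.44] F [ 0.2742  0.117  -1.9328] Tz [-0.063  0.011 -0.026] w 0.0159 j [-0.33  0.4   0.54  1.66 -0.23  1.15  0.77]
d [ 0.0025 -0.0071 -0.0177] dyaw 0.78 N 2
[-1, -0.19, -0.03, 0.44, -0.04, -0.07, -0.08], [-1, -0.19, -0.03, 0.44, -0.04, -0.07, -0.08],
```

Request:
{"op": "play_rows", "data": {"deltas": [[[-1, -0.19, -0.03, 0.3, -0.04, -0.07, -0.08], [-1, -0.19, -0.03, 0.3, -0.04, -0.07, -0.08], [-1, 0, 0, 0.1, 0, 0, 0], [-1, 0, 0, 0, 0, 0, 0]]]}}

```text
time: 26.52
position: [0.6202, -0.1097, 0.102]
eef_rot: [0.0, 0.508, 0.861, 0.0]
force: [0.8, -0.1, -2.3]
grip_width: 0.0155
```

```bash
cat > chk.py <<'E'
from ov import *
from plan import *
from workcell import bot
def chk(seat,tag,h,offx=0.,box=None,yw=None):
    plan(bot,[seat[0],seat[1],.09],yw,hand=-1,vmax=.5)
    sn=bot.sense(); t,s=get(bot)
    W=wheel();Q=xf(W,[.579,-.0375,.5035]);Q=Q[(np.hypot(Q[:,0]-seat[0],Q[:,1]-seat[1])<.06)]
    p=sn['position'];Rm=rot(sn['eef_rot']);th=np.arctan2(Rm[1,0],Rm[0,0]);off=offx*np.array([np.cos(th),np.sin(th)])
    P=xf(full(h),[p[0]+off[0],p[1]+off[1],th]);P[:,2]+=p[2]
    c=s.proj([p[0],p[1],.06])[0].astype(int)
    b=(c[0]-35,c[1]-35,c[0]+35,c[1]+25)
    drawpts(s,np.vstack([Q,P]),b,10,f'pics/{tag}o.png'); crop(s,*b,10,f'pics/{tag}s.png')
E
python3 -c "
from chk import *
chk((.62,-.1114),'k1',.0358,0,yw=28.9)"
```

```text
t 26.52 pos [ 0.6202 -0.1097  0.102 ] yaw 28.9 tilt [0.05 0.01] F [ 0.7981 -0.0993 -2.2599] Tz [-0.015 -0.     0.052] w 0.0155 j [-0.32  0.42  0.54  1.68 -0.23  1.11  0.79]
d [-0.0002 -0.0017 -0.012 ] dyaw -0.0 N 2
[-1, -0.04, -0.03, 0.3, 0.0, 0.0, 0.0], [-1, -0.04, -0.03, 0.3, 0.0, 0.0, 0.0],
```

Request:
{"op": "play_rows", "data": {"deltas": [[[-1, -0.05, -0.04, 0.25, 0, 0, 0], [-1, -0.02, -0.02, 0.25, 0, 0, 0], [-1, 0, 0, 0.2, 0, 0, 0], [-1, 0, 0, 0.2, 0, 0, 0], [-1, 0, 0, 0.1, 0, 0, 0], [-1, 0, 0, 0, 0, 0, 0]]]}}

```text
time: 27.12
position: [0.6206, -0.1116, 0.0811]
eef_rot: [0.001, 0.508, 0.861, 0.001]
force: [0.3, -0.3, -2.8]
grip_width: 0.0159
```

Run:
```python
from plan import *
from workcell import bot
plan(bot,[.620,-.1114,.072],28.9,hand=-1,vmax=.5)
```

```text
t 27.12 pos [ 0.6206 -0.1116  0.0811] yaw 28.89 tilt [0.14 0.02] F [ 0.3087 -0.3403 -2.757 ] Tz [-0.074  0.068 -0.02 ] w 0.0159 j [-0.31  0.44  0.53  1.7  -0.25  1.07  0.81]
d [-0.0006  0.0002 -0.0091] dyaw 0.01 N 1
[-1, 0.02, -0.02, 0.46, 0.03, 0.01, -0.0],
```

Request:
{"op": "play_rows", "data": {"deltas": [[[-1, 0.02, -0.03, 0.15, 0, 0, 0], [-1, 0, 0, 0.15, 0, 0, 0], [-1, 0, 0, 0.15, 0, 0, 0], [-1, 0, 0, 0, 0, 0, 0]]]}}

```text
time: 27.45
position: [0.6203, -0.1116, 0.0722]
eef_rot: [0.001, 0.508, 0.861, 0.001]
force: [-3.4, -0.2, 3.9]
grip_width: 0.0156
```

Run:
```python
from plan import *
from workcell import bot
plan(bot,[.620,-.1114,.062],28.9,hand=-1,vmax=.5)
```

```text
t 27.45 pos [ 0.6203 -0.1116  0.0722] yaw 28.89 tilt [0.2  0.02] F [-3.3717 -0.2054  3.9456] Tz [0.022 0.728 0.005] w 0.0156 j [-0.31  0.45  0.53  1.71 -0.25  1.05  0.81]
d [-0.0003  0.0002 -0.0102] dyaw 0.01 N 2
[-1, 0.01, -0.0, 0.25, 0.02, 0.01, -0.0], [-1, 0.01, -0.0, 0.25, 0.02, 0.01, -0.0],
```

Request:
{"op": "play_rows", "data": {"deltas": [[[-1, 0.03, -0.06, 0.17, 0, 0, 0], [-1, 0.03, -0.06, 0.17, 0, 0, 0], [-1, 0.02, -0.04, 0.15, 0, 0, 0], [-1, 0.01, -0.03, 0.06, 0, 0, 0]]]}}

```text
time: 27.78
position: [0.62, -0.1117, 0.0653]
eef_rot: [0.005, 0.508, 0.861, 0.004]
force: [-3.9, 1.5, 9.3]
grip_width: 0.016
```

Run:
```python
from plan import *
from workcell import bot
plan(bot,[.620,-.1114,.062],28.9,hand=-1,n=1)
```

```text
t 27.78 pos [ 0.62   -0.1117  0.0653] yaw 28.91 tilt [0.7  0.07] F [-3.8934  1.509   9.324 ] Tz [ 0.29   0.988 -0.054] w 0.016 j [-0.3   0.45  0.53  1.72 -0.26  1.03  0.82]
d [-0.      0.0003 -0.0033] dyaw -0.01 N 1
[-1, 0.02, 0.0, 0.16, 0.13, 0.06, 0.0],
```

Request:
{"op": "play_rows", "data": {"deltas": [[[-1, 0.02, -0.04, 0.16, 0.13, 0.06, 0], [-1, 0.02, -0.04, 0.12, 0.05, 0.03, 0]]]}}

```text
time: 27.95
position: [0.6204, -0.1117, 0.0627]
eef_rot: [-0.0, 0.508, 0.861, 0.0]
force: [-2.9, 1.2, 9.6]
grip_width: 0.0153
```

Run:
```python
from plan import *
from workcell import bot
plan(bot,[.620,-.1114,.062],28.9,hand=-1,n=1)
```

```text
t 27.95 pos [ 0.6204 -0.1117  0.0627] yaw 28.92 tilt [-0.02  0.07] F [-2.89    1.1716  9.5929] Tz [0.229 0.687 0.029] w 0.0153 j [-0.3   0.46  0.52  1.71 -0.26  1.04  0.82]
d [-0.0004  0.0003 -0.0007] dyaw -0.02 N 1
[-1, 0.02, -0.01, 0.04, 0.0, -0.01, 0.0],
```

Request:
{"op": "play_rows", "data": {"deltas": [[[-1, 0.02, -0.04, 0.1, 0, 0, 0.4], [-1, 0.02, -0.05, 0.08, 0, 0, 0.8], [-1, 0.02, -0.05, 0.07, 0, 0, 0.9]]]}}

```text
time: 28.2
position: [0.6208, -0.1122, 0.0623]
eef_rot: [0.002, 0.586, 0.81, 0.003]
force: [-1.7, 0.7, 8.9]
grip_width: 0.0156
```

Run:
```python
from plan import *
from workcell import bot
plan(bot,[.620,-.1114,.0615],-61.5,hand=-1,n=1)
```

```text
t 28.2 pos [ 0.6208 -0.1122  0.0623] yaw 18.24 tilt [0.39 0.12] F [-1.6838  0.6975  8.8958] Tz [0.215 0.66  0.068] w 0.0156 j [-0.33  0.46  0.56  1.72 -0.29  1.04  0.65]
d [-0.0008  0.0008 -0.0008] dyaw -79.74 N 1
[-1, 0.05, -0.03, 0.04, 0.07, -0.05, 15.95],
```

Request:
{"op": "play_rows", "data": {"deltas": [[[-1, 0.04, -0.05, 0.07, 0.07, -0.05, 0.9], [-1, 0.02, -0.05, 0.07, 0, 0, 0.9], [-1, 0, -0.05, 0.07, 0, 0, 0.9], [-1, 0, -0.05, 0.07, 0, 0, 0.9], [-1, 0, -0.05, 0.07, 0, 0, 0.9]]]}}

```text
time: 28.62
position: [0.621, -0.1124, 0.0632]
eef_rot: [0.006, 0.739, 0.673, 0.004]
force: [-3.3, 1.3, 9.4]
grip_width: 0.0162
```

Run:
```python
from plan import *
from workcell import bot
plan(bot,[.620,-.1114,.0615],-61.5,hand=-1,n=1)
```

```text
t 28.62 pos [ 0.621  -0.1124  0.0632] yaw -5.36 tilt [ 0.85 -0.16] F [-3.2769  1.3259  9.3746] Tz [0.266 0.859 0.134] w 0.0162 j [-0.4   0.48  0.65  1.73 -0.33  1.03  0.27]
d [-0.001   0.001  -0.0017] dyaw -56.14 N 1
[-1, 0.05, -0.05, 0.08, 0.17, -0.07, 11.23],
```

Request:
{"op": "play_rows", "data": {"deltas": [[[-1, 0.05, -0.08, 0.1, 0.15, -0.07, 0.9], [-1, 0.03, -0.07, 0.1, 0.05, -0.03, 0.9], [-1, 0, -0.06, 0.09, 0.03, 0, 0.9], [-1, 0, -0.06, 0.09, 0.03, 0, 0.9], [-1, -0.02, -0.06, 0.08, 0, 0, 0.9]]]}}

```text
time: 29.03
position: [0.6211, -0.1125, 0.0626]
eef_rot: [0.005, 0.862, 0.507, 0.0]
force: [-1.9, 1.0, 9.8]
grip_width: 0.016
```

Run:
```python
from plan import *
from workcell import bot
plan(bot,[.620,-.1114,.0615],-61.5,hand=-1,n=1)
```

```text
t 29.03 pos [ 0.6211 -0.1125  0.0626] yaw -29.06 tilt [ 0.34 -0.51] F [-1.8647  0.982   9.8325] Tz [0.141 0.576 0.041] w 0.016 j [-0.47  0.51  0.75  1.72 -0.38  1.05 -0.1 ]
d [-0.0011  0.0011 -0.0011] dyaw -32.44 N 1
[-1, 0.02, -0.08, 0.05, 0.12, 0.02, 6.49],
```

Request:
{"op": "play_rows", "data": {"deltas": [[[-1, 0, -0.08, 0.09, 0.1, 0, 0.95], [-1, 0, -0.07, 0.09, 0.03, 0, 0.95], [-1, -0.02, -0.06, 0.09, 0, 0, 0.95], [-1, -0.03, -0.06, 0.09, 0, 0, 0.95], [-1, -0.03, -0.05, 0.09, 0, 0, 0.95], [-1, -0.03, -0.05, 0.09, 0, 0, 0.95], [-1, -0.03, -0.05, 0.08, 0, 0, 0.7]]]}}

```text
time: 29.62
position: [0.6212, -0.1132, 0.0617]
eef_rot: [0.004, 0.972, 0.235, 0.007]
force: [-2.3, 0.5, 10.0]
grip_width: 0.0158
```

Run:
```python
from plan import *
from workcell import bot
plan(bot,[.620,-.1114,.0615],-61.5,hand=-1,n=1)
```

```text
t 29.62 pos [ 0.6212 -0.1132  0.0617] yaw -62.83 tilt [ 0.92 -0.29] F [-2.3023  0.4954 10.0416] Tz [-0.078  0.832  0.098] w 0.0158 j [-0.55  0.55  0.88  1.74 -0.48  1.06 -0.61]
d [-0.0012  0.0018 -0.0002] dyaw 1.33 N 1
[-1, -0.01, -0.11, 0.01, 0.14, -0.14, -0.27],
```

Turned 91.7°. Let it rise.

Request:
{"op": "play_rows", "data": {"deltas": [[[-1, 0, 0, -0.08, 0.1, -0.1, 0], [-1, 0, 0, -0.08, 0, 0, 0], [-1, 0, 0, -0.08, 0, 0, 0], [-1, 0, 0, 0, 0, 0, 0]]]}}

```text
time: 29.95
position: [0.6214, -0.1132, 0.067]
eef_rot: [0.002, 0.972, 0.233, 0.002]
force: [0.6, -1.3, 0.2]
grip_width: 0.0156
```

Run:
```python
from plan import *
from workcell import bot
status(bot)
```

```text
t 29.95 pos [ 0.6214 -0.1132  0.067 ] yaw -63.05 tilt [ 0.28 -0.11] F [ 0.6057 -1.2687  0.1943] Tz [-0.249  0.111  0.163] w 0.0156 j [-0.55  0.56  0.88  1.72 -0.48  1.09 -0.62]
```

Request:
{"op": "play_rows", "data": {"deltas": [[[0.2, 0, 0, 0, 0, 0, 0], [0.2, 0, 0, 0, 0, 0, 0], [0.2, 0, 0, 0, 0, 0, 0], [0.2, 0, 0, 0, 0, 0, 0], [0.2, 0, 0, 0, 0, 0, 0], [0.5, 0, 0, -0.6, 0, 0, 0], [1, 0, 0, -1, 0, 0, 0], [1, 0, 0, -1, 0, 0, 0], [1, 0, 0, -1, 0, 0, 0], [1, 0, 0, -1, 0, 0, 0]]]}}

```text
time: 30.78
position: [0.6192, -0.1129, 0.1625]
eef_rot: [0.001, 0.973, 0.233, 0.0]
force: [-0.2, -1.0, 0.2]
grip_width: 0.0745
```

Run:
```python
from see import *
from plan import *
plan(bot,[.459,.404,.15],34,hand=1)
o=see([[.4587,.405,2.17],[.396,.237,-.1]],'c')
t,s=get(bot)
crop(s,230,160,400,330,4,'pics/s15.png')
cv2.imwrite('pics/t15.png',t.im[:,:,::-1])
```

```text
t 30.78 pos [ 0.6192 -0.1129  0.1625] yaw -63.08 tilt [ 0.05 -0.1 ] F [-0.1561 -0.9506  0.1518] Tz [-0.1    0.08   0.028] w 0.0745 j [-0.6   0.46  0.95  1.63 -0.39  1.25 -0.68]
d [-0.1602  0.5169 -0.0125] dyaw 97.08 N 28
[1, 0.16, -0.95, 0.02, 0.0, 0.0, -0.69], [1, 0.22, -0.94, 0.02, 0.0, 0.0, -0.69], [1, 0.28, -0.93, 0.02, 0.0, 0.0, -0.69],
[1, 0.33, -0.91, 0.02, 0.0, 0.0, -0.69], [1, 0.39, -0.89, 0.02, 0.0, 0.0, -0.69], [1, 0.44, -0.86, 0.02, 0.0, 0.0, -0.69],
[1, 0.49, -0.83, 0.02, 0.0, 0.0, -0.69], [1, 0.54, -0.8, 0.02, 0.0, 0.0, -0.69], [1, 0.59, -0.77, 0.02, 0.0, 0.0, -0.69],
[1, 0.63, -0.73, 0.02, 0.0, 0.0, -0.69], [1, 0.68, -0.69, 0.02, 0.0, 0.0, -0.69], [1, 0.72, -0.65, 0.02, 0.0, 0.0, -0.69],
[1, 0.75, -0.6, 0.02, 0.0, 0.0, -0.69], [1, 0.79, -0.56, 0.02, 0.0, 0.0, -0.69], [1, 0.82, -0.51, 0.02, 0.0, 0.0, -0.69],
[1, 0.85, -0.46, 0.02, 0.0, 0.0, -0.69], [1, 0.88, -0.41, 0.02, 0.0, 0.0, -0.69], [1, 0.9, -0.35, 0.02, 0.0, 0.0, -0.69],
[1, 0.92, -0.3, 0.02, 0.0, 0.0, -0.69], [1, 0.94, -0.24, 0.02, 0.0, 0.0, -0.69], [1, 0.95, -0.18, 0.02, 0.0, 0.0, -0.69],
[1, 0.96, -0.13, 0.02, 0.0, 0.0, -0.69], [1, 0.96, -0.07, 0.02, 0.0, 0.0, -0.69], [1, 0.97, -0.01, 0.02, 0.0, 0.0, -0.69],
[1, 0.97, 0.05, 0.02, 0.0, 0.0, -0.69], [1, 0.96, 0.11, 0.02, 0.0, 0.0, -0.69], [1, 0.95, 0.17, 0.02, 0.0, 0.0, -0.69],
[1, 0.94, 0.22, 0.02, 0.0, 0.0, -0.69], 
top [0.4584 0.4054] 125.5 -190.0
side [0.4598 0.4029] 119.4 -206.9
both [0.4587 0.4049] 123.8 -392.5
top [0.3963 0.2394] -6.7 -177.5
side [0.3966 0.2372] -16.4 -163.2
both [0.3964 0.2382] -10.3 -334.9
```

Request:
{"op": "play_rows", "data": {"deltas": [[[1, 0.16, -0.95, 0, 0, 0, -0.69], [1, 0.22, -0.94, 0, 0, 0, -0.69], [1, 0.28, -0.93, 0, 0, 0, -0.69], [1, 0.33, -0.91, 0, 0, 0, -0.69], [1, 0.39, -0.89, 0, 0, 0, -0.69], [1, 0.44, -0.86, 0, 0, 0, -0.69], [1, 0.49, -0.83, 0, 0, 0, -0.69], [1, 0.54, -0.8, 0, 0, 0, -0.69], [1, 0.59, -0.77, 0, 0, 0, -0.69], [1, 0.63, -0.73, 0, 0, 0, -0.69], [1, 0.68, -0.69, 0, 0, 0, -0.69], [1, 0.72, -0.65, 0, 0, 0, -0.69]]]}}

```text
time: 31.98
position: [0.5388, 0.1123, 0.1521]
eef_rot: [-0.0, 0.82, 0.572, -0.008]
force: [0.2, -0.0, 0.5]
grip_width: 0.0869
```

Run:
```python
from plan import *
from workcell import bot
plan(bot,[.459,.404,.15],34,hand=1)
```

```text
t 31.98 pos [0.5388 0.1123 0.1521] yaw -20.27 tilt [-0.76 -0.48] F [ 0.1757 -0.0057  0.5476] Tz [-0.109  0.048 -0.023] w 0.0869 j [-0.97  0.23  0.79  1.82 -0.17  1.17 -0.48]
d [-0.0798  0.2917 -0.0021] dyaw 54.27 N 16
[1, 0.77, -0.55, 0.0, -0.01, 0.01, -0.68], [1, 0.8, -0.5, 0.0, -0.01, 0.01, -0.68], [1, 0.83, -0.45, 0.0, -0.01, 0.01, -0.68],
[1, 0.85, -0.41, 0.0, -0.01, 0.01, -0.68], [1, 0.88, -0.35, 0.0, -0.01, 0.01, -0.68], [1, 0.9, -0.3, 0.0, -0.01, 0.01, -0.68],
[1, 0.91, -0.25, 0.0, -0.01, 0.01, -0.68], [1, 0.92, -0.19, 0.0, -0.01, 0.01, -0.68], [1, 0.93, -0.14, 0.0, -0.01, 0.01, -0.68],
[1, 0.94, -0.08, 0.0, -0.01, 0.01, -0.68], [1, 0.94, -0.03, 0.0, -0.01, 0.01, -0.68], [1, 0.94, 0.03, 0.0, -0.01, 0.01, -0.68],
[1, 0.94, 0.08, 0.0, -0.01, 0.01, -0.68], [1, 0.93, 0.14, 0.0, -0.01, 0.01, -0.68], [1, 0.92, 0.2, 0.01, -0.01, 0.01, -0.68],
[1, 0.91, 0.25, 0.01, -0.01, 0.01, -0.68],
```

Request:
{"op": "play_rows", "data": {"deltas": [[[1, 0.77, -0.55, 0, 0, 0.01, -0.7], [1, 0.8, -0.5, 0, 0, 0.01, -0.7], [1, 0.83, -0.45, 0, 0, 0.01, -0.7], [1, 0.85, -0.41, 0, 0, 0.01, -0.7], [1, 0.88, -0.35, 0, 0, 0.01, -0.7], [1, 0.9, -0.3, 0, 0, 0.01, -0.7], [1, 0.91, -0.25, 0, 0, 0.01, -0.7], [1, 0.92, -0.19, 0, 0, 0.01, -0.7], [1, 0.93, -0.14, 0, 0, 0.01, -0.7], [1, 0.94, -0.08, 0, 0, 0.01, -0.7], [1, 0.94, -0.03, 0, 0, 0.01, -0.7], [1, 0.94, 0.03, 0, 0, 0.01, -0.7]]]}}

```text
time: 32.98
position: [0.4605, 0.3469, 0.1487]
eef_rot: [-0.008, 0.533, 0.846, -0.005]
force: [0.6, 0.3, 0.0]
grip_width: 0.0869
```

Run:
```python
from plan import *
from workcell import bot
plan(bot,[.459,.404,.11],34,hand=1)
```

```text
t 32.98 pos [0.4605 0.3469 0.1487] yaw 25.6 tilt [-1.08 -0.01] F [0.594  0.2711 0.034 ] Tz [ 0.001 -0.005  0.025] w 0.0869 j [-1.17  0.27  0.54  1.75 -0.16  1.18 -0.14]
d [-0.0015  0.0571 -0.0387] dyaw 8.4 N 4
[1, 0.65, 0.3, 0.48, -0.05, -0.03, -0.42], [1, 0.64, 0.32, 0.48, -0.05, -0.03, -0.42], [1, 0.63, 0.34, 0.48, -0.05, -0.03, -0.42],
[1, 0.61, 0.36, 0.48, -0.05, -0.03, -0.42],
```

Request:
{"op": "play_rows", "data": {"deltas": [[[1, 0.6, 0.3, 0.3, -0.05, -0.03, -0.42], [1, 0.6, 0.32, 0.3, -0.05, -0.03, -0.42], [1, 0.5, 0.3, 0.3, -0.05, -0.03, -0.42], [1, 0.2, 0.1, 0.2, -0.05, -0.03, -0.3], [1, 0, 0, 0, 0, 0, 0], [1, 0, 0, 0, 0, 0, 0]]]}}

```text
time: 33.48
position: [0.457, 0.3982, 0.1219]
eef_rot: [0.001, 0.464, 0.886, -0.001]
force: [0.6, -0.2, -0.7]
grip_width: 0.0873
```

Run:
```python
from plan import *
from workcell import bot
plan(bot,[.459,.404,.085],34,hand=1,vmax=.5)
t,s=get(bot)
crop(s,220,130,330,240,6,'pics/s16.png')
```

```text
t 33.48 pos [0.457  0.3982 0.1219] yaw 34.76 tilt [ 0.09 -0.13] F [ 0.6465 -0.2357 -0.7155] Tz [-0.122 -0.016  0.037] w 0.0873 j [-1.19  0.34  0.49  1.72 -0.17  1.13 -0.05]
d [ 0.002   0.0058 -0.0369] dyaw -0.76 N 4
[1, 0.05, 0.06, 0.46, -0.0, 0.01, 0.04], [1, 0.05, 0.06, 0.46, -0.0, 0.01, 0.04], [1, 0.05, 0.06, 0.46, -0.0, 0.01, 0.04],
[1, 0.05, 0.06, 0.46, -0.0, 0.01, 0.04],
```

Request:
{"op": "play_rows", "data": {"deltas": [[[1, 0.08, 0.08, 0.5, 0, 0, 0.04], [1, 0.06, 0.07, 0.5, 0, 0, 0.04], [1, 0.05, 0.06, 0.5, 0, 0, 0.04], [1, 0.03, 0.03, 0.4, 0, 0, 0.04], [1, 0, 0, 0, 0, 0, 0], [1, 0, 0, 0, 0, 0, 0]]]}}

```text
time: 34.08
position: [0.4606, 0.4016, 0.0805]
eef_rot: [0.001, 0.474, 0.881, -0.0]
force: [-1.2, 0.2, -0.3]
grip_width: 0.0871
```

Run:
```python
from plan import *
from workcell import bot
plan(bot,[.459,.404,.039],34,hand=1,vmax=.5)
t,s=get(bot)
crop(s,220,130,330,240,6,'pics/s17.png')
```

```text
t 34.08 pos [0.4606 0.4016 0.0805] yaw 33.44 tilt [ 0.13 -0.12] F [-1.2003  0.2376 -0.2686] Tz [-0.052  0.004 -0.037] w 0.0871 j [-1.18  0.39  0.48  1.75 -0.2   1.05 -0.05]
d [-0.0016  0.0024 -0.0415] dyaw 0.56 N 5
[1, 0.03, -0.0, 0.41, 0.0, 0.01, -0.02], [1, 0.03, -0.0, 0.42, 0.0, 0.01, -0.02], [1, 0.03, -0.0, 0.42, 0.0, 0.01, -0.02],
[1, 0.03, -0.0, 0.42, 0.0, 0.01, -0.02], [1, 0.03, 0.0, 0.42, 0.0, 0.01, -0.02],
```

Request:
{"op": "play_rows", "data": {"deltas": [[[1, 0.06, 0, 0.5, 0, 0, -0.05], [1, 0.05, 0, 0.5, 0, 0, -0.05], [1, 0.03, 0, 0.45, 0, 0, 0], [1, 0, 0, 0.3, 0, 0, 0], [1, 0, 0, 0.2, 0, 0, 0], [1, 0, 0, 0, 0, 0, 0]]]}}

```text
time: 34.68
position: [0.4591, 0.4048, 0.0385]
eef_rot: [0.001, 0.469, 0.883, 0.001]
force: [0.7, -0.7, -0.3]
grip_width: 0.0871
```

Run:
```python
from plan import *
from workcell import bot
plan(bot,[.459,.404,.039],34,hand=1,vmax=.5)
```

```text
t 34.68 pos [0.4591 0.4048 0.0385] yaw 34.04 tilt [ 0.18 -0.02] F [ 0.7173 -0.6725 -0.2891] Tz [-0.01  -0.007  0.061] w 0.0871 j [-1.16  0.44  0.46  1.78 -0.23  0.97 -0.02]
d [-0.0001 -0.0008  0.0005] dyaw -0.04 N 1
[1, -0.03, -0.02, -0.02, 0.03, 0.02, 0.01],
```

Request:
{"op": "play_rows", "data": {"deltas": [[[-1, -0.03, -0.02, 0, 0, 0, 0], [-1, 0, 0, 0, 0, 0, 0], [-1, 0, 0, 0, 0, 0, 0], [-1, 0, 0, 0, 0, 0, 0], [-1, 0, 0, 0, 0, 0, 0], [-1, 0, 0, 0, 0, 0, 0], [-1, 0, 0, 0, 0, 0, 0], [-1, 0, 0, 0, 0, 0, 0], [-1, 0, 0, 0, 0, 0, 0], [-1, 0, 0, 0, 0, 0, 0], [-1, 0, 0, 0, 0, 0, 0], [-1, 0, 0, 0, 0, 0, 0]]], "force": 40}}

```text
time: 35.68
position: [0.4597, 0.4044, 0.0398]
eef_rot: [0.002, 0.469, 0.883, 0.001]
force: [-2.0, 0.1, -2.0]
grip_width: 0.0157
```

Run:
```python
from plan import *
from workcell import bot
status(bot)
t,s=get(bot)
crop(s,220,130,330,240,6,'pics/s18.png')
```

```text
t 35.68 pos [0.4597 0.4044 0.0398] yaw 34.03 tilt [0.23 0.05] F [-1.9768  0.0947 -2.0394] Tz [-0.169  0.318 -0.038] w 0.0157 j [-1.16  0.44  0.46  1.78 -0.23  0.98 -0.02]
```

Request:
{"op": "play_rows", "data": {"deltas": [[[-1, 0, 0, -0.4, 0, 0, 0], [-1, 0, 0, -1, 0, 0, 0], [-1, 0, 0, -1, 0, 0, 0], [-1, 0, 0, -1, 0, 0, 0], [-1, 0, 0, -1, 0, 0, 0], [-1, 0, 0, -1, 0, 0, 0], [-1, 0, 0, -1, 0, 0, 0], [-1, 0, 0, -0.4, 0, 0, 0], [-1, 0, 0, 0, 0, 0, 0]]]}}

```text
time: 36.53
position: [0.458, 0.4017, 0.182]
eef_rot: [0.002, 0.47, 0.883, -0.002]
force: [-0.6, -0.3, -2.7]
grip_width: 0.0156
```

Run:
```python
from plan import *
from workcell import bot
plan(bot,[.6535,.0038,.18],118.9,hand=-1)
```

```text
t 36.53 pos [0.458  0.4017 0.182 ] yaw 33.94 tilt [ 0.08 -0.25] F [-0.6477 -0.3182 -2.6693] Tz [-0.006 -0.068  0.028] w 0.0156 j [-1.2   0.29  0.5   1.64 -0.14  1.24 -0.08]
d [ 0.1955 -0.3979 -0.002 ] dyaw 84.96 N 23
[-1, -0.95, -0.13, 0.01, -0.0, 0.0, -0.74], [-1, -0.94, -0.19, 0.01, -0.0, 0.0, -0.74], [-1, -0.93, -0.25, 0.01, -0.0, 0.0, -0.74],
[-1, -0.91, -0.31, 0.01, -0.0, 0.0, -0.74], [-1, -0.89, -0.37, 0.01, -0.0, 0.0, -0.74], [-1, -0.86, -0.43, 0.01, -0.0, 0.0, -0.74],
[-1, -0.84, -0.48, 0.01, -0.0, 0.0, -0.74], [-1, -0.8, -0.53, 0.01, -0.0, 0.0, -0.74], [-1, -0.77, -0.58, 0.01, -0.0, 0.0, -0.74],
[-1, -0.73, -0.63, 0.01, -0.0, 0.0, -0.74], [-1, -0.68, -0.68, 0.01, -0.0, 0.0, -0.74], [-1, -0.64, -0.72, 0.01, -0.0, 0.0, -0.74],
[-1, -0.59, -0.76, 0.01, -0.0, 0.0, -0.74], [-1, -0.54, -0.8, 0.01, -0.0, 0.0, -0.74], [-1, -0.49, -0.83, 0.01, -0.0, 0.0, -0.74],
[-1, -0.43, -0.86, 0.01, -0.0, 0.0, -0.74], [-1, -0.38, -0.89, 0.01, -0.0, 0.0, -0.74], [-1, -0.32, -0.91, 0.01, -0.0, 0.0, -0.74],
[-1, -0.26, -0.93, 0.01, -0.0, 0.0, -0.74], [-1, -0.2, -0.94, 0.01, -0.0, 0.0, -0.74], [-1, -0.14, -0.95, 0.01, -0.0, 0.0, -0.74],
[-1, -0.08, -0.96, 0.0, -0.0, 0.0, -0.74], [-1, -0.02, -0.96, 0.0, -0.0, 0.0, -0.74],
```

Request:
{"op": "play_rows", "data": {"deltas": [[[-1, -0.95, -0.13, -0.05, 0, 0, -0.74], [-1, -0.94, -0.19, -0.05, 0, 0, -0.74], [-1, -0.93, -0.25, -0.05, 0, 0, -0.74], [-1, -0.91, -0.31, -0.05, 0, 0, -0.74], [-1, -0.89, -0.37, -0.05, 0, 0, -0.74], [-1, -0.86, -0.43, -0.05, 0, 0, -0.74], [-1, -0.84, -0.48, -0.05, 0, 0, -0.74], [-1, -0.8, -0.53, -0.05, 0, 0, -0.74], [-1, -0.77, -0.58, -0.05, 0, 0, -0.74], [-1, -0.73, -0.63, -0.05, 0, 0, -0.74], [-1, -0.68, -0.68, -0.05, 0, 0, -0.74], [-1, -0.64, -0.72, -0.05, 0, 0, -0.74]]]}}

```text
time: 37.53
position: [0.5594, 0.1903, 0.181]
eef_rot: [-0.006, 0.079, 0.997, -0.007]
force: [0.1, 0.5, -3.2]
grip_width: 0.0156
```

Run:
```python
from plan import *
from workcell import bot
plan(bot,[.6535,.0038,.18],118.9,hand=-1)
```

```text
t 37.53 pos [0.5594 0.1903 0.181 ] yaw 80.94 tilt [-0.73 -0.73] F [ 0.1077  0.5297 -3.1767] Tz [ 0.073 -0.016 -0.031] w 0.0156 j [-0.83  0.27  0.51  1.68 -0.13  1.25  1.12]
d [ 0.0941 -0.1865 -0.001 ] dyaw 37.96 N 11
[-1, -0.56, -0.77, 0.01, -0.01, -0.02, -0.69], [-1, -0.51, -0.8, 0.01, -0.01, -0.02, -0.69], [-1, -0.46, -0.83, 0.01, -0.01, -0.02, -0.69],
[-1, -0.41, -0.86, 0.01, -0.01, -0.02, -0.69], [-1, -0.36, -0.88, 0.01, -0.01, -0.02, -0.69], [-1, -0.3, -0.9, 0.01, -0.01, -0.02, -0.69],
[-1, -0.25, -0.92, 0.01, -0.01, -0.02, -0.69], [-1, -0.19, -0.93, 0.01, -0.01, -0.02, -0.69], [-1, -0.14, -0.94, 0.01, -0.01, -0.02, -0.69],
[-1, -0.08, -0.95, 0.01, -0.01, -0.02, -0.69], [-1, -0.02, -0.95, 0.01, -0.01, -0.02, -0.69],
```

Request:
{"op": "play_rows", "data": {"deltas": [[[-1, -0.56, -0.77, 0, 0, -0.02, -0.69], [-1, -0.51, -0.8, 0, 0, -0.02, -0.69], [-1, -0.46, -0.83, 0, 0, -0.02, -0.69], [-1, -0.41, -0.86, 0, 0, -0.02, -0.69], [-1, -0.36, -0.88, 0, 0, -0.02, -0.69], [-1, -0.3, -0.9, 0, 0, -0.02, -0.69], [-1, -0.25, -0.92, 0, 0, -0.02, -0.69], [-1, -0.19, -0.93, 0, 0, -0.02, -0.69], [-1, -0.14, -0.7, 0, 0, -0.02, -0.69], [-1, -0.05, -0.3, 0, 0, -0.02, -0.69], [-1, 0, 0, 0, 0, 0, -0.3], [-1, 0, 0, 0, 0, 0, 0]]]}}

```text
time: 38.53
position: [0.6377, 0.0208, 0.1649]
eef_rot: [-0.01, -0.247, 0.969, -0.008]
force: [-0.3, 1.4, -3.1]
grip_width: 0.0156
```

Run:
```python
from plan import *
from workcell import bot
plan(bot,[.6535,.0038,.12],118.9,hand=-1,vmax=.5)
```

```text
t 38.53 pos [0.6377 0.0208 0.1649] yaw 118.58 tilt [-0.84 -1.12] F [-0.3082  1.3885 -3.0684] Tz [0.154 0.073 0.056] w 0.0156 j [-0.49  0.38  0.48  1.58 -0.16  1.25  2.09]
d [ 0.0158 -0.017  -0.0449] dyaw 0.32 N 6
[-1, -0.06, -0.18, 0.38, -0.02, -0.04, -0.01], [-1, -0.05, -0.18, 0.38, -0.02, -0.04, -0.01], [-1, -0.05, -0.19, 0.37, -0.02, -0.04, -0.01],
[-1, -0.05, -0.19, 0.37, -0.02, -0.04, -0.01], [-1, -0.05, -0.19, 0.37, -0.02, -0.04, -0.01], [-1, -0.05, -0.19, 0.37, -0.02, -0.04, -0.01],
```

Request:
{"op": "play_rows", "data": {"deltas": [[[-1, -0.06, -0.25, 0.3, -0.05, -0.08, 0], [-1, -0.05, -0.25, 0.35, -0.05, -0.08, 0], [-1, -0.05, -0.25, 0.35, 0, -0.04, 0], [-1, -0.05, -0.2, 0.35, 0, -0.04, 0], [-1, -0.05, -0.15, 0.35, 0, 0, 0], [-1, 0, 0, 0.3, 0, 0, 0], [-1, 0, 0, 0, 0, 0, 0], [-1, 0, 0, 0, 0, 0, 0]]]}}

```text
time: 39.2
position: [0.6516, 0.0025, 0.1159]
eef_rot: [-0.003, -0.245, 0.97, 0.0]
force: [0.3, 0.8, -3.0]
grip_width: 0.0157
```

```bash
python3 -c "
from chk import *
chk((.6535,.0038),'k2',.0397,0,yw=118.9)"
```

```text
t 39.2 pos [0.6516 0.0025 0.1159] yaw 118.36 tilt [-0.29 -0.05] F [ 0.3474  0.8455 -2.9762] Tz [ 0.088  0.042 -0.039] w 0.0157 j [-0.43  0.44  0.47  1.6  -0.21  1.16  2.16]
d [ 0.0019  0.0013 -0.0259] dyaw 0.54 N 3
[-1, -0.04, 0.0, 0.43, 0.01, -0.02, -0.04], [-1, -0.04, 0.0, 0.43, 0.01, -0.02, -0.04], [-1, -0.04, 0.0, 0.43, 0.01, -0.02, -0.04],
```

Request:
{"op": "play_rows", "data": {"deltas": [[[-1, -0.06, 0, 0.3, 0, -0.03, -0.06], [-1, -0.05, 0, 0.3, 0, -0.02, -0.04], [-1, -0.03, 0, 0.3, 0, 0, 0], [-1, 0, 0, 0.3, 0, 0, 0], [-1, 0, 0, 0.2, 0, 0, 0], [-1, 0, 0, 0, 0, 0, 0]]]}}

```text
time: 39.8
position: [0.6551, 0.0056, 0.0867]
eef_rot: [0.001, -0.251, 0.968, 0.001]
force: [-0.1, 0.2, -2.4]
grip_width: 0.0158
```

Run:
```python
from plan import *
from workcell import bot
plan(bot,[.6535,.0038,.076],118.9,hand=-1,n=1)
```

```text
t 39.8 pos [0.6551 0.0056 0.0867] yaw 119.03 tilt [0.12 0.15] F [-0.1402  0.2225 -2.3791] Tz [ 0.004  0.071 -0.05 ] w 0.0158 j [-0.42  0.47  0.46  1.63 -0.23  1.1   2.18]
d [-0.0016 -0.0018 -0.0107] dyaw -0.13 N 1
[-1, 0.12, -0.04, 0.54, 0.02, 0.04, 0.03],
```

Request:
{"op": "play_rows", "data": {"deltas": [[[-1, 0.1, -0.04, 0, 0, 0.03, 0], [-1, 0.03, -0.02, 0.15, 0, 0, 0], [-1, 0, 0, 0.15, 0, 0, 0], [-1, 0, 0, 0.15, 0, 0, 0], [-1, 0, 0, 0.05, 0, 0, 0]]]}}

```text
time: 40.22
position: [0.6537, 0.0029, 0.0767]
eef_rot: [0.0, -0.251, 0.968, 0.001]
force: [-2.4, 0.3, 4.7]
grip_width: 0.0158
```

Run:
```python
from plan import *
from workcell import bot
plan(bot,[.6535,.0038,.076],118.9,hand=-1,n=1)
```

```text
t 40.22 pos [0.6537 0.0029 0.0767] yaw 119.02 tilt [0.03 0.08] F [-2.3549  0.2927  4.718 ] Tz [ 0.287  0.755 -0.011] w 0.0158 j [-0.42  0.48  0.46  1.64 -0.23  1.08  2.18]
d [-0.0002  0.0009 -0.0007] dyaw -0.12 N 1
[-1, -0.01, 0.04, 0.03, 0.01, 0.01, 0.02],
```

Request:
{"op": "play_rows", "data": {"deltas": [[[-1, 0.05, 0.04, 0.17, 0, 0, 0], [-1, 0.05, 0.04, 0.17, 0, 0, 0], [-1, 0.05, 0.04, 0.17, 0, 0, 0], [-1, 0.05, 0.04, 0.15, 0, 0, 0], [-1, 0.04, 0.03, 0.1, 0, 0, 0]]]}}

```text
time: 40.63
position: [0.6532, 0.0029, 0.0666]
eef_rot: [0.007, -0.25, 0.968, -0.001]
force: [-2.1, -0.5, 9.8]
grip_width: 0.0158
```

Run:
```python
from plan import *
from workcell import bot
plan(bot,[.6535,.0038,.066],118.9,hand=-1,n=1)
```

```text
t 40.63 pos [0.6532 0.0029 0.0666] yaw 118.96 tilt [0.8 0.1] F [-2.1481 -0.5467  9.8043] Tz [0.092 0.746 0.068] w 0.0158 j [-0.42  0.48  0.46  1.66 -0.24  1.05  2.18]
d [ 0.0003  0.0009 -0.0006] dyaw -0.06 N 1
[-1, -0.04, 0.03, 0.03, -0.06, 0.15, 0.01],
```

Request:
{"op": "play_rows", "data": {"deltas": [[[-1, 0.04, 0.04, 0.11, -0.06, 0.13, 0.4], [-1, 0.04, 0.04, 0.09, 0, 0.04, 0.8], [-1, 0.05, 0.03, 0.08, 0, 0, 0.9], [-1, 0.05, 0.03, 0.08, 0, 0, 0.9], [-1, 0.05, 0.02, 0.08, 0, 0, 0.9]]]}}

```text
time: 41.05
position: [0.6535, 0.003, 0.0654]
eef_rot: [0.006, -0.076, 0.997, 0.0]
force: [-1.5, 0.4, 10.2]
grip_width: 0.0157
```

Run:
```python
from plan import *
from workcell import bot
plan(bot,[.6535,.0038,.0655],28.5,hand=-1,n=1)
```

```text
t 41.05 pos [0.6535 0.003  0.0654] yaw 98.77 tilt [0.71 0.07] F [-1.4813  0.3858 10.2091] Tz [0.011 0.609 0.056] w 0.0157 j [-0.47  0.49  0.53  1.66 -0.28  1.05  1.86]
d [0.     0.0008 0.0001] dyaw -70.27 N 1
[-1, -0.01, 0.04, -0.0, 0.08, 0.13, 14.05],
```

Request:
{"op": "play_rows", "data": {"deltas": [[[-1, 0.05, 0.03, 0.08, 0.05, 0.1, 0.95], [-1, 0.05, 0.02, 0.08, 0, 0.05, 0.95], [-1, 0.05, 0.01, 0.08, 0, 0.02, 0.95], [-1, 0.05, 0, 0.08, 0, 0, 0.95], [-1, 0.05, 0, 0.08, 0, 0, 0.95]]]}}

```text
time: 41.47
position: [0.6539, 0.0031, 0.0652]
eef_rot: [0.006, 0.141, 0.99, -0.001]
force: [-1.8, -0.5, 10.3]
grip_width: 0.0155
```

Run:
```python
from plan import *
from workcell import bot
plan(bot,[.6535,.0038,.0655],28.5,hand=-1,n=1)
```

```text
t 41.47 pos [0.6539 0.0031 0.0652] yaw 73.77 tilt [ 0.66 -0.16] F [-1.8392 -0.5112 10.3311] Tz [-0.076  0.599 -0.022] w 0.0155 j [-0.54  0.52  0.62  1.66 -0.33  1.06  1.47]
d [-0.0004  0.0007  0.0003] dyaw -45.27 N 1
[-1, 0.03, 0.03, -0.01, 0.06, 0.13, 9.05],
```

Request:
{"op": "play_rows", "data": {"deltas": [[[-1, 0.06, 0.02, 0.08, 0.05, 0.1, 0.95], [-1, 0.06, 0, 0.08, 0, 0.05, 0.95], [-1, 0.06, -0.01, 0.08, 0.02, 0.02, 0.95], [-1, 0.06, -0.02, 0.08, 0, 0, 0.95], [-1, 0.05, -0.02, 0.08, 0, 0, 0.95]]]}}

```text
time: 41.88
position: [0.6545, 0.0033, 0.0652]
eef_rot: [0.005, 0.352, 0.936, 0.001]
force: [-2.2, -1.0, 11.0]
grip_width: 0.0157
```

Run:
```python
from plan import *
from workcell import bot
plan(bot,[.6535,.0038,.0655],27.5,hand=-1,n=1)
```

```text
t 41.88 pos [0.6545 0.0033 0.0652] yaw 48.74 tilt [ 0.59 -0.14] F [-2.2268 -1.046  11.002 ] Tz [-0.195  0.587  0.027] w 0.0157 j [-0.61  0.54  0.72  1.66 -0.4   1.07  1.08]
d [-0.001   0.0005  0.0003] dyaw -21.24 N 1
[-1, 0.05, -0.01, -0.01, 0.08, 0.1, 4.25],
```

Request:
{"op": "play_rows", "data": {"deltas": [[[-1, 0.07, -0.03, 0.08, 0.05, 0.08, 0.95], [-1, 0.06, -0.04, 0.08, 0.02, 0.03, 0.95], [-1, 0.05, -0.04, 0.08, 0.02, 0, 0.95], [-1, 0.05, -0.04, 0.08, 0, 0, 0.95], [-1, 0.04, -0.04, 0.08, 0, 0, 0.5]]]}}

```text
time: 42.3
position: [0.6548, 0.003, 0.0653]
eef_rot: [0.006, 0.53, 0.848, 0.003]
force: [-2.4, -0.1, 10.1]
grip_width: 0.0156
```

Run:
```python
from plan import *
from workcell import bot
plan(bot,[.6535,.0038,.0655],27.5,hand=-1,n=1)
```

```text
t 42.3 pos [0.6548 0.003  0.0653] yaw 25.95 tilt [ 0.79 -0.06] F [-2.3987 -0.1496 10.0619] Tz [-0.146  0.63   0.119] w 0.0156 j [-0.67  0.57  0.81  1.67 -0.46  1.09  0.73]
d [-0.0013  0.0008  0.0002] dyaw 1.55 N 1
[-1, 0.06, -0.04, -0.01, 0.14, 0.08, -0.31],
```

Request:
{"op": "play_rows", "data": {"deltas": [[[-1, 0.02, -0.02, 0, 0.1, 0.06, -0.3], [-1, 0, 0, -0.08, 0, 0, 0], [-1, 0, 0, -0.08, 0, 0, 0], [-1, 0, 0, -0.08, 0, 0, 0], [-1, 0, 0, -0.03, 0, 0, 0]]]}}

```text
time: 42.72
position: [0.6547, 0.003, 0.0711]
eef_rot: [0.003, 0.52, 0.854, 0.001]
force: [3.2, -0.8, -4.4]
grip_width: 0.0154
```

Run:
```python
from plan import *
from workcell import bot
status(bot)
```

```text
t 42.72 pos [0.6547 0.003  0.0711] yaw 27.29 tilt [ 0.34 -0.06] F [ 3.2361 -0.8403 -4.3594] Tz [-0.255 -0.736 -0.045] w 0.0154 j [-0.66  0.57  0.8   1.66 -0.45  1.1   0.74]
```

Underside ≈ 0.0314, held back at rim: locked. Release.

Request:
{"op": "play_rows", "data": {"deltas": [[[0.2, 0, 0, 0, 0, 0, 0], [0.2, 0, 0, 0, 0, 0, 0], [0.2, 0, 0, 0, 0, 0, 0], [0.2, 0, 0, 0, 0, 0, 0], [0.2, 0, 0, 0, 0, 0, 0], [0.5, 0, 0, -0.6, 0, 0, 0], [1, 0, 0, -1, 0, 0, 0], [1, 0, 0, -1, 0, 0, 0], [1, 0, 0, -1, 0, 0, 0], [1, 0, 0, -1, 0, 0, 0]]]}}

```text
time: 43.55
position: [0.6518, 0.0032, 0.1657]
eef_rot: [0.0, 0.521, 0.854, -0.001]
force: [0.0, 0.7, -0.5]
grip_width: 0.0744
```

Run:
```python
from see import *
from plan import *
plan(bot,[.396,.238,.15],83,hand=1)
o=see([[.396,.238,-.1]],'d')
t,s=get(bot)
crop(s,230,160,400,330,4,'pics/s19.png')
cv2.imwrite('pics/t19.png',t.im[:,:,::-1])
```

```text
t 43.55 pos [0.6518 0.0032 0.1657] yaw 27.26 tilt [-0.01 -0.11] F [ 0.0287  0.6626 -0.502 ] Tz [-0.067 -0.015  0.054] w 0.0744 j [-0.7   0.48  0.86  1.57 -0.37  1.27  0.69]
d [-0.2558  0.2348 -0.0157] dyaw 55.74 N 18
[1, 0.91, -0.33, 0.04, -0.0, 0.0, -0.62], [1, 0.92, -0.28, 0.04, -0.0, 0.0, -0.62], [1, 0.94, -0.23, 0.04, -0.0, 0.0, -0.62],
[1, 0.95, -0.18, 0.04, -0.0, 0.0, -0.62], [1, 0.96, -0.13, 0.04, -0.0, 0.0, -0.62], [1, 0.96, -0.08, 0.04, -0.0, 0.0, -0.62],
[1, 0.96, -0.03, 0.04, -0.0, 0.0, -0.62], [1, 0.96, 0.03, 0.04, -0.0, 0.0, -0.62], [1, 0.96, 0.08, 0.04, -0.0, 0.0, -0.62],
[1, 0.96, 0.13, 0.04, -0.0, 0.0, -0.62], [1, 0.95, 0.18, 0.04, -0.0, 0.0, -0.62], [1, 0.94, 0.23, 0.04, -0.0, 0.0, -0.62],
[1, 0.92, 0.28, 0.04, -0.0, 0.0, -0.62], [1, 0.91, 0.33, 0.04, -0.0, 0.0, -0.62], [1, 0.89, 0.38, 0.04, -0.0, 0.0, -0.62],
[1, 0.86, 0.43, 0.04, -0.0, 0.0, -0.62], [1, 0.84, 0.47, 0.04, -0.0, 0.0, -0.62], [1, 0.81, 0.52, 0.04, -0.0, 0.0, -0.62],

top [0.3962 0.2402] -5.8 -141.9
side [0.3958 0.2367] -3.1 -84.6
both [0.3962 0.239 ] -6.4 -221.5
```

Request:
{"op": "play_rows", "data": {"deltas": [[[1, 0.91, -0.33, 0, 0, 0, -0.62], [1, 0.92, -0.28, 0, 0, 0, -0.62], [1, 0.94, -0.23, 0, 0, 0, -0.62], [1, 0.95, -0.18, 0, 0, 0, -0.62], [1, 0.96, -0.13, 0, 0, 0, -0.62], [1, 0.96, -0.08, 0, 0, 0, -0.62], [1, 0.96, -0.03, 0, 0, 0, -0.62], [1, 0.96, 0.03, 0, 0, 0, -0.62], [1, 0.96, 0.08, 0, 0, 0, -0.62], [1, 0.96, 0.13, 0, 0, 0, -0.62], [1, 0.95, 0.18, 0, 0, 0, -0.62], [1, 0.94, 0.23, 0, 0, 0, -0.62]]]}}

```text
time: 44.75
position: [0.4669, 0.1595, 0.1552]
eef_rot: [-0.005, 0.209, 0.978, -0.007]
force: [-0.6, 0.3, -0.7]
grip_width: 0.0872
```

Run:
```python
from plan import *
from workcell import bot
plan(bot,[.396,.238,.13],84,hand=1)
```

```text
t 44.75 pos [0.4669 0.1595 0.1552] yaw 65.89 tilt [-0.75 -0.68] F [-0.5675  0.319  -0.7017] Tz [0.056 0.001 0.054] w 0.0872 j [-1.11  0.07  0.73  1.94 -0.05  1.16  0.78]
d [-0.0709  0.0785 -0.0252] dyaw 18.11 N 6
[1, 0.8, 0.36, 0.21, -0.03, -0.02, -0.6], [1, 0.78, 0.4, 0.21, -0.03, -0.02, -0.6], [1, 0.76, 0.44, 0.21, -0.03, -0.02, -0.6],
[1, 0.74, 0.48, 0.21, -0.03, -0.02, -0.6], [1, 0.71, 0.52, 0.21, -0.03, -0.02, -0.6], [1, 0.69, 0.55, 0.21, -0.03, -0.02, -0.6],
```

Request:
{"op": "play_rows", "data": {"deltas": [[[1, 0.8, 0.36, 0.1, -0.03, -0.02, -0.6], [1, 0.78, 0.4, 0.1, -0.03, -0.02, -0.6], [1, 0.76, 0.44, 0.1, -0.03, -0.02, -0.6], [1, 0.7, 0.48, 0.2, -0.03, -0.02, -0.6], [1, 0.4, 0.3, 0.2, -0.03, -0.02, -0.6], [1, 0.15, 0.15, 0.1, 0, 0, -0.3], [1, 0, 0, 0, 0, 0, 0], [1, 0, 0, 0, 0, 0, 0]]]}}

```text
time: 45.42
position: [0.4011, 0.2303, 0.1351]
eef_rot: [-0.002, 0.049, 0.999, -0.001]
force: [-0.0, -0.2, 0.2]
grip_width: 0.0871
```

Run:
```python
from plan import *
from workcell import bot
plan(bot,[.396,.238,.085],84,hand=1,vmax=.5)
```

```text
t 45.42 pos [0.4011 0.2303 0.1351] yaw 84.39 tilt [-0.24 -0.14] F [-0.0303 -0.161   0.1507] Tz [ 0.026 -0.017  0.004] w 0.0871 j [-1.22  0.    0.62  2.04 -0.    1.11  0.87]
d [-0.0051  0.0077 -0.0501] dyaw -0.39 N 6
[1, 0.05, 0.06, 0.42, -0.01, -0.01, 0.01], [1, 0.05, 0.06, 0.42, -0.01, -0.01, 0.01], [1, 0.05, 0.06, 0.42, -0.01, -0.01, 0.01],
[1, 0.05, 0.06, 0.42, -0.01, -0.01, 0.01], [1, 0.05, 0.06, 0.42, -0.01, -0.01, 0.01], [1, 0.05, 0.06, 0.42, -0.01, -0.01, 0.01],
```

Request:
{"op": "play_rows", "data": {"deltas": [[[1, 0.07, 0.08, 0.42, 0, 0, 0.01], [1, 0.07, 0.08, 0.42, 0, 0, 0.01], [1, 0.06, 0.07, 0.42, 0, 0, 0.01], [1, 0.05, 0.06, 0.42, 0, 0, 0.01], [1, 0.04, 0.05, 0.42, 0, 0, 0.01], [1, 0, 0, 0.2, 0, 0, 0], [1, 0, 0, 0, 0, 0, 0]]]}}

```text
time: 46.0
position: [0.3969, 0.2359, 0.0834]
eef_rot: [-0.002, 0.055, 0.998, -0.002]
force: [-0.4, -0.4, -0.3]
grip_width: 0.087
```

Run:
```python
from plan import *
from workcell import bot
plan(bot,[.396,.238,.039],84,hand=1,vmax=.5)
t,s=get(bot)
crop(s,200,150,310,260,6,'pics/s20.png')
```

```text
t 46.0 pos [0.3969 0.2359 0.0834] yaw 83.69 tilt [-0.23 -0.25] F [-0.3962 -0.4176 -0.3454] Tz [ 0.035 -0.024  0.028] w 0.087 j [-1.22  0.08  0.62  2.09 -0.05  0.99  0.89]
d [-0.0009  0.0021 -0.0444] dyaw 0.31 N 5
[1, 0.01, 0.02, 0.44, -0.01, -0.01, -0.01], [1, 0.01, 0.02, 0.44, -0.01, -0.01, -0.01], [1, 0.01, 0.02, 0.44, -0.01, -0.01, -0.01],
[1, 0.01, 0.02, 0.44, -0.01, -0.01, -0.01], [1, 0.01, 0.02, 0.44, -0.01, -0.01, -0.01],
```

Request:
{"op": "play_rows", "data": {"deltas": [[[1, 0.02, 0.04, 0.5, 0, 0, 0], [1, 0.02, 0.03, 0.5, 0, 0, 0], [1, 0, 0.02, 0.5, 0, 0, 0], [1, 0, 0, 0.4, 0, 0, 0], [1, 0, 0, 0.2, 0, 0, 0], [1, 0, 0, 0, 0, 0, 0]]]}}

```text
time: 46.6
position: [0.3971, 0.2385, 0.0386]
eef_rot: [-0.001, 0.055, 0.998, -0.001]
force: [-1.1, 0.1, -0.4]
grip_width: 0.087
```

Run:
```python
from plan import *
from workcell import bot
plan(bot,[.396,.238,.038],84,hand=1,vmax=.5)
t,s=get(bot)
crop(s,200,150,310,260,6,'pics/s21.png')
```

```text
t 46.6 pos [0.3971 0.2385 0.0386] yaw 83.69 tilt [-0.11 -0.13] F [-1.0874  0.1031 -0.4085] Tz [ 0.06  -0.013 -0.057] w 0.087 j [-1.2   0.16  0.61  2.13 -0.12  0.89  0.94]
d [-0.0011 -0.0005 -0.0006] dyaw 0.31 N 1
[1, 0.05, -0.03, 0.03, -0.03, -0.02, -0.06],
```

Request:
{"op": "play_rows", "data": {"deltas": [[[-1, 0.06, -0.03, 0, 0, 0, 0], [-1, 0, 0, 0, 0, 0, 0], [-1, 0, 0, 0, 0, 0, 0], [-1, 0, 0, 0, 0, 0, 0], [-1, 0, 0, 0, 0, 0, 0], [-1, 0, 0, 0, 0, 0, 0], [-1, 0, 0, 0, 0, 0, 0], [-1, 0, 0, 0, 0, 0, 0], [-1, 0, 0, 0, 0, 0, 0], [-1, 0, 0, 0, 0, 0, 0], [-1, 0, 0, 0, 0, 0, 0], [-1, 0, 0, 0, 0, 0, 0]]], "force": 40}}

```text
time: 47.7
position: [0.3973, 0.2389, 0.0413]
eef_rot: [0.0, 0.055, 0.998, 0.001]
force: [-0.6, 0.0, -1.8]
grip_width: 0.016
```

Run:
```python
from plan import *
from workcell import bot
status(bot)
t,s=get(bot)
crop(s,200,150,310,260,6,'pics/s22.png')
```

```text
t 47.7 pos [0.3973 0.2389 0.0413] yaw 83.68 tilt [0.04 0.06] F [-0.6354  0.0094 -1.7679] Tz [-0.3   -0.127 -0.003] w 0.016 j [-1.2   0.15  0.61  2.13 -0.11  0.89  0.93]
```

Request:
{"op": "play_rows", "data": {"deltas": [[[-1, 0, 0, -0.4, 0, 0, 0], [-1, 0, 0, -1, 0, 0, 0], [-1, 0, 0, -1, 0, 0, 0], [-1, 0, 0, -1, 0, 0, 0], [-1, 0, 0, -1, 0, 0, 0], [-1, 0, 0, -1, 0, 0, 0], [-1, 0, 0, -1, 0, 0, 0], [-1, 0, 0, -0.4, 0, 0, 0], [-1, 0, 0, 0, 0, 0, 0]]]}}

```text
time: 48.55
position: [0.3954, 0.2366, 0.1848]
eef_rot: [-0.001, 0.056, 0.998, -0.001]
force: [0.1, -0.1, -2.4]
grip_width: 0.0162
```

Run:
```python
from plan import *
from workcell import bot
plan(bot,[.5056,-.0776,.18],118.9,hand=-1)
```

```text
t 48.55 pos [0.3954 0.2366 0.1848] yaw 83.54 tilt [-0.11 -0.16] F [ 0.1069 -0.073  -2.4196] Tz [ 0.016 -0.027 -0.003] w 0.0162 j [-1.25 -0.06  0.6   1.98  0.04  1.22  0.79]
d [ 0.1102 -0.3142 -0.0048] dyaw 35.36 N 17
[-1, -0.43, -0.88, 0.02, -0.0, -0.0, -0.42], [-1, -0.39, -0.9, 0.02, -0.0, -0.0, -0.42], [-1, -0.36, -0.91, 0.02, -0.0, -0.0, -0.42],
[-1, -0.33, -0.92, 0.02, -0.0, -0.0, -0.42], [-1, -0.29, -0.93, 0.02, -0.0, -0.0, -0.42], [-1, -0.26, -0.94, 0.02, -0.0, -0.0, -0.42],
[-1, -0.23, -0.95, 0.02, -0.0, -0.0, -0.42], [-1, -0.19, -0.96, 0.02, -0.0, -0.0, -0.42], [-1, -0.16, -0.97, 0.02, -0.0, -0.0, -0.42],
[-1, -0.12, -0.97, 0.02, -0.0, -0.0, -0.42], [-1, -0.09, -0.98, 0.02, -0.0, -0.0, -0.42], [-1, -0.05, -0.98, 0.02, -0.0, -0.0, -0.42],
[-1, -0.01, -0.98, 0.01, -0.0, -0.0, -0.42], [-1, 0.02, -0.98, 0.01, -0.0, -0.0, -0.42], [-1, 0.06, -0.98, 0.01, -0.0, -0.0, -0.42],
[-1, 0.09, -0.97, 0.01, -0.0, -0.0, -0.42], [-1, 0.13, -0.97, 0.01, -0.0, -0.0, -0.42],
```

Request:
{"op": "play_rows", "data": {"deltas": [[[-1, -0.43, -0.88, -0.05, 0, 0, -0.42], [-1, -0.39, -0.9, -0.05, 0, 0, -0.42], [-1, -0.36, -0.91, -0.05, 0, 0, -0.42], [-1, -0.33, -0.92, -0.05, 0, 0, -0.42], [-1, -0.29, -0.93, -0.05, 0, 0, -0.42], [-1, -0.26, -0.94, -0.05, 0, 0, -0.42], [-1, -0.23, -0.95, -0.05, 0, 0, -0.42], [-1, -0.19, -0.96, -0.05, 0, 0, -0.42], [-1, -0.16, -0.97, -0.05, 0, 0, -0.42], [-1, -0.12, -0.97, -0.05, 0, 0, -0.42], [-1, -0.09, -0.98, -0.05, 0, 0, -0.42], [-1, -0.05, -0.98, -0.05, 0, 0, -0.42]]]}}

```text
time: 49.55
position: [0.4721, 0.0083, 0.1865]
eef_rot: [-0.007, -0.177, 0.984, -0.003]
force: [0.2, -0.1, -1.6]
grip_width: 0.0158
```

Run:
```python
from plan import *
from workcell import bot
plan(bot,[.5056,-.0776,.16],118.9,hand=-1)
```

```text
t 49.55 pos [0.4721 0.0083 0.1865] yaw 110.37 tilt [-0.72 -0.48] F [ 0.1832 -0.1404 -1.639 ] Tz [ 0.111 -0.057 -0.03 ] w 0.0158 j [-1.07 -0.05  0.94  1.96  0.05  1.23  1.78]
d [ 0.0335 -0.0859 -0.0265] dyaw 8.53 N 5
[-1, -0.02, -0.92, 0.27, -0.01, -0.03, -0.34], [-1, 0.01, -0.92, 0.27, -0.01, -0.03, -0.34], [-1, 0.04, -0.92, 0.27, -0.01, -0.03, -0.34],
[-1, 0.07, -0.92, 0.27, -0.01, -0.03, -0.34], [-1, 0.09, -0.92, 0.27, -0.01, -0.03, -0.34],
```

Request:
{"op": "play_rows", "data": {"deltas": [[[-1, 0, -0.92, 0.1, 0, -0.03, -0.34], [-1, 0, -0.92, 0.1, 0, -0.03, -0.34], [-1, 0.04, -0.8, 0.1, 0, -0.03, -0.34], [-1, 0.07, -0.5, 0.2, 0, -0.03, -0.34], [-1, 0.05, -0.3, 0.2, 0, -0.03, -0.34], [-1, 0, 0, 0, 0, 0, 0], [-1, 0, 0, 0, 0, 0, 0]]]}}

```text
time: 50.13
position: [0.4938, -0.0655, 0.1662]
eef_rot: [-0.004, -0.25, 0.968, -0.003]
force: [0.2, -0.5, -2.0]
grip_width: 0.0158
```

Run:
```python
from plan import *
from workcell import bot
plan(bot,[.5056,-.0776,.115],118.9,hand=-1,vmax=.5)
```

```text
t 50.13 pos [ 0.4938 -0.0655  0.1662] yaw 118.97 tilt [-0.33 -0.48] F [ 0.1572 -0.5195 -2.0101] Tz [ 0.128 -0.038 -0.022] w 0.0158 j [-0.97  0.07  1.06  1.94 -0.06  1.17  2.2 ]
d [ 0.0118 -0.0121 -0.0512] dyaw -0.07 N 6
[-1, -0.04, -0.13, 0.43, -0.01, -0.02, 0.0], [-1, -0.04, -0.13, 0.43, -0.01, -0.02, 0.0], [-1, -0.04, -0.13, 0.43, -0.01, -0.02, 0.0],
[-1, -0.04, -0.13, 0.43, -0.01, -0.02, 0.0], [-1, -0.04, -0.13, 0.43, -0.01, -0.02, 0.0], [-1, -0.04, -0.14, 0.43, -0.01, -0.02, 0.0],
```

Run:
```python
from plan import *
from workcell import bot
plan(bot,[.40,.22,.185],118.9,hand=-1)
```

```text
t 50.13 pos [ 0.4938 -0.0655  0.1662] yaw 118.97 tilt [-0.33 -0.48] F [ 0.1572 -0.5195 -2.0101] Tz [ 0.128 -0.038 -0.022] w 0.0158 j [-0.97  0.07  1.06  1.94 -0.06  1.17  2.2 ]
d [-0.0938  0.2855  0.0188] dyaw -0.07 N 16
[-1, -0.18, 0.92, -0.06, -0.0, -0.01, 0.0], [-1, -0.18, 0.92, -0.06, -0.0, -0.01, 0.0], [-1, -0.18, 0.92, -0.06, -0.0, -0.01, 0.0],
[-1, -0.17, 0.92, -0.06, -0.0, -0.01, 0.0], [-1, -0.17, 0.92, -0.06, -0.0, -0.01, 0.0], [-1, -0.17, 0.92, -0.06, -0.0, -0.01, 0.0],
[-1, -0.17, 0.92, -0.06, -0.0, -0.01, 0.0], [-1, -0.17, 0.92, -0.06, -0.0, -0.01, 0.0], [-1, -0.17, 0.92, -0.06, -0.0, -0.01, 0.0],
[-1, -0.17, 0.92, -0.06, -0.0, -0.01, 0.0], [-1, -0.17, 0.92, -0.06, -0.0, -0.01, 0.0], [-1, -0.17, 0.92, -0.06, -0.0, -0.01, 0.0],
[-1, -0.17, 0.92, -0.06, -0.0, -0.01, 0.0], [-1, -0.17, 0.92, -0.06, -0.0, -0.01, 0.0], [-1, -0.17, 0.92, -0.06, -0.0, -0.01, 0.0],
[-1, -0.17, 0.92, -0.06, -0.0, -0.01, 0.0],
```

Request:
{"op": "play_rows", "data": {"deltas": [[[-1, -0.18, 0.92, -0.1, 0, 0, 0], [-1, -0.18, 0.92, -0.1, 0, 0, 0], [-1, -0.18, 0.92, -0.1, 0, 0, 0], [-1, -0.18, 0.92, -0.1, 0, 0, 0], [-1, -0.18, 0.92, -0.1, 0, 0, 0], [-1, -0.18, 0.92, -0.1, 0, 0, 0], [-1, -0.18, 0.92, -0.1, 0, 0, 0], [-1, -0.18, 0.92, -0.1, 0, 0, 0], [-1, -0.18, 0.92, -0.1, 0, 0, 0], [-1, -0.18, 0.92, -0.1, 0, 0, 0], [-1, -0.18, 0.92, -0.1, 0, 0, 0], [-1, -0.18, 0.92, -0.1, 0, 0, 0]]]}}

```text
time: 51.13
position: [0.4177, 0.1606, 0.187]
eef_rot: [-0.005, -0.244, 0.97, -0.004]
force: [1.0, 0.5, -1.1]
grip_width: 0.0156
```

Run:
```python
from plan import *
from workcell import bot
plan(bot,[.58,.28,.185],118.9,hand=-1)
```

```text
t 51.13 pos [0.4177 0.1606 0.187 ] yaw 118.22 tilt [-0.47 -0.62] F [ 0.9922  0.5207 -1.148 ] Tz [ 0.089 -0.072  0.013] w 0.0156 j [-1.23 -0.11  0.73  2.    0.08  1.24  1.53]
d [ 0.1623  0.1194 -0.002 ] dyaw 0.68 N 11
[-1, -0.91, 0.13, -0.0, -0.01, -0.01, -0.01], [-1, -0.91, 0.13, -0.0, -0.01, -0.01, -0.01], [-1, -0.91, 0.13, -0.0, -0.01, -0.01, -0.01],
[-1, -0.91, 0.13, 0.0, -0.01, -0.01, -0.01], [-1, -0.91, 0.13, 0.0, -0.01, -0.01, -0.01], [-1, -0.91, 0.12, 0.0, -0.01, -0.01, -0.01],
[-1, -0.91, 0.12, 0.0, -0.01, -0.01, -0.01], [-1, -0.91, 0.12, 0.0, -0.01, -0.01, -0.01], [-1, -0.91, 0.12, 0.01, -0.01, -0.01, -0.01],
[-1, -0.91, 0.12, 0.01, -0.01, -0.01, -0.01], [-1, -0.91, 0.12, 0.01, -0.01, -0.01, -0.01],
```

Request:
{"op": "play_rows", "data": {"deltas": [[[-1, -0.95, 0.13, 0, 0, 0, 0], [-1, -0.95, 0.13, 0, 0, 0, 0], [-1, -0.95, 0.13, 0, 0, 0, 0], [-1, -0.95, 0.13, 0, 0, 0, 0], [-1, -0.95, 0.13, 0, 0, 0, 0], [-1, -0.95, 0.1, 0, 0, 0, 0], [-1, -0.95, 0, 0, 0, 0, 0], [-1, -0.95, -0.2, 0, 0, 0, 0], [-1, -0.9, -0.4, 0, 0, 0, 0], [-1, -0.8, -0.6, 0, 0, 0, 0], [-1, -0.7, -0.8, 0, 0, 0, 0], [-1, -0.6, -0.9, 0, 0, 0, 0]]]}}

```text
time: 52.13
position: [0.6173, 0.2509, 0.1776]
eef_rot: [-0.011, -0.253, 0.967, -0.001]
force: [-0.4, 0.2, -1.7]
grip_width: 0.0155
```

Run:
```python
from plan import *
from workcell import bot
plan(bot,[.68,-.08,.185],118.9,hand=-1)
```

```text
t 52.13 pos [0.6173 0.2509 0.1776] yaw 119.35 tilt [-1.16 -0.44] F [-0.3527  0.2403 -1.7433] Tz [0.109 0.019 0.002] w 0.0155 j [-0.98  0.49  0.74  1.49 -0.33  1.32  1.88]
d [ 0.0627 -0.3309  0.0074] dyaw -0.45 N 17
[-1, 0.32, -0.94, -0.02, 0.0, -0.01, 0.01], [-1, 0.32, -0.94, -0.02, 0.0, -0.01, 0.01], [-1, 0.32, -0.94, -0.02, 0.0, -0.01, 0.01],
[-1, 0.32, -0.94, -0.02, 0.0, -0.01, 0.01], [-1, 0.31, -0.94, -0.02, 0.0, -0.01, 0.01], [-1, 0.31, -0.94, -0.02, 0.0, -0.01, 0.01],
[-1, 0.31, -0.94, -0.02, 0.0, -0.01, 0.01], [-1, 0.31, -0.94, -0.02, 0.0, -0.01, 0.01], [-1, 0.31, -0.94, -0.02, 0.0, -0.01, 0.01],
[-1, 0.31, -0.94, -0.02, 0.0, -0.01, 0.01], [-1, 0.31, -0.94, -0.02, 0.0, -0.01, 0.01], [-1, 0.31, -0.94, -0.02, 0.0, -0.01, 0.01],
[-1, 0.31, -0.94, -0.02, 0.0, -0.01, 0.01], [-1, 0.31, -0.94, -0.02, 0.0, -0.01, 0.01], [-1, 0.31, -0.94, -0.02, 0.0, -0.01, 0.01],
[-1, 0.31, -0.94, -0.02, 0.0, -0.01, 0.01], [-1, 0.31, -0.94, -0.02, 0.0, -0.01, 0.01],
```

Request:
{"op": "play_rows", "data": {"deltas": [[[-1, 0.31, -0.98, -0.05, 0, 0, 0], [-1, 0.31, -0.98, -0.05, 0, 0, 0], [-1, 0.31, -0.98, -0.05, 0, 0, 0], [-1, 0.31, -0.98, -0.05, 0, 0, 0], [-1, 0.31, -0.98, -0.05, 0, 0, 0], [-1, 0.31, -0.98, -0.05, 0, 0, 0], [-1, 0.31, -0.98, -0.05, 0, 0, 0], [-1, 0.31, -0.98, -0.05, 0, 0, 0], [-1, 0.31, -0.98, -0.05, 0, 0, 0], [-1, 0.31, -0.98, -0.05, 0, 0, 0], [-1, 0.31, -0.98, -0.05, 0, 0, 0], [-1, 0.31, -0.98, -0.05, 0, 0, 0]]]}}

```text
time: 53.13
position: [0.6651, 0.0169, 0.1819]
eef_rot: [-0.018, -0.256, 0.967, -0.001]
force: [-0.0, -0.4, -2.3]
grip_width: 0.0158
```

Run:
```python
from plan import *
from workcell import bot
plan(bot,[.66,-.10,.185],118.9,hand=-1)
```

```text
t 53.13 pos [0.6651 0.0169 0.1819] yaw 119.64 tilt [-1.94 -0.61] F [-0.0195 -0.366  -2.3155] Tz [ 0.111 -0.099 -0.027] w 0.0158 j [-0.65  0.5   0.78  1.47 -0.34  1.35  2.25]
d [-0.0051 -0.1169  0.0031] dyaw -0.74 N 6
[-1, 0.52, -0.83, -0.01, 0.01, -0.07, 0.02], [-1, 0.52, -0.83, -0.02, 0.01, -0.07, 0.02], [-1, 0.52, -0.83, -0.02, 0.01, -0.07, 0.02],
[-1, 0.51, -0.83, -0.02, 0.01, -0.07, 0.02], [-1, 0.51, -0.83, -0.02, 0.01, -0.07, 0.02], [-1, 0.51, -0.83, -0.02, 0.01, -0.07, 0.02],
```

Run:
```python
from plan import *
from workcell import bot
plan(bot,[.5056,-.0776,.17],118.9,hand=-1,n=10)
```

```text
t 53.13 pos [0.6651 0.0169 0.1819] yaw 119.64 tilt [-1.94 -0.61] F [-0.0195 -0.366  -2.3155] Tz [ 0.111 -0.099 -0.027] w 0.0158 j [-0.65  0.5   0.78  1.47 -0.34  1.35  2.25]
d [-0.1595 -0.0945 -0.0119] dyaw -0.74 N 10
[-1, 0.92, -0.02, 0.09, 0.01, -0.04, 0.01], [-1, 0.92, -0.02, 0.09, 0.01, -0.04, 0.01], [-1, 0.92, -0.02, 0.09, 0.01, -0.04, 0.01],
[-1, 0.92, -0.02, 0.08, 0.01, -0.04, 0.01], [-1, 0.93, -0.02, 0.08, 0.01, -0.04, 0.01], [-1, 0.93, -0.02, 0.08, 0.01, -0.04, 0.01],
[-1, 0.93, -0.02, 0.07, 0.01, -0.04, 0.01], [-1, 0.93, -0.02, 0.07, 0.01, -0.04, 0.01], [-1, 0.93, -0.03, 0.07, 0.01, -0.04, 0.01],
[-1, 0.93, -0.03, 0.06, 0.01, -0.04, 0.01],
```

Request:
{"op": "play_rows", "data": {"deltas": [[[-1, 0.92, 0, 0, 0, -0.05, 0], [-1, 0.92, 0, 0, 0, -0.05, 0], [-1, 0.92, 0, 0, 0, -0.05, 0], [-1, 0.92, 0, 0, 0, -0.05, 0], [-1, 0.92, 0, 0, 0, -0.05, 0], [-1, 0.92, 0, 0, 0, -0.05, 0], [-1, 0.92, 0, 0, 0, -0.05, 0], [-1, 0.7, 0, 0, 0, -0.05, 0], [-1, 0.4, 0, 0, 0, 0, 0], [-1, 0.1, 0, 0, 0, 0, 0], [-1, 0, 0, 0, 0, 0, 0]]]}}

```text
time: 54.05
position: [0.5228, -0.0574, 0.1799]
eef_rot: [-0.004, -0.252, 0.968, 0.004]
force: [0.7, 0.6, -2.2]
grip_width: 0.0157
```

Run:
```python
from plan import *
from workcell import bot
plan(bot,[.5056,-.0776,.12],118.9,hand=-1,vmax=.5)
```

```text
t 54.05 pos [ 0.5228 -0.0574  0.1799] yaw 119.19 tilt [-0.61  0.33] F [ 0.6502  0.6362 -2.1823] Tz [0.04  0.017 0.014] w 0.0157 j [-0.77  0.14  0.88  1.85 -0.12  1.22  2.23]
d [-0.0172 -0.0202 -0.0599] dyaw -0.29 N 7
[-1, 0.17, -0.07, 0.43, 0.02, -0.01, 0.01], [-1, 0.18, -0.07, 0.43, 0.02, -0.01, 0.01], [-1, 0.18, -0.07, 0.43, 0.02, -0.01, 0.01],
[-1, 0.18, -0.07, 0.43, 0.02, -0.01, 0.01], [-1, 0.18, -0.07, 0.43, 0.02, -0.01, 0.01], [-1, 0.18, -0.07, 0.43, 0.02, -0.01, 0.01],
[-1, 0.18, -0.07, 0.43, 0.02, -0.01, 0.01],
```

Request:
{"op": "play_rows", "data": {"deltas": [[[-1, 0.3, -0.12, 0.2, 0.02, 0, 0], [-1, 0.3, -0.12, 0.3, 0.02, 0, 0], [-1, 0.25, -0.1, 0.4, 0.02, 0, 0], [-1, 0.2, -0.07, 0.43, 0.02, 0, 0], [-1, 0.18, -0.07, 0.43, 0, 0, 0], [-1, 0.1, -0.04, 0.43, 0, 0, 0], [-1, 0, 0, 0.4, 0, 0, 0], [-1, 0, 0, 0.2, 0, 0, 0], [-1, 0, 0, 0, 0, 0, 0]]]}}

```text
time: 54.8
position: [0.5035, -0.08, 0.1167]
eef_rot: [-0.005, -0.253, 0.967, -0.001]
force: [0.8, 0.4, -2.3]
grip_width: 0.0159
```

```bash
python3 -c "
from chk import *
chk((.5046,-.0781),'k3',.0408,.0011,yw=118.9)"
```

```text
t 54.8 pos [ 0.5035 -0.08    0.1167] yaw 119.29 tilt [-0.52 -0.23] F [ 0.8359  0.3646 -2.2564] Tz [ 0.091  0.012 -0.009] w 0.0159 j [-0.73  0.18  0.89  1.96 -0.15  1.08  2.3 ]
d [ 0.0011  0.0019 -0.0267] dyaw -0.39 N 3
[-1, -0.04, 0.02, 0.44, 0.0, -0.04, 0.03], [-1, -0.03, 0.02, 0.44, 0.0, -0.04, 0.03], [-1, -0.03, 0.02, 0.44, 0.0, -0.04, 0.03],
```

Request:
{"op": "play_rows", "data": {"deltas": [[[-1, -0.08, 0.03, 0.2, 0, -0.04, 0.05], [-1, -0.06, 0.02, 0.3, 0, -0.03, 0.03], [-1, -0.02, 0, 0.3, 0, 0, 0], [-1, 0, 0, 0.3, 0, 0, 0], [-1, 0, 0, 0.2, 0, 0, 0], [-1, 0, 0, 0, 0, 0, 0]]]}}

```text
time: 55.4
position: [0.5083, -0.0765, 0.0902]
eef_rot: [0.0, -0.25, 0.968, -0.0]
force: [-0.2, 0.6, -2.3]
grip_width: 0.016
```

Run:
```python
from plan import *
from workcell import bot
plan(bot,[.5056,-.0776,.078],118.9,hand=-1,n=1)
```

```text
t 55.4 pos [ 0.5083 -0.0765  0.0902] yaw 118.94 tilt [ 0.06 -0.01] F [-0.1592  0.6434 -2.3302] Tz [0.107 0.096 0.006] w 0.016 j [-0.71  0.23  0.87  1.98 -0.2   1.02  2.33]
d [-0.0027 -0.0011 -0.0122] dyaw -0.04 N 1
[-1, 0.14, 0.02, 0.61, -0.01, 0.01, 0.01],
```

Request:
{"op": "play_rows", "data": {"deltas": [[[-1, 0.1, 0.02, 0, 0, 0, 0], [-1, 0.05, 0, 0.05, 0, 0, 0], [-1, 0, 0, 0.05, 0, 0, 0]]]}}

```text
time: 55.65
position: [0.505, -0.078, 0.0879]
eef_rot: [0.0, -0.25, 0.968, -0.0]
force: [-0.1, -0.9, -2.4]
grip_width: 0.0157
```

Run:
```python
from plan import *
from workcell import bot
plan(bot,[.5056,-.0776,.078],118.9,hand=-1,n=1)
```

```text
t 55.65 pos [ 0.505  -0.078   0.0879] yaw 118.92 tilt [ 0.02 -0.04] F [-0.0982 -0.8557 -2.4391] Tz [ 0.036  0.011 -0.05 ] w 0.0157 j [-0.71  0.22  0.87  1.99 -0.2   1.01  2.33]
d [ 0.0006  0.0004 -0.0099] dyaw -0.02 N 1
[-1, -0.03, 0.0, 0.49, -0.01, -0.0, 0.0],
```

Request:
{"op": "play_rows", "data": {"deltas": [[[-1, -0.02, 0, 0.18, 0, 0, 0], [-1, 0, 0, 0.18, 0, 0, 0], [-1, 0, 0, 0.15, 0, 0, 0], [-1, 0, 0, 0.05, 0, 0, 0]]]}}

```text
time: 55.98
position: [0.5061, -0.0778, 0.0766]
eef_rot: [0.001, -0.25, 0.968, -0.0]
force: [-2.6, 0.2, 4.9]
grip_width: 0.0158
```

Run:
```python
from plan import *
from workcell import bot
plan(bot,[.5056,-.0776,.067],118.9,hand=-1,n=1)
```

```text
t 55.98 pos [ 0.5061 -0.0778  0.0766] yaw 118.93 tilt [0.12 0.01] F [-2.6365  0.1758  4.8703] Tz [ 0.258  0.687 -0.033] w 0.0158 j [-0.7   0.24  0.86  2.   -0.22  0.99  2.35]
d [-0.0005  0.0002 -0.0096] dyaw -0.03 N 1
[-1, 0.02, 0.02, 0.48, -0.01, 0.02, 0.01],
```

Request:
{"op": "play_rows", "data": {"deltas": [[[-1, 0.05, 0.04, 0.17, 0, 0, 0], [-1, 0.05, 0.04, 0.17, 0, 0.02, 0], [-1, 0.05, 0.04, 0.17, 0, 0.03, 0], [-1, 0.05, 0.03, 0.13, 0, 0.05, 0]]]}}

```text
time: 56.32
position: [0.506, -0.0777, 0.0667]
eef_rot: [0.001, -0.25, 0.968, -0.002]
force: [-1.5, 1.9, 9.9]
grip_width: 0.0158
```

Run:
```python
from plan import *
from workcell import bot
plan(bot,[.5056,-.0776,.067],118.9,hand=-1,n=1)
```

```text
t 56.32 pos [ 0.506  -0.0777  0.0667] yaw 118.9 tilt [ 0.2  -0.21] F [-1.4873  1.9236  9.9491] Tz [0.434 0.464 0.013] w 0.0158 j [-0.69  0.26  0.86  2.01 -0.23  0.97  2.36]
d [-0.0004  0.0001  0.0003] dyaw 0.0 N 1
[-1, 0.02, 0.01, -0.02, -0.06, 0.01, -0.0],
```

Request:
{"op": "play_rows", "data": {"deltas": [[[-1, 0.04, 0.03, 0.08, -0.04, 0, 0.4], [-1, 0.04, 0.03, 0.08, 0, 0, 0.8], [-1, 0.05, 0.02, 0.08, 0, 0.02, 0.9], [-1, 0.05, 0.02, 0.08, 0, 0.02, 0.9]]]}}

```text
time: 56.65
position: [0.5071, -0.0784, 0.0656]
eef_rot: [0.003, -0.117, 0.993, -0.0]
force: [-4.9, 0.5, 19.9]
grip_width: 0.0156
```

Run:
```python
from plan import *
from workcell import bot
plan(bot,[.5056,-.078,.067],28.5,hand=-1,n=1)
```

```text
t 56.65 pos [ 0.5071 -0.0784  0.0656] yaw 103.49 tilt [0.39 0.  ] F [-4.8943  0.4756 19.8502] Tz [0.111 1.408 0.054] w 0.0156 j [-0.73  0.28  0.91  2.01 -0.27  0.97  2.12]
d [-0.0015  0.0004  0.0014] dyaw -74.99 N 1
[-1, 0.07, 0.04, -0.07, 0.03, 0.08, 15.0],
```

Bottomed gently (20 N); ease the push and continue.

Request:
{"op": "play_rows", "data": {"deltas": [[[-1, 0.07, 0.03, 0.03, 0, 0.06, 0.95], [-1, 0.06, 0.02, 0.05, 0, 0.03, 0.95], [-1, 0.06, 0.01, 0.06, 0, 0.02, 0.95], [-1, 0.06, 0, 0.06, 0, 0, 0.95]]]}}

```text
time: 56.98
position: [0.5074, -0.0793, 0.0665]
eef_rot: [0.004, 0.057, 0.998, -0.0]
force: [-2.3, -0.3, 10.2]
grip_width: 0.0155
```

Run:
```python
from plan import *
from workcell import bot
plan(bot,[.5056,-.078,.067],28.5,hand=-1,n=1)
```

```text
t 56.98 pos [ 0.5074 -0.0793  0.0665] yaw 83.51 tilt [ 0.4  -0.05] F [-2.2833 -0.3267 10.2397] Tz [0.045 0.601 0.058] w 0.0155 j [-0.79  0.3   0.98  2.01 -0.3   0.97  1.81]
d [-0.0018  0.0013  0.0005] dyaw -55.01 N 1
[-1, 0.1, 0.05, -0.03, 0.04, 0.08, 11.0],
```

Request:
{"op": "play_rows", "data": {"deltas": [[[-1, 0.08, 0.02, 0.06, 0.03, 0.06, 0.95], [-1, 0.07, 0.01, 0.06, 0, 0.03, 0.95], [-1, 0.07, 0, 0.06, 0, 0.02, 0.95], [-1, 0.06, -0.01, 0.06, 0, 0, 0.95], [-1, 0.06, -0.02, 0.06, 0, 0, 0.95]]]}}

```text
time: 57.4
position: [0.5074, -0.0801, 0.066]
eef_rot: [0.005, 0.272, 0.962, -0.0]
force: [-2.7, -0.7, 10.8]
grip_width: 0.0155
```

Run:
```python
from plan import *
from workcell import bot
plan(bot,[.5052,-.0788,.067],28.5,hand=-1,n=1)
```

```text
t 57.4 pos [ 0.5074 -0.0801  0.066 ] yaw 58.49 tilt [ 0.53 -0.16] F [-2.7155 -0.6965 10.7655] Tz [-0.041  0.575  0.071] w 0.0155 j [-0.86  0.34  1.09  2.02 -0.36  0.98  1.42]
d [-0.0022  0.0013  0.001 ] dyaw -29.99 N 1
[-1, 0.13, 0.0, -0.05, 0.06, 0.1, 6.0],
```

Request:
{"op": "play_rows", "data": {"deltas": [[[-1, 0.09, -0.02, 0.06, 0.04, 0.07, 0.95], [-1, 0.08, -0.03, 0.06, 0, 0.03, 0.95], [-1, 0.07, -0.03, 0.06, 0, 0.02, 0.95], [-1, 0.06, -0.04, 0.06, 0, 0, 0.95], [-1, 0.06, -0.05, 0.06, 0, 0, 0.95], [-1, 0.05, -0.05, 0.06, 0, 0, 0.95], [-1, 0.05, -0.05, 0.06, 0, 0, 0.5]]]}}

```text
time: 57.98
position: [0.5067, -0.0814, 0.0656]
eef_rot: [0.008, 0.532, 0.847, 0.003]
force: [-3.0, -0.9, 15.4]
grip_width: 0.0156
```

Run:
```python
from plan import *
from workcell import bot
plan(bot,[.5052,-.0788,.067],27.5,hand=-1,n=1)
```

```text
t 57.98 pos [ 0.5067 -0.0814  0.0656] yaw 25.73 tilt [ 0.96 -0.14] F [-3.0382 -0.9271 15.4359] Tz [0.021 0.942 0.075] w 0.0156 j [-0.95  0.41  1.23  2.03 -0.47  1.    0.95]
d [-0.0015  0.0026  0.0014] dyaw 1.77 N 1
[-1, 0.15, -0.01, -0.07, 0.16, 0.11, -0.35],
```

Request:
{"op": "play_rows", "data": {"deltas": [[[-1, 0.04, -0.02, 0, 0.14, 0.1, -0.3], [-1, 0, 0, -0.08, 0, 0, 0], [-1, 0, 0, -0.08, 0, 0, 0], [-1, 0, 0, -0.08, 0, 0, 0], [-1, 0, 0, -0.03, 0, 0, 0]]]}}

```text
time: 58.4
position: [0.5071, -0.0813, 0.0724]
eef_rot: [0.001, 0.522, 0.853, 0.0]
force: [7.6, -2.9, -20.7]
grip_width: 0.0157
```

Run:
```python
from plan import *
from workcell import bot
status(bot)
```

```text
t 58.4 pos [ 0.5071 -0.0813  0.0724] yaw 27.1 tilt [ 0.15 -0.05] F [  7.5527  -2.9253 -20.7187] Tz [-0.521 -1.495  0.047] w 0.0157 j [-0.95  0.41  1.22  2.01 -0.45  1.03  0.97]
```

Request:
{"op": "play_rows", "data": {"deltas": [[[-1, 0, 0, 0.05, 0, 0, 0], [0.2, 0, 0, 0, 0, 0, 0], [0.2, 0, 0, 0, 0, 0, 0], [0.2, 0, 0, 0, 0, 0, 0], [0.2, 0, 0, 0, 0, 0, 0], [0.2, 0, 0, 0, 0, 0, 0], [0.5, 0, 0, -0.6, 0, 0, 0], [1, 0, 0, -1, 0, 0, 0], [1, 0, 0, -1, 0, 0, 0], [1, 0, 0, -1, 0, 0, 0], [1, 0, 0, -1, 0, 0, 0]]]}}

```text
time: 59.32
position: [0.505, -0.0826, 0.1663]
eef_rot: [-0.0, 0.523, 0.852, -0.003]
force: [1.4, 0.7, 0.8]
grip_width: 0.0745
```

Run:
```python
from see import *
from plan import *
plan(bot,[.5,-.2,.18],0,hand=1)
t,s=get(bot)
crop(s,205,230,405,410,3.3,'pics/s23.png')
```

```text
t 59.32 pos [ 0.505  -0.0826  0.1663] yaw 26.94 tilt [-0.19 -0.26] F [1.4385 0.695  0.8491] Tz [ 0.007 -0.002  0.062] w 0.0745 j [-1.11  0.23  1.35  1.91 -0.24  1.19  0.8 ]
d [-0.005  -0.1174  0.0137] dyaw -26.94 N 6
[1, -0.85, -0.48, -0.11, -0.01, 0.01, 0.9], [1, -0.89, -0.41, -0.11, -0.01, 0.01, 0.9], [1, -0.92, -0.34, -0.11, -0.01, 0.01, 0.9],
[1, -0.94, -0.27, -0.11, -0.01, 0.01, 0.9], [1, -0.96, -0.19, -0.11, -0.01, 0.01, 0.9], [1, -0.97, -0.12, -0.11, -0.01, 0.01, 0.9],
```

Run:
```python
from plan import *
from workcell import bot
plan(bot,[.43,.12,.19],80,hand=1)
```

```text
t 59.42 pos [ 0.5069 -0.0828  0.1683] yaw 26.95 tilt [ 0.1  -0.14] F [ 0.8652 -0.054  -0.4876] Tz [0.027 0.039 0.024] w 0.0815 j [-1.11  0.23  1.35  1.91 -0.24  1.19  0.8 ]
d [-0.0769  0.2028  0.0217] dyaw 53.05 N 11
[1, 0.98, 0.11, -0.1, -0.0, 0.0, -0.96], [1, 0.97, 0.19, -0.1, -0.0, 0.0, -0.96], [1, 0.95, 0.27, -0.1, -0.0, 0.0, -0.96],
[1, 0.92, 0.35, -0.1, -0.0, 0.0, -0.96], [1, 0.89, 0.42, -0.1, -0.0, 0.0, -0.96], [1, 0.85, 0.5, -0.1, -0.0, 0.0, -0.96],
[1, 0.81, 0.57, -0.1, -0.0, 0.0, -0.96], [1, 0.76, 0.63, -0.1, -0.0, 0.0, -0.96], [1, 0.7, 0.69, -0.1, -0.0, 0.0, -0.96],
[1, 0.64, 0.75, -0.1, -0.0, 0.0, -0.96], [1, 0.57, 0.8, -0.1, -0.0, 0.0, -0.96],
```

Request:
{"op": "play_rows", "data": {"deltas": [[[1, 0, 0, 0, 0, 0, -0.8], [1, 0.4, 0.05, 0, 0, 0, -0.9], [1, 0.6, 0.15, 0, 0, 0, -0.95]]]}}

```text
time: 59.67
position: [0.4999, -0.0656, 0.1701]
eef_rot: [0.003, 0.42, 0.908, -0.0]
force: [-1.4, -0.2, 0.3]
grip_width: 0.0871
```

Run:
```python
from plan import *
from workcell import bot
plan(bot,[.43,.12,.19],85,hand=1)
```

```text
t 59.67 pos [ 0.4999 -0.0656  0.1701] yaw 40.34 tilt [ 0.26 -0.13] F [-1.4218 -0.2273  0.3491] Tz [-0.033  0.032 -0.032] w 0.0871 j [-1.18  0.14  1.34  1.93 -0.15  1.18  0.91]
d [-0.0699  0.1856  0.0199] dyaw 44.66 N 10
[1, 0.93, 0.33, -0.1, 0.0, 0.01, -0.89], [1, 0.9, 0.41, -0.1, 0.0, 0.01, -0.89], [1, 0.87, 0.48, -0.1, 0.0, 0.01, -0.89],
[1, 0.83, 0.54, -0.1, 0.0, 0.01, -0.89], [1, 0.79, 0.6, -0.1, 0.0, 0.01, -0.89], [1, 0.74, 0.66, -0.1, 0.0, 0.01, -0.89],
[1, 0.68, 0.72, -0.1, 0.0, 0.01, -0.89], [1, 0.62, 0.77, -0.1, 0.0, 0.01, -0.89], [1, 0.56, 0.82, -0.1, 0.0, 0.01, -0.89],
[1, 0.5, 0.86, -0.1, 0.0, 0.01, -0.89],
```

Request:
{"op": "play_rows", "data": {"deltas": [[[1, 0.93, 0.33, -0.1, 0, 0, -0.89], [1, 0.9, 0.41, -0.1, 0, 0, -0.89], [1, 0.87, 0.48, -0.1, 0, 0, -0.89], [1, 0.83, 0.54, -0.1, 0, 0, -0.89], [1, 0.79, 0.6, -0.1, 0, 0, -0.89]]]}}

```text
time: 60.08
position: [0.4629, 0.0262, 0.1795]
eef_rot: [0.003, 0.231, 0.973, -0.001]
force: [0.5, -0.2, -0.1]
grip_width: 0.0872
```

Run:
```python
from plan import *
from workcell import bot
plan(bot,[.42,.18,.19],90,hand=1)
```

```text
t 60.08 pos [0.4629 0.0262 0.1795] yaw 63.29 tilt [ 0.24 -0.23] F [ 0.4805 -0.1795 -0.1394] Tz [ 0.091 -0.002  0.023] w 0.0872 j [-1.38 -0.19  1.15  2.    0.19  1.22  0.8 ]
d [-0.0429  0.1538  0.0105] dyaw 26.71 N 9
[1, 0.6, 0.66, -0.06, -0.0, 0.01, -0.59], [1, 0.56, 0.69, -0.06, -0.0, 0.01, -0.59], [1, 0.53, 0.71, -0.06, -0.0, 0.01, -0.59],
[1, 0.49, 0.74, -0.06, -0.0, 0.01, -0.59], [1, 0.45, 0.77, -0.06, -0.0, 0.01, -0.59], [1, 0.41, 0.79, -0.06, -0.0, 0.01, -0.59],
[1, 0.37, 0.81, -0.06, -0.0, 0.01, -0.59], [1, 0.33, 0.83, -0.06, -0.0, 0.01, -0.59], [1, 0.28, 0.84, -0.06, -0.0, 0.01, -0.59],
```

Request:
{"op": "play_rows", "data": {"deltas": [[[1, 0.2, 0.95, -0.05, 0, 0, -0.6], [1, 0.1, 0.95, -0.05, 0, 0, -0.6], [1, 0, 0.95, -0.05, 0, 0, -0.6], [1, -0.1, 0.95, -0.05, 0, 0, -0.6]]]}}

```text
time: 60.42
position: [0.4849, 0.1021, 0.184]
eef_rot: [-0.0, 0.122, 0.993, 0.004]
force: [0.0, 0.2, -0.5]
grip_width: 0.0865
```

Run:
```python
from plan import *
from workcell import bot
plan(bot,[.6,.22,.19],90,hand=1)
```

```text
t 60.42 pos [0.4849 0.1021 0.184 ] yaw 76.03 tilt [0.03 0.49] F [ 0.04    0.185  -0.4582] Tz [-0.023 -0.012  0.101] w 0.0865 j [-1.53  0.02  1.29  1.93 -0.03  1.21  1.09]
d [0.1151 0.1179 0.006 ] dyaw 13.97 N 9
[1, -0.46, 0.79, -0.03, 0.01, -0.0, -0.31], [1, -0.48, 0.78, -0.03, 0.01, -0.0, -0.31], [1, -0.5, 0.76, -0.03, 0.01, -0.0, -0.31],
[1, -0.53, 0.75, -0.03, 0.01, -0.0, -0.31], [1, -0.55, 0.74, -0.03, 0.01, -0.0, -0.31], [1, -0.56, 0.72, -0.03, 0.01, -0.0, -0.31],
[1, -0.58, 0.7, -0.03, 0.01, -0.0, -0.31], [1, -0.6, 0.69, -0.03, 0.01, -0.0, -0.31], [1, -0.62, 0.67, -0.03, 0.01, -0.0, -0.31],
```

Run:
```python
from plan import *
from workcell import bot
plan(bot,[.50,.38,.2],125,hand=1)
```

```text
t 60.42 pos [0.4849 0.1021 0.184 ] yaw 76.03 tilt [0.03 0.49] F [ 0.04    0.185  -0.4582] Tz [-0.023 -0.012  0.101] w 0.0865 j [-1.53  0.02  1.29  1.93 -0.03  1.21  1.09]
d [0.0151 0.2779 0.016 ] dyaw 48.97 N 14
[1, 0.19, 0.98, -0.05, 0.01, 0.0, -0.7], [1, 0.13, 0.99, -0.05, 0.01, 0.0, -0.7], [1, 0.07, 0.99, -0.05, 0.01, 0.0, -0.7],
[1, 0.01, 0.99, -0.05, 0.01, 0.0, -0.7], [1, -0.05, 0.99, -0.05, 0.01, 0.0, -0.7], [1, -0.11, 0.99, -0.05, 0.01, 0.0, -0.7],
[1, -0.17, 0.98, -0.05, 0.01, 0.0, -0.7], [1, -0.23, 0.97, -0.05, 0.01, 0.0, -0.7], [1, -0.29, 0.95, -0.05, 0.01, 0.0, -0.7],
[1, -0.35, 0.93, -0.05, 0.01, 0.0, -0.7], [1, -0.41, 0.91, -0.05, 0.01, 0.0, -0.7], [1, -0.46, 0.88, -0.06, 0.01, 0.0, -0.7],
[1, -0.51, 0.85, -0.06, 0.01, 0.0, -0.7], [1, -0.56, 0.82, -0.06, 0.01, 0.0, -0.7],
```

Request:
{"op": "play_rows", "data": {"deltas": [[[1, 0.19, 0.95, -0.05, 0, 0, -0.7], [1, 0.13, 0.95, -0.05, 0, 0, -0.7], [1, 0.07, 0.95, -0.05, 0, 0, -0.7], [1, 0, 0.95, -0.05, 0, 0, -0.7]]]}}

```text
time: 60.75
position: [0.4892, 0.1819, 0.1888]
eef_rot: [0.0, -0.006, 1.0, 0.004]
force: [0.0, -0.8, 0.8]
grip_width: 0.0866
```

Run:
```python
from plan import *
from workcell import bot
plan(bot,[.50,.38,.2],125,hand=1)
```

```text
t 60.75 pos [0.4892 0.1819 0.1888] yaw 90.67 tilt [0.04 0.41] F [ 0.0173 -0.8143  0.8086] Tz [-0.033 -0.023  0.025] w 0.0866 j [-1.52  0.16  1.2   1.86 -0.16  1.22  1.31]
d [0.0108 0.1981 0.0112] dyaw 34.33 N 10
[1, -0.07, 0.99, -0.05, 0.01, 0.0, -0.69], [1, -0.12, 0.98, -0.05, 0.01, 0.0, -0.69], [1, -0.18, 0.98, -0.05, 0.01, 0.0, -0.69],
[1, -0.24, 0.96, -0.05, 0.01, 0.0, -0.69], [1, -0.3, 0.95, -0.05, 0.01, 0.0, -0.69], [1, -0.35, 0.93, -0.05, 0.01, 0.0, -0.69],
[1, -0.41, 0.9, -0.05, 0.01, 0.0, -0.69], [1, -0.46, 0.88, -0.05, 0.01, 0.0, -0.69], [1, -0.51, 0.85, -0.05, 0.01, 0.0, -0.69],
[1, -0.56, 0.82, -0.06, 0.01, 0.0, -0.69],
```

Dropping (1.29→1.20). Continue.

Request:
{"op": "play_rows", "data": {"deltas": [[[1, 0, 0.98, -0.05, 0, 0, -0.7], [1, -0.05, 0.98, -0.05, 0, 0, -0.7], [1, -0.1, 0.98, -0.05, 0, 0, -0.7], [1, -0.18, 0.96, -0.05, 0, 0, -0.7], [1, -0.24, 0.95, -0.05, 0, 0, -0.7], [1, -0.3, 0.93, -0.05, 0, 0, -0.7], [1, -0.36, 0.9, -0.05, 0, 0, -0.7], [1, -0.4, 0.88, -0.05, 0, 0, -0.7]]]}}

```text
time: 61.42
position: [0.4843, 0.3443, 0.1973]
eef_rot: [-0.001, -0.259, 0.966, 0.002]
force: [-0.2, -0.1, 1.0]
grip_width: 0.0867
```

Run:
```python
from plan import *
from workcell import bot
plan(bot,[.60,.38,.2],130,hand=1)
t,s=get(bot)
crop(t,265,170,410,310,5,'pics/t24.png')
```

```text
t 61.42 pos [0.4843 0.3443 0.1973] yaw 119.99 tilt [-0.14  0.21] F [-0.1714 -0.0801  0.9657] Tz [ 0.027  0.032 -0.027] w 0.0867 j [-1.47  0.34  0.97  1.68 -0.29  1.28  1.66]
d [0.1157 0.0357 0.0027] dyaw 10.01 N 7
[1, -0.84, -0.19, -0.02, 0.01, 0.0, -0.29], [1, -0.84, -0.21, -0.02, 0.01, 0.0, -0.29], [1, -0.83, -0.23, -0.02, 0.01, 0.0, -0.29],
[1, -0.83, -0.25, -0.02, 0.01, 0.0, -0.29], [1, -0.82, -0.28, -0.02, 0.01, 0.0, -0.29], [1, -0.81, -0.3, -0.02, 0.01, 0.0, -0.29],
[1, -0.81, -0.32, -0.02, 0.01, 0.0, -0.29],
```

Run:
```python
from plan import *
from workcell import bot
plan(bot,[.27,.42,.21],140,hand=1)
```

```text
t 61.52 pos [0.4833 0.3472 0.197 ] yaw 120.22 tilt [-0.14  0.23] F [-0.606  -0.4671 -0.1988] Tz [ 0.053  0.086 -0.018] w 0.0871 j [-1.47  0.34  0.97  1.68 -0.3   1.28  1.66]
d [-0.2133  0.0728  0.013 ] dyaw 19.78 N 12
[1, 0.62, 0.71, -0.05, 0.0, 0.0, -0.33], [1, 0.59, 0.73, -0.05, 0.0, 0.0, -0.33], [1, 0.57, 0.74, -0.05, 0.0, 0.0, -0.33],
[1, 0.55, 0.76, -0.05, 0.0, 0.0, -0.33], [1, 0.53, 0.78, -0.05, 0.0, 0.0, -0.33], [1, 0.51, 0.79, -0.05, 0.0, 0.0, -0.33],
[1, 0.48, 0.8, -0.05, 0.0, 0.0, -0.33], [1, 0.46, 0.82, -0.05, 0.0, 0.0, -0.33], [1, 0.44, 0.83, -0.05, 0.0, 0.0, -0.33],
[1, 0.41, 0.84, -0.05, 0.0, 0.0, -0.33], [1, 0.39, 0.85, -0.05, 0.0, 0.0, -0.33], [1, 0.36, 0.87, -0.05, 0.0, 0.0, -0.33],
```

Request:
{"op": "play_rows", "data": {"deltas": [[[1, 0.62, 0.71, -0.05, 0, 0, -0.33], [1, 0.59, 0.73, -0.05, 0, 0, -0.33], [1, 0.57, 0.74, -0.05, 0, 0, -0.33], [1, 0.55, 0.76, -0.05, 0, 0, -0.33], [1, 0.53, 0.78, -0.05, 0, 0, -0.33], [1, 0.51, 0.79, -0.05, 0, 0, -0.33], [1, 0.48, 0.8, -0.05, 0, 0, -0.33], [1, 0.46, 0.82, -0.05, 0, 0, -0.33], [1, 0.44, 0.83, -0.05, 0, 0, -0.33]]]}}

```text
time: 62.27
position: [0.3232, 0.3942, 0.2048]
eef_rot: [-0.001, -0.378, 0.926, -0.002]
force: [-0.2, -0.5, -0.1]
grip_width: 0.087
```

Run:
```python
from plan import *
from workcell import bot
plan(bot,[.18,.46,.21],140,hand=1)
```

```text
t 62.27 pos [0.3232 0.3942 0.2048] yaw 134.45 tilt [-0.07 -0.26] F [-0.1982 -0.5448 -0.0866] Tz [ 0.079  0.033 -0.047] w 0.087 j [-1.83  0.05  0.9   1.86 -0.04  1.26  1.43]
d [-0.1432  0.0658  0.0052] dyaw 5.55 N 8
[1, 0.35, 0.92, -0.03, -0.0, -0.01, -0.14], [1, 0.34, 0.92, -0.03, -0.0, -0.01, -0.14], [1, 0.33, 0.93, -0.03, -0.0, -0.01, -0.14],
[1, 0.32, 0.93, -0.03, -0.0, -0.01, -0.14], [1, 0.31, 0.94, -0.03, -0.0, -0.01, -0.14], [1, 0.29, 0.94, -0.03, -0.0, -0.01, -0.14],
[1, 0.28, 0.94, -0.03, -0.0, -0.01, -0.14], [1, 0.27, 0.95, -0.03, -0.0, -0.01, -0.14],
```

Request:
{"op": "play_rows", "data": {"deltas": [[[1, 0.35, 0.92, -0.03, 0, 0, -0.14], [1, 0.34, 0.92, -0.03, 0, 0, -0.14], [1, 0.33, 0.93, -0.03, 0, 0, -0.14], [1, 0.32, 0.93, -0.03, 0, 0, -0.14], [1, 0.31, 0.94, -0.03, 0, 0, -0.14], [1, 0.29, 0.94, -0.03, 0, 0, -0.14], [1, 0.28, 0.94, -0.03, 0, 0, -0.14]]]}}

```text
time: 62.85
position: [0.1953, 0.4478, 0.2087]
eef_rot: [-0.003, -0.414, 0.91, -0.002]
force: [0.0, 0.7, -0.2]
grip_width: 0.0874
```

Run:
```python
from plan import *
from workcell import bot
plan(bot,[.30,.63,.21],130,hand=1)
```

```text
t 62.85 pos [0.1953 0.4478 0.2087] yaw 138.86 tilt [-0.27 -0.33] F [ 0.0122  0.7428 -0.2409] Tz [0.076 0.029 0.034] w 0.0874 j [-1.99 -0.01  0.75  1.89  0.01  1.27  1.18]
d [0.1047 0.1822 0.0013] dyaw -8.86 N 11
[1, -0.94, 0.19, -0.01, -0.0, -0.01, 0.16], [1, -0.93, 0.2, -0.01, -0.0, -0.01, 0.16], [1, -0.93, 0.21, -0.01, -0.0, -0.01, 0.16],
[1, -0.93, 0.23, -0.01, -0.0, -0.01, 0.16], [1, -0.92, 0.24, -0.01, -0.0, -0.01, 0.16], [1, -0.92, 0.25, -0.01, -0.0, -0.01, 0.16],
[1, -0.92, 0.26, -0.01, -0.0, -0.01, 0.16], [1, -0.91, 0.28, -0.01, -0.0, -0.01, 0.16], [1, -0.91, 0.29, -0.01, -0.0, -0.01, 0.16],
[1, -0.91, 0.3, -0.01, -0.0, -0.01, 0.16], [1, -0.9, 0.32, -0.01, -0.0, -0.01, 0.16],
```

Request:
{"op": "play_rows", "data": {"deltas": [[[1, -0.94, 0.19, 0, 0, 0, 0], [1, -0.94, 0.19, 0, 0, 0, 0], [1, -0.94, 0.19, 0, 0, 0, 0], [1, -0.94, 0.19, 0, 0, 0, 0], [1, -0.94, 0.19, 0, 0, 0, 0], [1, -0.94, 0.19, 0, 0, 0, 0], [1, -0.94, 0.1, 0, 0, 0, 0], [1, -0.94, -0.1, 0, 0, 0, 0.1], [1, -0.9, -0.3, 0, 0, 0, 0.1], [1, -0.8, -0.5, 0, 0, 0, 0.1], [1, -0.7, -0.7, 0, 0, 0, 0.1], [1, -0.6, -0.8, 0, 0, 0, 0.1]]]}}

```text
time: 63.85
position: [0.3509, 0.5926, 0.2034]
eef_rot: [-0.007, -0.393, 0.919, -0.004]
force: [0.7, 0.1, -0.5]
grip_width: 0.0872
```

Run:
```python
from plan import *
from workcell import bot
plan(bot,[.66,.25,.21],120,hand=1)
```

```text
t 63.85 pos [0.3509 0.5926 0.2034] yaw 136.33 tilt [-0.59 -0.7 ] F [ 0.7399  0.097  -0.5247] Tz [ 0.103  0.07  -0.026] w 0.0872 j [-1.62  0.53  0.78  1.4  -0.37  1.38  1.54]
d [ 0.3091 -0.3426  0.0066] dyaw -16.33 N 24
[1, 0.07, -0.96, -0.01, -0.0, -0.01, 0.14], [1, 0.06, -0.96, -0.01, -0.0, -0.01, 0.14], [1, 0.05, -0.96, -0.01, -0.0, -0.01, 0.14],
[1, 0.04, -0.96, -0.01, -0.0, -0.01, 0.14], [1, 0.03, -0.96, -0.01, -0.0, -0.01, 0.14], [1, 0.01, -0.96, -0.01, -0.0, -0.01, 0.14],
[1, 0.0, -0.96, -0.01, -0.0, -0.01, 0.14], [1, -0.01, -0.96, -0.01, -0.0, -0.01, 0.14], [1, -0.02, -0.96, -0.01, -0.0, -0.01, 0.14],
[1, -0.03, -0.96, -0.01, -0.0, -0.01, 0.14], [1, -0.04, -0.96, -0.01, -0.0, -0.01, 0.14], [1, -0.05, -0.96, -0.01, -0.0, -0.01, 0.14],
[1, -0.07, -0.96, -0.01, -0.0, -0.01, 0.14], [1, -0.08, -0.96, -0.01, -0.0, -0.01, 0.14], [1, -0.09, -0.96, -0.01, -0.0, -0.01, 0.14],
[1, -0.1, -0.96, -0.01, -0.0, -0.01, 0.14], [1, -0.11, -0.95, -0.01, -0.0, -0.01, 0.14], [1, -0.12, -0.95, -0.01, -0.0, -0.01, 0.14],
[1, -0.13, -0.95, -0.01, -0.0, -0.01, 0.14], [1, -0.14, -0.95, -0.01, -0.0, -0.01, 0.14], [1, -0.16, -0.95, -0.01, -0.0, -0.01, 0.14],
[1, -0.17, -0.95, -0.01, -0.0, -0.01, 0.14], [1, -0.18, -0.94, -0.01, -0.0, -0.01, 0.14], [1, -0.19, -0.94, -0.01, -0.0, -0.01, 0.14],
```

Request:
{"op": "play_rows", "data": {"deltas": [[[1, 0, -1, 0, 0, 0, 0.14], [1, 0, -1, 0, 0, 0, 0.14], [1, 0, -1, 0, 0, 0, 0.14], [1, 0, -1, 0, 0, 0, 0.14], [1, -0.05, -1, 0, 0, 0, 0.14], [1, -0.05, -1, 0, 0, 0, 0.14], [1, -0.05, -1, 0, 0, 0, 0.14], [1, -0.05, -1, 0, 0, 0, 0.14], [1, -0.05, -1, 0, 0, 0, 0.14], [1, -0.05, -1, 0, 0, 0, 0.14], [1, -0.05, -1, 0, 0, 0, 0.14], [1, -0.05, -1, 0, 0, 0, 0.14]]]}}

```text
time: 64.85
position: [0.5317, 0.3955, 0.2065]
eef_rot: [-0.007, -0.314, 0.949, -0.004]
force: [-0.1, 0.3, -0.7]
grip_width: 0.0873
```

Run:
```python
from plan import *
from workcell import bot
plan(bot,[.70,.05,.21],110,hand=1)
```

```text
t 64.85 pos [0.5317 0.3955 0.2065] yaw 126.61 tilt [-0.6  -0.62] F [-0.0658  0.3099 -0.7486] Tz [0.097 0.051 0.027] w 0.0873 j [-1.32  0.49  0.87  1.47 -0.37  1.37  1.78]
d [ 0.1683 -0.3455  0.0035] dyaw -16.61 N 20
[1, 0.18, -0.94, -0.0, -0.0, -0.01, 0.17], [1, 0.16, -0.95, -0.0, -0.0, -0.01, 0.17], [1, 0.15, -0.95, -0.0, -0.0, -0.01, 0.17],
[1, 0.14, -0.95, -0.0, -0.0, -0.01, 0.17], [1, 0.12, -0.95, -0.01, -0.0, -0.01, 0.17], [1, 0.11, -0.95, -0.01, -0.0, -0.01, 0.17],
[1, 0.09, -0.96, -0.01, -0.0, -0.01, 0.17], [1, 0.08, -0.96, -0.01, -0.0, -0.01, 0.17], [1, 0.07, -0.96, -0.01, -0.0, -0.01, 0.17],
[1, 0.05, -0.96, -0.01, -0.0, -0.01, 0.17], [1, 0.04, -0.96, -0.01, -0.0, -0.01, 0.17], [1, 0.03, -0.96, -0.01, -0.0, -0.01, 0.17],
[1, 0.01, -0.96, -0.01, -0.0, -0.01, 0.17], [1, -0.0, -0.96, -0.01, -0.0, -0.01, 0.17], [1, -0.02, -0.96, -0.01, -0.0, -0.01, 0.17],
[1, -0.03, -0.96, -0.01, -0.0, -0.01, 0.17], [1, -0.04, -0.96, -0.01, -0.0, -0.01, 0.17], [1, -0.06, -0.96, -0.01, -0.0, -0.01, 0.17],
[1, -0.07, -0.96, -0.01, -0.0, -0.01, 0.17], [1, -0.09, -0.96, -0.01, -0.0, -0.01, 0.17],
```

Request:
{"op": "play_rows", "data": {"deltas": [[[1, -0.1, -1, 0, 0, 0, 0], [1, -0.1, -1, 0, 0, 0, 0], [1, -0.1, -1, 0, 0, 0, 0], [1, -0.1, -1, 0, 0, 0, 0], [1, -0.1, -1, 0, 0, 0, 0], [1, -0.05, -1, 0, 0, 0, 0], [1, 0, -1, 0, 0, 0, 0], [1, 0.05, -1, 0, 0, 0, 0], [1, 0.1, -1, 0, 0, 0, 0.1], [1, 0.1, -1, 0, 0, 0, 0.1], [1, 0.15, -1, 0, 0, 0, 0.1], [1, 0.2, -1, 0, 0, 0, 0.1]]]}}

```text
time: 65.85
position: [0.6795, 0.1723, 0.2117]
eef_rot: [-0.005, -0.289, 0.957, -0.0]
force: [-0.5, -0.1, 0.5]
grip_width: 0.0872
```

Run:
```python
from plan import *
from workcell import bot
plan(bot,[.68,-.15,.21],110,hand=1)
```

```text
t 65.85 pos [0.6795 0.1723 0.2117] yaw 123.58 tilt [-0.54 -0.17] F [-0.5346 -0.1436  0.5186] Tz [ 0.03   0.029 -0.018] w 0.0872 j [-0.88  0.58  0.88  1.36 -0.44  1.42  2.15]
d [ 0.0005 -0.3223 -0.0017] dyaw -13.58 N 17
[1, 0.52, -0.79, 0.01, 0.0, -0.01, 0.16], [1, 0.51, -0.8, 0.01, 0.0, -0.01, 0.16], [1, 0.5, -0.8, 0.01, 0.0, -0.01, 0.16],
[1, 0.49, -0.81, 0.01, 0.0, -0.01, 0.16], [1, 0.48, -0.82, 0.01, 0.0, -0.01, 0.16], [1, 0.47, -0.83, 0.01, 0.0, -0.01, 0.16],
[1, 0.46, -0.83, 0.01, 0.0, -0.01, 0.16], [1, 0.44, -0.84, 0.01, 0.0, -0.01, 0.16], [1, 0.43, -0.84, 0.01, 0.0, -0.01, 0.16],
[1, 0.42, -0.85, 0.01, 0.0, -0.01, 0.16], [1, 0.41, -0.86, 0.01, 0.0, -0.01, 0.16], [1, 0.4, -0.86, 0.01, 0.0, -0.01, 0.16],
[1, 0.38, -0.87, 0.01, 0.0, -0.01, 0.16], [1, 0.37, -0.87, 0.01, 0.0, -0.01, 0.16], [1, 0.36, -0.88, 0.01, 0.0, -0.01, 0.16],
[1, 0.35, -0.88, 0.01, 0.0, -0.01, 0.16], [1, 0.34, -0.89, 0.01, 0.0, -0.01, 0.16],
```

```bash
python3 - <<'E'
from workcell import bot
from plan import *
status(bot)
plan(bot,[.68,-.16,.21],110,hand=1)
E
cat plan.py
```

```text
t 65.85 pos [0.6795 0.1723 0.2117] yaw 123.58 tilt [-0.54 -0.17] F [-0.5346 -0.1436  0.5186] Tz [ 0.03   0.029 -0.018] w 0.0872 j [-0.88  0.58  0.88  1.36 -0.44  1.42  2.15]
t 65.85 pos [0.6795 0.1723 0.2117] yaw 123.58 tilt [-0.54 -0.17] F [-0.5346 -0.1436  0.5186] Tz [ 0.03   0.029 -0.018] w 0.0872 j [-0.88  0.58  0.88  1.36 -0.44  1.42  2.15]
d [ 0.0005 -0.3323 -0.0017] dyaw -13.58 N 17
[1, 0.54, -0.82, 0.01, 0.0, -0.01, 0.16], [1, 0.53, -0.82, 0.01, 0.0, -0.01, 0.16], [1, 0.52, -0.83, 0.01, 0.0, -0.01, 0.16],
[1, 0.5, -0.84, 0.01, 0.0, -0.01, 0.16], [1, 0.49, -0.84, 0.01, 0.0, -0.01, 0.16], [1, 0.48, -0.85, 0.01, 0.0, -0.01, 0.16],
[1, 0.47, -0.86, 0.01, 0.0, -0.01, 0.16], [1, 0.46, -0.86, 0.01, 0.0, -0.01, 0.16], [1, 0.45, -0.87, 0.01, 0.0, -0.01, 0.16],
[1, 0.43, -0.88, 0.01, 0.0, -0.01, 0.16], [1, 0.42, -0.88, 0.01, 0.0, -0.01, 0.16], [1, 0.41, -0.89, 0.01, 0.0, -0.01, 0.16],
[1, 0.4, -0.89, 0.01, 0.0, -0.01, 0.16], [1, 0.38, -0.9, 0.01, 0.0, -0.01, 0.16], [1, 0.37, -0.9, 0.01, 0.0, -0.01, 0.16],
[1, 0.36, -0.91, 0.01, 0.0, -0.01, 0.16], [1, 0.35, -0.91, 0.01, 0.0, -0.01, 0.16
[... 653 characters left out ...]
.cos(a),np.sin(a),0]); z=np.array([0,0,-1.]); x=np.cross(y,z)
    Rt=np.c_[x,y,z]; 
    dth=yw-yaw(Rm)
    # path keep sign of dth: interpolate yaw linearly plus tilt fix
    d=(tgt-p); rv=R.from_matrix(Rm.T@Rt).as_rotvec(degrees=True)
    N=max(np.linalg.norm(d)/.02/vmax, abs(dth)/5/min(1,vmax*1.0),np.abs(rv).max()/5,1); N=int(np.ceil(N-1e-6)) if n is None else n
    step=R.from_rotvec(rv/N,degrees=True); cur=R.from_matrix(Rm)
    print('d',d,'dyaw',round(dth,2),'N',N)
    for i in range(N):
        dl=cur.as_matrix().T@(d/N)/.02; 
        print([hand if hand is not None else 0]+[round(float(v),2) for v in np.r_[dl,rv/N/5]],end=',\n' if (i+1)%3==0 else ', ')
        cur=cur*step
    print()
```

Request:
{"op": "play_rows", "data": {"deltas": [[[1, 0.54, -0.82, 0.01, 0, -0.01, 0.16], [1, 0.53, -0.82, 0.01, 0, -0.01, 0.16], [1, 0.52, -0.83, 0.01, 0, -0.01, 0.16], [1, 0.5, -0.84, 0.01, 0, -0.01, 0.16], [1, 0.49, -0.84, 0.01, 0, -0.01, 0.16], [1, 0.48, -0.85, 0.01, 0, -0.01, 0.16], [1, 0.47, -0.86, 0.01, 0, -0.01, 0.16], [1, 0.46, -0.86, 0.01, 0, -0.01, 0.16], [1, 0.45, -0.87, 0.01, 0, -0.01, 0.16], [1, 0.43, -0.88, 0.01, 0, -0.01, 0.16]]]}}

```text
time: 66.68
position: [0.6749, -0.0455, 0.2112]
eef_rot: [0.001, -0.213, 0.977, 0.002]
force: [0.0, 0.4, 0.2]
grip_width: 0.0869
```

Request:
{"op": "play_rows", "data": {"deltas": [[[1, 0.42, -0.88, 0.01, 0, -0.01, 0.16], [1, 0.41, -0.89, 0.01, 0, -0.01, 0.16], [1, 0.4, -0.89, 0.01, 0, -0.01, 0.16], [1, 0.38, -0.9, 0.01, 0, -0.01, 0.16], [1, 0.37, -0.9, 0.01, 0, -0.01, 0.16], [1, 0.36, -0.91, 0.01, 0, -0.01, 0.16]]]}}

```text
time: 67.18
position: [0.6697, -0.1741, 0.2096]
eef_rot: [0.004, -0.168, 0.986, 0.004]
force: [0.3, 0.5, -0.6]
grip_width: 0.087
```

Run:
```python
from workcell import bot
from plan import *
plan(bot,[.56,-.39,.20],98,hand=1)
```

```text
t 67.18 pos [ 0.6697 -0.1741  0.2096] yaw 109.3 tilt [0.35 0.47] F [ 0.3012  0.5285 -0.6157] Tz [ 0.01   0.058 -0.024] w 0.087 j [-0.43  0.58  0.96  1.4  -0.48  1.4   2.44]
d [-0.1097 -0.2159 -0.0096] dyaw -11.3 N 13
[1, 0.67, -0.64, 0.03, 0.01, 0.01, 0.17], [1, 0.66, -0.65, 0.03, 0.01, 0.01, 0.17], [1, 0.65, -0.66, 0.03, 0.01, 0.01, 0.17],
[1, 0.64, -0.67, 0.03, 0.01, 0.01, 0.17], [1, 0.63, -0.68, 0.03, 0.01, 0.01, 0.17], [1, 0.62, -0.69, 0.03, 0.01, 0.01, 0.17],
[1, 0.61, -0.7, 0.03, 0.01, 0.01, 0.17], [1, 0.6, -0.71, 0.03, 0.01, 0.01, 0.17], [1, 0.59, -0.72, 0.03, 0.01, 0.01, 0.17],
[1, 0.58, -0.73, 0.03, 0.01, 0.01, 0.17], [1, 0.57, -0.74, 0.03, 0.01, 0.01, 0.17], [1, 0.56, -0.75, 0.04, 0.01, 0.01, 0.17],
[1, 0.54, -0.76, 0.04, 0.01, 0.01, 0.17],
```

Request:
{"op": "play_rows", "data": {"deltas": [[[1, 0.67, -0.64, 0.03, 0, 0, 0.4], [1, 0.65, -0.66, 0.03, 0, 0, 0.4], [1, 0.62, -0.69, 0.03, 0, 0, 0.4], [1, 0.59, -0.72, 0.03, 0, 0, 0.4], [1, 0.56, -0.75, 0.03, 0, 0, 0.4], [1, 0.53, -0.77, 0.03, 0, 0, 0.4], [1, 0.5, -0.79, 0.03, 0, 0, 0.4], [1, 0.47, -0.8, 0.03, 0, 0, 0.4], [1, 0.44, -0.8, 0.03, 0, 0, 0.4], [1, 0.4, -0.8, 0.03, 0, 0, 0.4]]]}}

```text
time: 68.02
position: [0.5755, -0.3562, 0.2012]
eef_rot: [0.003, 0.025, 1.0, 0.005]
force: [1.0, 0.1, -0.0]
grip_width: 0.0871
```

Run:
```python
from workcell import bot
from plan import *
plan(bot,[.434,-.348,.14],85,hand=1)
```

```text
t 68.02 pos [ 0.5755 -0.3562  0.2012] yaw 87.18 tilt [0.4  0.54] F [ 0.9583  0.0805 -0.018 ] Tz [-0.004 -0.015  0.023] w 0.0871 j [-0.2   0.59  1.06  1.46 -0.53  1.39  2.39]
d [-0.1415  0.0082 -0.0612] dyaw -2.18 N 8
[1, 0.89, 0.0, 0.38, 0.01, 0.01, 0.05], [1, 0.89, -0.0, 0.38, 0.01, 0.01, 0.05], [1, 0.89, -0.0, 0.38, 0.01, 0.01, 0.05],
[1, 0.89, -0.01, 0.38, 0.01, 0.01, 0.05], [1, 0.89, -0.01, 0.38, 0.01, 0.01, 0.05], [1, 0.89, -0.01, 0.38, 0.01, 0.01, 0.05],
[1, 0.89, -0.02, 0.38, 0.01, 0.01, 0.05], [1, 0.89, -0.02, 0.38, 0.01, 0.01, 0.05],
```

Request:
{"op": "play_rows", "data": {"deltas": [[[1, 0.89, 0.05, 0.38, 0.01, 0.01, 0.1], [1, 0.89, 0.05, 0.38, 0.01, 0.01, 0], [1, 0.89, 0.05, 0.38, 0.01, 0.01, 0], [1, 0.89, 0.05, 0.38, 0.01, 0.01, 0], [1, 0.89, 0.05, 0.38, 0.01, 0.01, 0], [1, 0.85, 0.05, 0.3, 0.01, 0.01, 0], [1, 0.5, 0, 0.2, 0.01, 0.01, 0], [1, 0, 0, 0, 0, 0, 0]]]}}

```text
time: 68.68
position: [0.4451, -0.353, 0.1501]
eef_rot: [-0.0, 0.044, 0.999, 0.001]
force: [-0.1, 0.1, -0.2]
grip_width: 0.0869
```

```bash
python3 - <<'E'
from workcell import bot
from plan import *
plan(bot,[.434,-.348,.09],None,hand=1)
from h import *
t,s=get(bot)
crop(s,190,230,350,400,5,'pics/s26.png')
E
grep -n "def crop" -A8 h.py
```

```text
t 68.68 pos [ 0.4451 -0.353   0.1501] yaw 85.0 tilt [-0.01  0.13] F [-0.0857  0.0835 -0.2414] Tz [-0.006  0.043 -0.037] w 0.0869 j [-0.34  0.41  1.18  1.8  -0.41  1.21  2.44]
d [-0.0111  0.005  -0.0601] dyaw 0.0 N 4
[1, 0.14, 0.05, 0.75, 0.01, -0.0, 0.0], [1, 0.14, 0.05, 0.75, 0.01, -0.0, 0.0], [1, 0.14, 0.05, 0.75, 0.01, -0.0, 0.0],
[1, 0.14, 0.05, 0.75, 0.01, -0.0, 0.0], 
21:def crop(c,x0,y0,x1,y1,s,name):
22-    im=cv2.resize(c.im[y0:y1,x0:x1],None,fx=s,fy=s,interpolation=cv2.INTER_CUBIC)
23-    cv2.imwrite(name,im[:,:,::-1])
```

Request:
{"op": "play_rows", "data": {"deltas": [[[1, 0.15, 0.05, 0.75, 0, 0, -0.3], [1, 0.15, 0.05, 0.75, 0, 0, -0.3], [1, 0.14, 0.05, 0.7, 0, 0, -0.3], [1, 0.13, 0.05, 0.3, 0, 0, -0.1], [1, 0, 0, 0, 0, 0, 0], [1, 0, 0, 0, 0, 0, 0]]]}}

```text
time: 69.28
position: [0.4429, -0.3506, 0.1023]
eef_rot: [0.003, -0.003, 1.0, -0.002]
force: [-0.6, -0.4, 1.0]
grip_width: 0.0873
```

Run:
```python
from workcell import bot
from plan import *
plan(bot,[.434,-.348,.064],None,hand=1)
from h import *
t,s=get(bot)
crop(s,190,230,350,400,4,'pics/s27.png')
```

```text
t 69.28 pos [ 0.4429 -0.3506  0.1023] yaw 90.36 tilt [ 0.38 -0.19] F [-0.5858 -0.3983  1.0172] Tz [0.061 0.047 0.001] w 0.0873 j [-0.3   0.44  1.11  1.86 -0.44  1.1   2.55]
d [-0.0089  0.0026 -0.0383] dyaw 0.0 N 2
[1, 0.23, 0.07, 0.96, -0.02, 0.04, 0.0], [1, 0.23, 0.07, 0.96, -0.02, 0.04, 0.0],
```

View pics/s27.png

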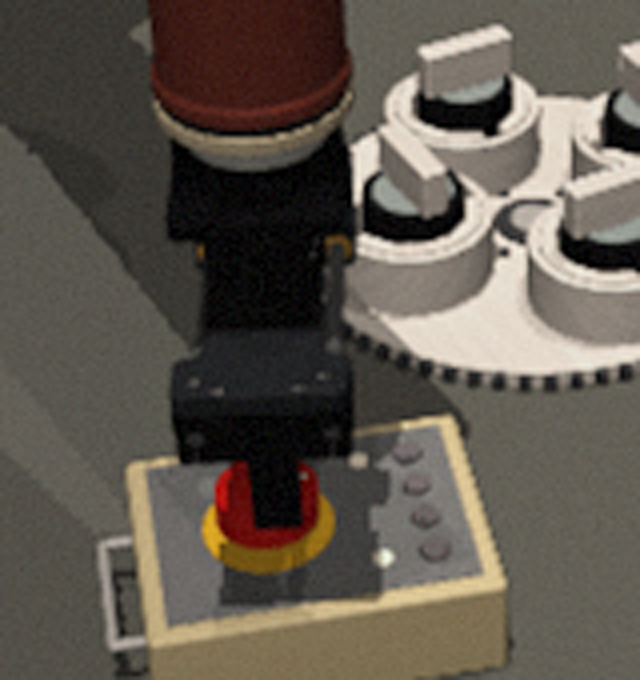

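Request:
{"op": "play_rows", "data": {"deltas": [[[1, 0.23, 0.07, 0.7, -0.02, 0.04, 0], [1, 0.2, 0.06, 0.6, -0.02, 0.04, 0], [1, 0.05, 0.03, 0.25, 0, 0, 0], [1, 0, 0, 0, 0, 0, 0]]]}}

```text
time: 69.72
position: [0.4342, -0.3481, 0.0703]
eef_rot: [0.001, -0.003, 1.0, -0.001]
force: [-0.3, -0.1, -0.0]
grip_width: 0.0871
```

Run:
```python
from workcell import bot
from plan import *
plan(bot,[.434,-.348,.064],None,hand=1)
```

```text
t 69.72 pos [ 0.4342 -0.3481  0.0703] yaw 90.34 tilt [ 0.11 -0.08] F [-0.2833 -0.0863 -0.0192] Tz [ 0.113  0.023 -0.023] w 0.0871 j [-0.26  0.46  1.07  1.91 -0.46  1.05  2.58]
d [-0.0002  0.0001 -0.0063] dyaw 0.0 N 1
[1, 0.01, 0.01, 0.31, -0.02, 0.02, 0.0],
```

Request:
{"op": "play_rows", "data": {"deltas": [[[1, 0, 0, 0.3, -0.02, 0.02, 0.1], [0.1, 0, 0, 0, 0, 0, 0], [-0.3, 0, 0, 0, 0, 0, 0], [-0.3, 0, 0, 0, 0, 0, 0], [-0.3, 0, 0, 0, 0, 0, 0], [-0.3, 0, 0, 0, 0, 0, 0], [-0.3, 0, 0, 0, 0, 0, 0], [-0.3, 0, 0, 0, 0, 0, 0], [-0.3, 0, 0, 0, 0, 0, 0], [-0.3, 0, 0, 0, 0, 0, 0]]], "force": 15}}

```text
time: 70.55
position: [0.4345, -0.349, 0.0643]
eef_rot: [0.0, 0.002, 1.0, -0.0]
force: [0.9, -0.8, -1.9]
grip_width: 0.0492
```

Run:
```python
from workcell import bot
from plan import *
status(bot)
```

```text
t 70.55 pos [ 0.4345 -0.349   0.0643] yaw 89.75 tilt [ 0.04 -0.03] F [ 0.9314 -0.8471 -1.8676] Tz [ 0.044  0.002 -0.028] w 0.0492 j [-0.25  0.47  1.06  1.91 -0.48  1.04  2.58]
```

Request:
{"op": "play_rows", "data": {"deltas": [[[-0.3, 0, 0, 0, 0, 0, 0.7], [-0.3, 0, 0, 0, 0, 0, 0.9], [-0.3, 0, 0, 0, 0, 0, 0.9], [-0.3, 0, 0, 0, 0, 0, 0.9], [-0.3, 0, 0, 0, 0, 0, 0.9], [-0.3, 0, 0, 0, 0, 0, 0.9], [-0.3, 0, 0, 0, 0, 0, 0.9], [-0.3, 0, 0, 0, 0, 0, 0.9]]]}}

```text
time: 71.22
position: [0.4344, -0.3494, 0.0669]
eef_rot: [0.001, 0.315, 0.949, 0.001]
force: [-2.7, 1.3, 5.3]
grip_width: 0.0487
```

Run:
```python
from workcell import bot
from plan import *
status(bot)
```

```text
t 71.22 pos [ 0.4344 -0.3494  0.0669] yaw 53.29 tilt [0.18 0.08] F [-2.7185  1.3054  5.308 ] Tz [0.307 0.389 0.022] w 0.0487 j [-0.34  0.56  1.21  1.91 -0.6   1.09  2.05]
```

Request:
{"op": "play_rows", "data": {"deltas": [[[-0.3, 0, 0, -0.15, 0, 0, 0.2], [-0.3, 0, 0, -0.15, 0, 0, 0], [-0.3, 0, 0, -0.1, 0, 0, 0], [-0.3, 0, 0, 0, 0, 0, 0], [1, 0, 0, 0, 0, 0, 0], [1, 0, 0, 0, 0, 0, 0], [1, 0, 0, 0, 0, 0, 0], [1, 0, 0, 0, 0, 0, 0], [1, 0, 0, 0, 0, 0, 0], [1, 0, 0, 0, 0, 0, 0]]]}}

```text
time: 72.05
position: [0.4347, -0.3489, 0.0753]
eef_rot: [0.001, 0.32, 0.947, 0.001]
force: [0.7, 0.6, -0.2]
grip_width: 0.0811
```

Run:
```python
from workcell import bot
from plan import *
status(bot)
```

```text
t 72.05 pos [ 0.4347 -0.3489  0.0753] yaw 52.67 tilt [0.18 0.08] F [ 0.7161  0.6129 -0.1513] Tz [-0.06  -0.014 -0.043] w 0.0811 j [-0.35  0.56  1.22  1.9  -0.59  1.11  2.03]
```

Request:
{"op": "play_rows", "data": {"deltas": [[[1, 0, 0, -0.3, 0, 0, 0], [1, 0, 0, -0.6, 0, 0, 0], [1, 0, 0, -0.8, 0, 0, 0], [1, 0, 0, -0.9, 0, 0, 0], [1, 0, 0, -0.9, 0, 0, 0], [1, 0, 0, -0.9, 0, 0, 0], [1, 0, 0, -0.9, 0, 0, 0], [1, -0.5, 0, -0.7, 0, 0, 0], [1, -0.9, 0, -0.1, 0, 0, 0], [1, -0.9, 0, 0, 0, 0, 0], [1, -0.9, 0, 0, 0, 0, 0], [1, -0.7, 0, 0, 0, 0, 0]]]}}

```text
time: 73.05
position: [0.4957, -0.3988, 0.2153]
eef_rot: [0.003, 0.321, 0.947, 0.002]
force: [0.1, 0.0, -0.1]
grip_width: 0.087
```

Run:
```python
from workcell import bot
from plan import *
status(bot)
from h import *
t,s=get(bot)
crop(s,180,220,440,420,3,'pics/s28.png')
crop(t,250,100,510,330,3,'pics/t28.png')
```

```text
t 73.05 pos [ 0.4957 -0.3988  0.2153] yaw 52.52 tilt [0.43 0.06] F [ 0.1362  0.0125 -0.1315] Tz [-0.028  0.039  0.017] w 0.087 j [-0.22  0.54  1.2   1.56 -0.52  1.39  1.94]
```

View pics/s28.png

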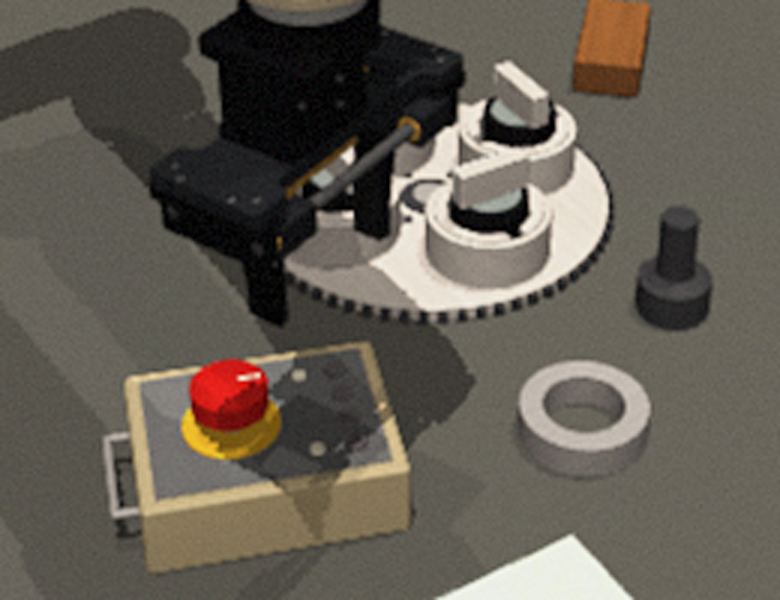

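View pics/t28.png

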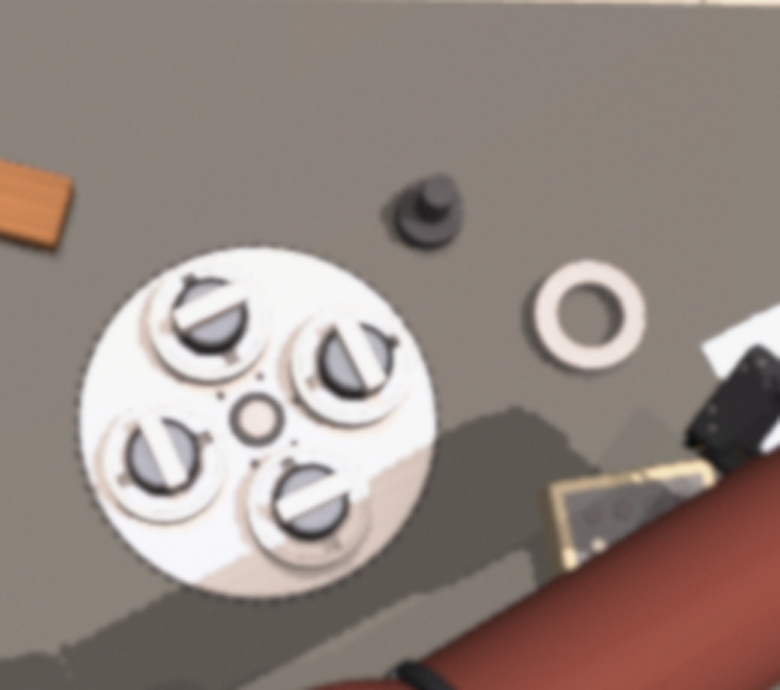

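The pictures show the mushroom head up (its top edge is at side-view row 339.5, against 343.3 when latched). All four bars lie across their slots, and the gauges and case look unmoved. I'll let the arm come to rest, then take one more look at the cells.

Request:
{"op": "play_rows", "data": {"deltas": [[[1, -0.4, 0.9, -0.1, 0, 0, 0], [1, -0.4, -0.9, 0, 0, 0, 0], [1, 0, -0.9, 0, 0, 0, 0], [1, 0, -0.9, 0, 0, 0, 0], [1, 0, -0.7, 0, 0, 0, 0], [1, 0, -0.3, 0, 0, 0, 0], [1, 0, 0, 0, 0, 0, 0], [1, 0, 0, 0, 0, 0, 0]]]}}

```text
time: 73.82
position: [0.4677, -0.4551, 0.2213]
eef_rot: [0.002, 0.323, 0.946, 0.0]
force: [0.7, -0.0, -0.6]
grip_width: 0.087
```

Run:
```python
from workcell import bot
from plan import *
status(bot)
from h import *
t,s=get(bot)
crop(s,180,220,440,420,3,'pics/s29.png')
```

```text
t 73.82 pos [ 0.4677 -0.4551  0.2213] yaw 52.3 tilt [ 0.28 -0.06] F [ 0.665  -0.008  -0.6029] Tz [ 0.029 -0.023 -0.045] w 0.087 j [-0.09  0.57  1.18  1.5  -0.53  1.42  2.02]
```

View pics/s29.png

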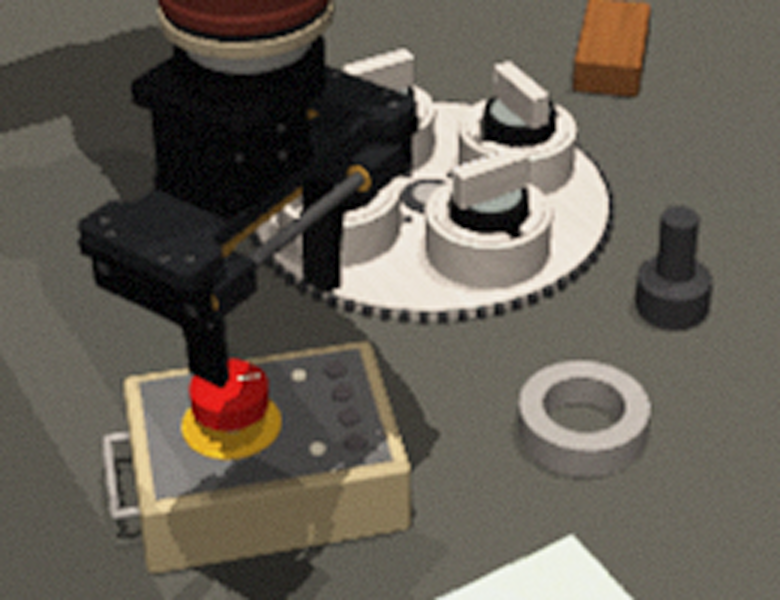

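The picture shows the mushroom head up at crop (230,395), with a finger only crossing the view at tool height 0.22 m. The visible cells stand locked, so I'm handing in.

Run:
```python
from workcell import bot
print(bot.finish_job())
```

```text
the job is handed in; nothing more can be done
None
```

I pressed the mushroom stop until it latched, and put all four filter cells into the wheel (seats 2, 4, 1 and 3), each pushed down, turned clockwise and locked. Then I gripped the mushroom, twisted it about 37° clockwise, let it rise and backed off. I handed in at about 74 s of the 210 s allowed.

- **Mushroom:** the last side pictures show the head up, its top edge at row 339.5 (343.3 when latched).
- **Cells:** the last top picture shows all four bars across empty slots. In the final side picture the hand partly hid two of the seats. I checked the cells' heights as each one was released, and again in a side picture before the twist.
- **Gauges and case:** the ring gauge, plug gauge and wooden case look unmoved.
- **Robot:** the open hand was clear of everything at about 0.22 m, and the wrist force read under 1 N.
- **Force peaks:** wrist forces of 38 to 50 N showed briefly during the earlier pushes, below the 120 N wrist limit. I had no separate reading for the 40 N limit on the arm and gripper body.

No check failed or disagreed.

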